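# Tip the polishing balls into the tray under the dust shield

## Task

Take the taller of the two steel pouring jugs by its handle and, working under the low clear dust shield, tip its two steel polishing balls out over its sloping lip into the white tray. Then stand the jug upright on the bench again, beside the tray. Do not knock the jug or the gripper against the shield or the tray.

Things in the scene. Friction and masses are not known exactly. Their poses are not given: they have to be found in the camera images.
- jug: Taller steel jug, 110 mm high (the other: 65), 0.25 kg; origin under its foot's centre, z up. Foot x +-32, y +-26; back (+y) upright, front leans 24 deg out to a lip at y -75, z 110. Black bar handle along x from -30 to -160 at y -5, z 75: 12 mm thick, 30 wide, upper edge canted 30 deg to +y. Grip firmly (60 N or more) across the 12 mm at x -120, gripper body leaning 30 deg to +y.
- hood: Fixed white tray under a level clear shield with aluminium edges. Origin: bench level under the tray's centre, z up. Tray 170 (x) by 200 (y) mm, walls 4, floor 8 and rim 35 mm above the bench. Shield: x -75 to 107, y -155 to 155, underside at z 199, top 209 mm. Two 14 mm posts at x 100, y +-135, on a foot bar behind the tray; front (-x) and both sides open, so the gripper can stay in front.
- ball1_center (a point): Centre of one of two equal loose steel balls, 18 mm, 24 g, starting on the 8 mm thick floor inside the jug. They roll out over the lip, to the jug's -y, when it is turned more than 66 deg about its own +x axis (75 to 85 does it; a gripper leaning 30 deg to +y at the grasp then leans 45 to 55 to -y).
- ball2_center (a point): Centre of the other ball, the same, starting beside the first inside the jug.
There are look-alikes about, which are no part of the job. Leave any blue look-alike of the jug alone.

How it is judged:
By the outcome, as a careful person would: the job done as asked, in the order asked, and still so for the second after the job is handed in, with the robot touching nothing.
It also fails if it takes over 69 s, if anything falls off the work surface, if the arm or the gripper's body presses on something with over 40 N, if the wrist force passes 120 N, or if a joint passes its speed limit or range.

## Robot

A 7-joint arm with a two-finger parallel gripper is mounted at the origin on the work surface. World frame = base frame: x ahead of the robot, y to its left, z up, the work surface at z = 0. Lengths are in m, angles in rad, forces in N, time in s.
With the tool pointing down it reaches from about 0.425 to 0.95 m from the base axis. Payload 4.7 kg.
Tool frame: the origin (TCP) lies midway between the tips of the shut fingers; the grasp point (between the pads) lies 19 mm behind it (grip_point_offset is the distance from the TCP to the grasp point, in m); z points along the fingers, y is the line along which they close (so a half turn about z gives the same grasp; the last joint's range is limited). The gripper opens to 85 mm and grips with 20 to 120 N. Pads are 22 mm wide; open, the fingers measure 114 mm over their backs; the gripper's body (76 mm by 85 mm) begins 54 mm behind the grasp point. The pads swing forward as they close: fully open they stand 13 mm farther back than shut.
Start: joints at [1.176, 0.469, -0.049, 1.532, 0.024, 1.141, -0.082], TCP at [0.241, -0.63, 0.231] pointing down, gripper open.
Joint ranges: [-2.59, 2.59], [-0.33, 1.99], [-1.39, 1.29], [0.1, 2.45], [-1.04, 4.18], [0.21, 1.99], [-2.66, 2.66]. Speed limits (rad/s): [2.57, 2.57, 3.14, 3.14, 3.14, 3.14, 3.14].

## Interface

Orientations are given as a unit quaternion [x, y, z, w].
In Python, from plant import * gives the robot as it stands. The module is installed in compiled form; this text tells all that it offers.
- The arm moves only by the tool play_rows, never from a script. Its argument "commands" is a list of rows, each an object of numbers: "tx", "ty", "tz": the shift along the tool's x, y, z in m; "yaw": the turn about the tool's z in degrees. A call has exactly 5 rows; each row shifts and turns the commanded pose from where the row before left it, along the tool's axes as they then stand; what a row does not reach is not made up. A row lasts 1/10 s, in which the tool goes at most 50 mm and 8.59 degrees, less where a joint would pass 70% of its speed; a pose out of reach is approached as far as the arm can. A call with a gripper value outside its range is refused whole. "gripper" is the gripper command: -1 is fully open, 1 is shut, values between are in proportion, set as the call begins (left out, the last holds). The fingers move at their own pace and stop on an object; "newtons" is the grip in N (left out, the last holds). Time passes only in rows, so rows that do not move let the fingers close, or fill a call up. It gives the time, the measured TCP pose, the force, the opening and the grip force at its end, in the units of the state.
- read_state(): the state, without advancing time (a new reading comes with each control period).
- get_image(name): name is "scene" or "top" or "wrist"; returns (picture, depth): 480x640x3 uint8, blue, green, red; 480x640 float32, m along the optical axis (not along the pixel's ray), 0 where there is no reading.
- camera_params(name): a dict with "fx", "fy", "cx", "cy" (pixels), "camera_from_world" (4x4, takes a point from world to camera coordinates). Camera axes: x right, y down, z forward; pixel columns grow to the right and rows downward; lengths in m; the calibration is good to about 2 mm. The wrist camera is an equidistant fisheye: a pixel r from the principal point sees the ray r / f radians off the axis. A picture is of the moment at which its call begins: read the wrist's pose just before it. camera_params takes no time and is no camera call; for the wrist camera it gives the pose at the moment of the call.
- finish_job(): hands the job in; it is judged then, once.
Trained networks look in the newest picture that a camera, given by its name, has taken for a name from the list of things; names that differ only in an ending like _2 or _b are one class to them, and where a whole thing is asked for, a point or a joint stands for the part that bears it (a point fixed in the world has none). Each returns a list of dicts, best first, with "score" (0 to 1); they miss things now and then, are a little off and sometimes report something else, mostly with a low value. They report only what shows in the picture. A call takes as long as a camera call. They do not tell look-alikes from the thing itself.
- masks_of(camera, target): "pixels" (480x640 bool, what is visible of it) and "bbox" ([centre column, centre row, width, height] in pixels, round what is visible of it).
The state is a dict: "time_s": time; "joint_pos": joint angles; "joint_velocities": joint speeds; "tau": joint torques, N m; "tool_pos": TCP position; "eef_rot": TCP orientation; "force": force on the tool from outside, world axes, zero at the start; "moment": the same for the moment, N m; "grip_width": finger opening in m; "grasp_force": force on a finger pad.
Only numpy, scipy, OpenCV 4.12 (cv2) and the standard library are available. Lean on these libraries where they do the work, as an engineer would, in place of code of your own. Each camera call takes 0.05 s, during which the arm holds its last target. There are 200 camera calls.

## Working session

There is one attempt and no reset: what is moved stays moved. The work goes in short steps, Python scripts to look and compute and a tool call to move; the robot and the scene stay as the last step left them, time stands still between calls to the robot, and variables do not carry over. Pictures are saved under pics/ and viewed, at most 10 in all, crops included, and the job is handed in when it is done.

Besides the shell and the picture viewer there is one more tool, called after "Call:" as name([rows], argument=value, ...), one row to a line, values as JSON. play_rows: Moves the arm, as the interface text tells. Its arguments: {"type":"object","properties":{"commands":{"type":"array"},"gripper":{"type":"number"},"newtons":{"type":"number"}},"required":["commands"]}

```bash
mkdir -p pics; cat > h.py <<'E'
from plant import *
import numpy as np, cv2
from scipy.spatial.transform import Rotation as R
def cloud(cam,depth,mask):
    p=camera_params(cam); v,u=np.nonzero(mask&(depth>0)); d=depth[v,u]
    c=np.c_[(u-p["cx"])/p["fx"]*d,(v-p["cy"])/p["fy"]*d,d,np.ones(len(d))]
    return (c@np.linalg.inv(p["camera_from_world"]).T)[:,:3],u,v
E
python3 - <<'E'
from h import *
for c in ("scene","top"):
    im,d=get_image(c); cv2.imwrite(f"pics/{c}0.png",im); np.savez(f"{c}0.npz",im=im,d=d)
    for t in ("jug","hood"):
        for m in masks_of(c,t):
            P,u,v=cloud(c,d,m["pixels"]); print(c,t,round(m["score"],2),np.round(m["bbox"]),np.round(np.median(P,0),3),np.round(np.percentile(P,[2,98],axis=0),3).tolist())
s=read_state(); print(s["tool_pos"],s["eef_rot"],s["time_s"])
E
```

```text
scene jug 0.65 [ 92. 233.  76.  87.] [ 0.608 -0.398  0.08 ] [[0.462, -0.459, 0.004], [0.623, -0.361, 0.11]]
scene jug 0.58 [220. 168.  64.  63.] [ 0.347 -0.215  0.087] [[0.207, -0.268, 0.025], [0.37, -0.165, 0.11]]
scene hood 0.94 [292. 270. 206. 176.] [0.685 0.014 0.204] [[0.567, -0.137, 0.003], [0.771, 0.156, 0.208]]
top jug 0.88 [556. 240.  81. 111.] [ 0.583 -0.409  0.082] [[0.442, -0.461, 0.008], [0.618, -0.361, 0.112]]
top hood 0.58 [338. 159. 203. 150.] [0.645 0.016 0.206] [[0.56, -0.133, 0.006], [0.754, 0.162, 0.21]]
[ 0.24142165 -0.63016932  0.23096701] [ 9.83317726e-01  1.81896019e-01 -5.81063934e-05 -2.92133213e-04] 0.3
```

View pics/scene0.png

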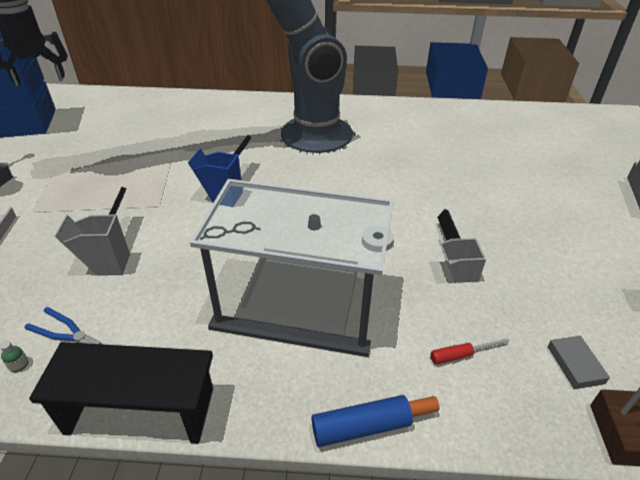

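View pics/top0.png

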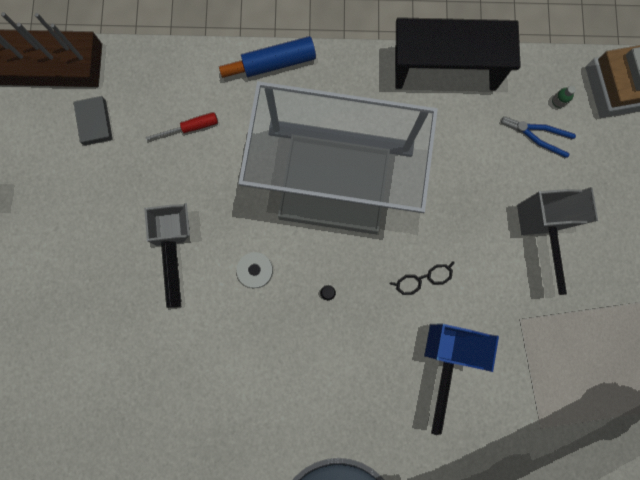

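The top view shows the candidates: a steel jug at (556,240), a steel jug at (167,240) and a blue one at (450,370). The depth gives the one at (556,240) a 110 mm rim; it is steel with its lip to the right (-y) and its handle pointing down the image, so it fits. The hood is at (338,159). Next I'll fit the poses and check with a crop.

```bash
python3 - <<'E'
from h import *
for c in ("scene","top"):
    z=np.load(f"{c}0.npz"); d=z["d"]; P,u,v=cloud(c,d,np.ones_like(d,bool))
    def rect(sel,n):
        Q=P[sel]; r=cv2.minAreaRect((Q[:,:2]*1000).astype(np.float32)); print(c,n,len(Q),np.round(r[0],1),np.round(r[1],1),round(r[2],2),"z",np.round(np.median(Q[:,2]),4))
    nearj=(P[:,0]>.54)&(P[:,0]<.68)&(P[:,1]<-.33)&(P[:,1]>-.50)
    rect(nearj&(P[:,2]>.103)&(P[:,2]<.117),"rim")
    h=(P[:,0]>.40)&(P[:,0]<.55)&(P[:,1]<-.33)&(P[:,1]>-.50)&(P[:,2]>.06)&(P[:,2]<.13)
    rect(h,"handle"); 
    hh=P[h]; print("handle mean",hh.mean(0), hh[:,2].max())
    rect((P[:,0]>.50)&(P[:,0]<.85)&(abs(P[:,1])<.22)&(P[:,2]>.198)&(P[:,2]<.216),"shield")
    s=(P[:,0]>.1)&(P[:,0]<.6)&(P[:,1]>.2)&(P[:,1]<.4); print("short max z",P[s][:,2].max() if s.any() else None)
    t=(P[:,0]>.50)&(P[:,0]<.85)&(abs(P[:,1])<.22)&(P[:,2]>.03)&(P[:,2]<.04); print("tray",np.percentile(P[t],[1,99],axis=0).round(3).tolist(), t.sum())
    if c=="top":
        a=z["im"][170:310,500:620]; b=z["im"][170:310,120:240]; cv2.imwrite("pics/crop.png",cv2.resize(np.hstack([a,b]),None,fx=3,fy=3,interpolation=3))
from scipy.spatial.transform import Rotation as R
print(R.from_quat(read_state()["eef_rot"]).as_matrix().round(3))
E
```

```text
scene rim 439 [ 588.  -413.7] [ 69.9 103.9] 4.69 z 0.1078
scene handle 184 [ 491.3 -394.4] [125.  23.] 13.62 z 0.0871
handle mean [ 0.47759628 -0.39779659  0.08645221] 0.09187184771915713
scene shield 13478 [662.   13.1] [310.6 186.4] 82.05 z 0.205
short max z 0.06752183462831873
tray [[0.585, -0.134, 0.03], [0.77, 0.138, 0.039]] 652
top rim 533 [ 587.  -413.8] [ 64.4 105. ] 5.71 z 0.1093
top handle 554 [ 488.1 -403.3] [124.8  25.6] 5.32 z 0.0881
handle mean [ 0.48660231 -0.3984917   0.0869988 ] 0.09654913507334273
top shield 19530 [661.4  13.9] [310.5 184.4] 82.16 z 0.2064
short max z 0.06962371634380482
tray [[0.549, -0.076, 0.03], [0.62, 0.125, 0.039]] 353
[[ 0.934  0.358 -0.   ]
 [ 0.358 -0.934  0.001]
 [-0.    -0.001 -1.   ]]
```

View pics/crop.png

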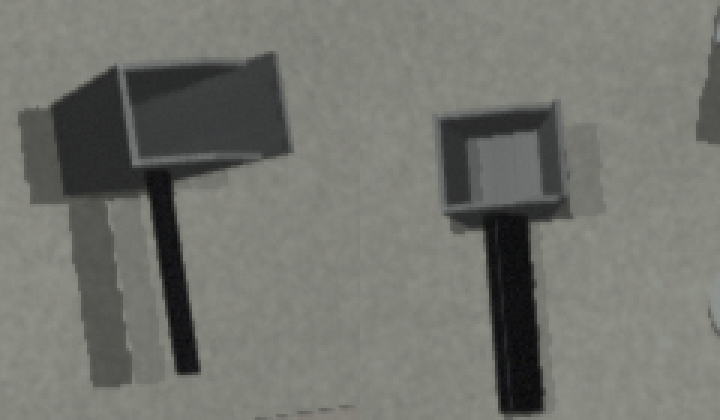

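Call:
play_rows([
  {"tx":0.03,"ty":-0.015,"yaw":3},
  {"tx":0.03,"ty":-0.015,"yaw":3},
  {"tx":0.03,"ty":-0.015,"yaw":3},
  {"tx":0.03,"ty":-0.015,"yaw":3},
  {"tx":0.03,"ty":-0.015,"yaw":3},
], gripper=-1, newtons=80)

```text
$.commands[0]: bad value
```

Call:
play_rows([
  {"tx":0.03,"ty":-0.015,"tz":0.0,"yaw":3},
  {"tx":0.03,"ty":-0.015,"tz":0.0,"yaw":3},
  {"tx":0.03,"ty":-0.015,"tz":0.0,"yaw":3},
  {"tx":0.03,"ty":-0.015,"tz":0.0,"yaw":3},
  {"tx":0.03,"ty":-0.015,"tz":0.0,"yaw":3},
], gripper=-1, newtons=80)

```text
time_s: 0.8
tool_pos: [0.3675, -0.5184, 0.2314]
eef_rot: [0.999, 0.051, 0.0, -0.0]
force: [0.4, 0.2, 0.8]
grip_width: 0.0856
grasp_force: 0.0
```

Every row needs all four keys. The documented rows can't lean the tool, but the task needs a 30° lean. I'll try one call with an extra turn key, which the interface text doesn't list, and expect it to be either refused or obeyed.

Call:
play_rows([
  {"tx":0.01,"ty":-0.01,"tz":0.0,"yaw":0,"roll":3},
  {"tx":0.01,"ty":-0.01,"tz":0.0,"yaw":0,"roll":3},
  {"tx":0.01,"ty":-0.01,"tz":0.0,"yaw":0,"roll":3},
  {"tx":0.01,"ty":-0.01,"tz":0.0,"yaw":0,"roll":3},
  {"tx":0.01,"ty":-0.01,"tz":0.0,"yaw":0,"roll":3},
])

```text
$.commands[0]: bad value
```

The extra key was refused, so yaw and shifts are all there is. The only documented way to get a lean is that "a pose out of reach is approached as far as the arm can". I'll find where the free space is and work out the arm's geometry.

```bash
python3 - <<'E'
from h import *
z=np.load("scene0.npz"); d=z["d"]; m=np.zeros_like(d,bool); 
for n,(r0,r1,c0,c1) in dict(bluebox=(75,130,0,50),leftthing=(160,185,0,10),grip=(0,70,0,60)).items():
    m[:]=0; m[r0:r1,c0:c1]=1; P,_,_=cloud("scene",d,m); print(n,np.percentile(P,[2,50,98],axis=0).round(3).tolist())
s=read_state(); print(np.round(s["joint_pos"],4).tolist(),s["tool_pos"].tolist() if hasattr(s["tool_pos"],"tolist") else s["tool_pos"],s["eef_rot"])
E
```

```text
bluebox [[-0.255, -0.943, -0.001], [0.071, -0.821, 0.088], [0.266, -0.671, 0.256]]
leftthing [[0.21, -0.845, -0.002], [0.304, -0.775, 0.016], [0.326, -0.767, 0.04]]
grip [[-1.555, -1.761, -0.466], [0.241, -0.634, 0.318], [0.28, -0.568, 0.424]]
[0.9184, 0.4039, -0.0417, 1.633, 0.0183, 1.1051, -0.5973] [0.3674648816661677, -0.5183894603443899, 0.2314347898015208] [ 9.98707904e-01  5.08185250e-02  1.12575371e-05 -5.16796993e-06]
```

Keys beyond the four are refused, so the lean has to come from the reach limit, which the text describes. I'll go up and sideways, toward -y from the base, and press past the upper limit to see whether the tool leans.

Call:
play_rows([
  {"tx":-0.03,"ty":0.007,"tz":-0.039,"yaw":0},
  {"tx":-0.03,"ty":0.007,"tz":-0.039,"yaw":0},
  {"tx":-0.03,"ty":0.007,"tz":-0.039,"yaw":0},
  {"tx":-0.03,"ty":0.007,"tz":-0.039,"yaw":0},
  {"tx":-0.03,"ty":0.007,"tz":-0.039,"yaw":0},
])

```text
time_s: 1.3
tool_pos: [0.2198, -0.5698, 0.4281]
eef_rot: [0.999, 0.052, 0.0, 0.0]
force: [-0.1, -0.9, 0.2]
grip_width: 0.0855
grasp_force: 0.0
```

Call:
play_rows([
  {"tx":-0.03,"ty":0.007,"tz":-0.039,"yaw":0},
  {"tx":-0.03,"ty":0.007,"tz":-0.039,"yaw":0},
  {"tx":-0.03,"ty":0.007,"tz":-0.039,"yaw":0},
  {"tx":-0.03,"ty":0.007,"tz":-0.039,"yaw":0},
  {"tx":-0.03,"ty":0.007,"tz":-0.039,"yaw":0},
])

```text
time_s: 1.8
tool_pos: [0.0743, -0.6198, 0.6233]
eef_rot: [0.999, 0.052, 0.0, 0.0]
force: [-0.3, -1.2, -0.3]
grip_width: 0.0856
grasp_force: 0.0
```

Call:
play_rows([
  {"tx":0,"ty":0.007,"tz":-0.02,"yaw":0},
  {"tx":0,"ty":0.007,"tz":-0.02,"yaw":0},
  {"tx":0,"ty":0.007,"tz":-0.02,"yaw":0},
  {"tx":0,"ty":0.007,"tz":-0.02,"yaw":0},
  {"tx":0,"ty":0.007,"tz":-0.02,"yaw":0},
])

```text
time_s: 2.3
tool_pos: [0.0768, -0.6325, 0.6678]
eef_rot: [0.998, 0.052, 0.003, 0.035]
force: [-0.3, 0.7, -0.3]
grip_width: 0.0852
grasp_force: 0.0
```

```bash
python3 -c "
from h import *
s=read_state(); print(np.round(s['joint_pos'],4).tolist(),np.round(s['tool_pos'],4).tolist(),np.round(s['eef_rot'],4).tolist())"
```

```text
[1.2496, 0.3737, 0.2665, 0.7209, -0.1093, 1.9859, -0.0189] [0.0768, -0.6325, 0.6678] [0.998, 0.0523, 0.0027, 0.0352]
```

Pressing past the limit does lean the tool, tips toward -y as needed. I'll continue and fit a kinematic model from the states.

Call:
play_rows([
  {"tx":0,"ty":0.0,"tz":-0.03,"yaw":0},
  {"tx":0,"ty":0.0,"tz":-0.03,"yaw":0},
  {"tx":0,"ty":0.0,"tz":-0.03,"yaw":0},
  {"tx":0,"ty":0.0,"tz":-0.03,"yaw":0},
  {"tx":0,"ty":0.0,"tz":-0.03,"yaw":0},
])

```text
time_s: 2.8
tool_pos: [0.071, -0.5888, 0.733]
eef_rot: [0.995, 0.052, 0.006, 0.09]
force: [0.1, -0.9, 0.8]
grip_width: 0.0849
grasp_force: 0.0
```

```bash
cat > fk.py <<'E'
from h import *
from scipy.optimize import least_squares
D=[([1.176,.469,-.049,1.532,.024,1.141,-.082],[.24142,-.63017,.23097],[.983318,.181896,-.00006,-.00029]),
([0.9184,0.4039,-0.0417,1.633,0.0183,1.1051,-0.5973],[.36746,-.51839,.23143],[.998708,.050819,0,0]),
([1.2496,0.3737,0.2665,0.7209,-0.1093,1.9859,-0.0189],[0.0768,-0.6325,0.6678],[0.998,0.0523,0.0027,0.0352])]
def fk(q,L,s):
    T=np.eye(4)
    off=[(0,0,L[0]),(L[4],0,L[1]),(0,0,0),(L[5],0,L[2]),(0,0,0),(L[6],0,L[3]),(0,0,0)]
    # link lengths: base->shoulder, shoulder->elbow, elbow->wrist, wrist->tcp
    p=np.zeros(3); Rm=R.identity()
    ax="zyzyzyz"
    p=np.array([0,0,L[0]])
    for i in range(7):
        Rm=Rm*R.from_euler(ax[i],s[i]*q[i])
        if i==2: p=p+Rm.apply([L[4],0,L[1]])
        if i==3: p=p+Rm.apply([L[5],0,0])
        if i==4: p=p+Rm.apply([L[6],0,L[2]])
        if i==6: p=p+Rm.apply([0,0,L[3]])
        if i==5: p=p+Rm.apply([L[7],0,0])
    return p,Rm*R.from_euler("z",L[8])
E
python3 - <<'E'
from fk import *
import itertools
s0=read_state(); D.append((s0["joint_pos"],s0["tool_pos"],s0["eef_rot"])); print(np.round(s0['joint_pos'],4).tolist(),np.round(s0['tool_pos'],4).tolist(),np.round(s0['eef_rot'],4).tolist())
res=[]
for s3,s5,s7 in itertools.product((1,-1),repeat=3):
  s=[-1,1,s3,1,s5,1,s7]
  def f(L):
    r=[]
    for q,p,o in D:
        a,b=fk(q,L,s); r+=list(a-p)+list((b.inv()*R.from_quat(o)).as_rotvec()*.3)
    return np.array(r+list(.002*L[4:8]))
  for y0 in (0,1.57,3.14,-1.57):
    k=least_squares(f,[.3,.5,.45,.37,0,0,0,0,y0]); res.append((k.cost,s,k.x.round(4).tolist()))
res.sort(key=lambda t:t[0])
for r in res[:3]: print(r)
E
```

```text
[1.1855, 0.2758, 0.3344, 0.7116, -0.1083, 1.9859, -0.0196] [0.071, -0.5888, 0.733] [0.9946, 0.0518, 0.0065, 0.0897]
(np.float64(0.001904118252179541), [-1, 1, -1, 1, -1, 1, -1], [0.254, 0.7983, 0.4699, 0.2952, 0.574, 0.0397, -0.0337, 0.6248, 1.5709])
(np.float64(0.0019041182521795476), [-1, 1, -1, 1, -1, 1, -1], [0.254, 0.7983, 0.4699, 0.2952, 0.574, 0.0397, -0.0337, 0.6248, 1.5709])
(np.float64(0.0019041182521795747), [-1, 1, -1, 1, -1, 1, -1], [0.254, 0.7983, 0.4699, 0.2952, 0.574, 0.0397, -0.0337, 0.6248, 1.5709])
```

```bash
cat >> fk.py <<'E'
D.append(([1.1855,0.2758,0.3344,0.7116,-0.1083,1.9859,-0.0196],[0.071,-0.5888,0.733],[0.9946,0.0518,0.0065,0.0897]))
E
python3 - <<'E'
from fk import *
import itertools
best=[]
for s in itertools.product((1,-1),repeat=7):
    Rs=[]
    for q,p,o in D:
        Rm=R.identity()
        for a,si,qi in zip("zyzyzyz",s,q): Rm=Rm*R.from_euler(a,si*qi)
        Rs.append((Rm,R.from_quat(o)))
    # base yaw psi & tool const C: Rz(psi) Rm C = o
    def f(v): return np.concatenate([((R.from_euler("z",v[0])*m*R.from_rotvec(v[1:])).inv()*o).as_rotvec() for m,o in Rs])
    for y in (0,2,4):
        k=least_squares(f,[y,0,0,1.5]); best.append((k.cost,s,k.x.round(3)))
best.sort(key=lambda t:t[0])
for b in best[:6]: print(b)
E
```

```text
(np.float64(4.754313828402007e-07), (-1, 1, -1, 1, -1, 1, -1), array([6.284, 0.   , 0.   , 1.572]))
(np.float64(4.7543138284029247e-07), (-1, -1, -1, -1, -1, -1, -1), array([ 3.143,  0.   , -0.   , -1.57 ]))
(np.float64(4.754313828409963e-07), (-1, -1, -1, -1, -1, -1, -1), array([-3.141,  0.   , -0.   , -1.57 ]))
(np.float64(4.75431382854294e-07), (-1, -1, -1, -1, -1, -1, -1), array([ 3.143e+00, -0.000e+00,  1.000e-03,  4.713e+00]))
(np.float64(4.754313829085614e-07), (-1, 1, -1, 1, -1, 1, -1), array([1.000e-03, 0.000e+00, 0.000e+00, 1.572e+00]))
(np.float64(4.7543138302146647e-07), (-1, 1, -1, 1, -1, 1, -1), array([1.000e-03, 0.000e+00, 0.000e+00, 1.572e+00]))
```

```bash
python3 - <<'E'
from fk import *
s=[-1,1,-1,1,-1,1,-1]
rows=[];b=[]
for q,p,o in D:
    Rm=R.identity(); cols=[np.array([[0],[0],[1.]])]
    for i,(a,si,qi) in enumerate(zip("zyzyzyz",s,q)):
        Rm=Rm*R.from_euler(a,si*qi); M=Rm.as_matrix()
        cols.append(M if i<6 else M[:,2:])
    rows.append(np.hstack(cols)); b.append(p)
A=np.vstack(rows); b=np.concatenate(b)
names=["z0"]+[f"{i}{c}" for i in range(1,7) for c in "xyz"]+["7z"]
for lam in (1e-6,1e-4,1e-3,1e-2):
    x=np.linalg.solve(A.T@A+lam*np.eye(A.shape[1]),A.T@b); print(lam,dict(zip(names,x.round(3).tolist())),np.abs(A@x-b).max().round(4))
for q,p,o in D: print(np.hypot(p[0],p[1]),np.arctan2(p[1],p[0]),R.from_quat(o).as_matrix()[:,2].round(3))
E
```

```text
1e-06 {'z0': 0.102, '1x': -0.015, '1y': -0.042, '1z': 0.102, '2x': 0.0, '2y': -0.042, '2z': 0.283, '3x': 0.015, '3y': 0.024, '3z': 0.283, '4x': -0.026, '4y': 0.024, '4z': 0.238, '5x': 0.009, '5y': -0.003, '5z': 0.238, '6x': 0.017, '6y': -0.003, '6z': 0.144, '7z': 0.144} 0.0001
0.0001 {'z0': 0.116, '1x': -0.002, '1y': -0.016, '1z': 0.116, '2x': 0.001, '2y': -0.016, '2z': 0.267, '3x': 0.003, '3y': -0.021, '3z': 0.267, '4x': -0.017, '4y': -0.021, '4z': 0.231, '5x': 0.017, '5y': 0.016, '5z': 0.231, '6x': -0.01, '6y': 0.016, '6z': 0.14, '7z': 0.14} 0.0005
0.001 {'z0': 0.107, '1x': 0.004, '1y': -0.015, '1z': 0.107, '2x': 0.023, '2y': -0.015, '2z': 0.219, '3x': -0.004, '3y': -0.019, '3z': 0.219, '4x': -0.021, '4y': -0.019, '4z': 0.232, '5x': 0.026, '5y': 0.013, '5z': 0.232, '6x': -0.033, '6y': 0.013, '6z': 0.083, '7z': 0.083} 0.0034
0.01 {'z0': 0.088, '1x': 0.038, '1y': -0.016, '1z': 0.088, '2x': 0.05, '2y': -0.016, '2z': 0.131, '3x': -0.001, '3y': -0.016, '3z': 0.131, '4x': -0.009, '4y': -0.016, '4z': 0.233, '5x': 0.022, '5y': 0.01, '5z': 0.233, '6x': -0.048, '6y': 0.01, '6z': -0.027, '7z': -0.027} 0.0089
0.6748317162819187 -1.204940674079727 [-0.     0.001 -1.   ]
0.6354172201789939 -0.9541563918598126 [ 0.  0. -1.]
0.6371455799109023 -1.4499649121212845 [ 0.009 -0.07  -0.998]
0.5930652915151923 -1.4507914951280467 [ 0.022 -0.178 -0.984]
```

The orientation model is exact (alternating z and y axes) and the position model is good enough. The lean follows the arm's vertical plane. The plan is:

1. Lean 30° with the tips toward -y here, then grasp.
2. Later, lean the other way high up at the +y side, with the jug yawed about the tool axis so the balls stay in.
3. Pour by yawing back under the shield.

Call:
play_rows([
  {"tx":0,"ty":0.008,"tz":-0.049,"yaw":0},
  {"tx":0,"ty":0.008,"tz":-0.049,"yaw":0},
  {"tx":0,"ty":0.008,"tz":-0.049,"yaw":0},
  {"tx":0,"ty":0.008,"tz":-0.049,"yaw":0},
  {"tx":0,"ty":0.008,"tz":-0.049,"yaw":0},
])

```text
time_s: 3.3
tool_pos: [0.0638, -0.5359, 0.8273]
eef_rot: [0.982, 0.051, 0.013, 0.181]
force: [0.3, 0.4, 0.3]
grip_width: 0.0854
grasp_force: 0.0
```

```bash
cat > model.py <<'E'
from fk import *
import json,os
S=[-1,1,-1,1,-1,1,-1]
lo=np.array([-2.59,-.33,-1.39,.1,-1.04,.21,-2.66]); hi=np.array([2.59,1.99,1.29,2.45,4.18,1.99,2.66])
def chain(q):
    Rm=R.identity(); Ms=[]
    for a,s,qi in zip("zyzyzyz",S,q): Rm=Rm*R.from_euler(a,s*qi); Ms.append(Rm.as_matrix())
    A=np.c_[[0,0,1.],Ms[1][:,1],Ms[2][:,2],Ms[3][:,1],Ms[4][:,2],Ms[5][:,1],Ms[6][:,2]]
    return A,Rm*R.from_euler("z",np.pi/2)
def log():
    s=read_state(); f="log.json"; L=json.load(open(f)) if os.path.exists(f) else [[list(map(float,x)) for x in d] for d in D]
    L.append([list(map(float,s[k])) for k in ("joint_pos","tool_pos","eef_rot")]); json.dump(L,open(f,"w"))
    M=R.from_quat(s["eef_rot"]).as_matrix(); z=M[:,2]
    print("t",round(s["time_s"],2),"q",np.round(s["joint_pos"],3).tolist(),"p",np.round(s["tool_pos"],4).tolist(),"tilt",round(np.degrees(np.arccos(-z[2])),1),"az",round(np.degrees(np.arctan2(z[1],z[0])),1)); print("M",M.round(3).tolist())
    return s
def links():
    L=json.load(open("log.json")); A=np.vstack([chain(q)[0] for q,_,_ in L]); b=np.concatenate([p for _,p,_ in L])
    lam=1e-5; x=np.linalg.solve(A.T@A+lam*np.eye(7),A.T@b); return x,np.abs(A@x-b).max()
def ik(p,Rt,q0,x,n=1):
    # weak pull to q0
    def f(q):
        A,r=chain(q); return np.r_[(A@x-p)*10,(r.inv()*Rt).as_rotvec()*5,.02*(q-q0)]
    k=least_squares(f,np.clip(q0,lo+.01,hi-.01),bounds=(lo,hi)); A,r=chain(k.x)
    return k.x,np.linalg.norm(A@x-p),np.degrees((r.inv()*Rt).magnitude())
E
python3 - <<'E'
from model import *
log(); print(links())
E
```

```text
t 3.3 q [1.056, 0.176, 0.476, 0.63, -0.113, 1.986, -0.02] p [0.0638, -0.5359, 0.8273] tilt 20.9 az -83.0
M [[0.994, 0.096, 0.044], [0.105, -0.929, -0.355], [0.007, 0.357, -0.934]]
(array([ 0.23655887, -0.02819292,  0.55429625, -0.01854343,  0.46661121,
        0.00447369,  0.30512905]), np.float64(0.0002819755073854846))
```

Call:
play_rows([
  {"tx":0,"ty":0.015,"tz":-0.047,"yaw":0},
  {"tx":0,"ty":0.015,"tz":-0.047,"yaw":0},
  {"tx":0,"ty":0.015,"tz":-0.047,"yaw":0},
  {"tx":0,"ty":0.015,"tz":-0.047,"yaw":0},
  {"tx":0,"ty":0,"tz":0,"yaw":0},
])

```text
time_s: 3.8
tool_pos: [0.0569, -0.4964, 0.8979]
eef_rot: [0.965, 0.05, 0.018, 0.255]
force: [-0.4, 0.3, 0.6]
grip_width: 0.0858
grasp_force: 0.0
```

```bash
python3 - <<'E'
from model import *
s=log(); x,e=links(); print(x.round(4),e)
yaw=5.5; Rj=R.from_euler("z",yaw,degrees=True); o=np.array([.5852,-.3893,0])
g=o+Rj.apply([-.12,-.005,.075])
def toolR(lean,Rj): # tool x=jug x, body leaning 'lean' deg to jug +y
    l=np.radians(lean); z=np.array([0,-np.sin(l),-np.cos(l)]); xx=np.array([1.,0,0]); return Rj*R.from_matrix(np.c_[xx,np.cross(z,xx),z])
Rt=toolR(30,Rj); M=Rt.as_matrix(); tcp=g+.019*M[:,2]
print("grasp tcp",tcp.round(4),M.round(3).tolist())
q,ep,er=ik(tcp,Rt,np.array(s["joint_pos"]),x); print("grasp ik",q.round(2),ep,er)
# pour: hood yaw -7.9, jug at hood (-.015,.15,.115)
h=R.from_euler("z",-7.9,degrees=True); ho=np.array([.6459,.0157,0])
for th in (70,75,80):
  for d in ((-.015,.15,.115),(-.015,.15,.16),(-.2,.15,.2)):
    jo=ho+h.apply(d); Rjp=h*R.from_euler("x",th,degrees=True)
    Rt2=toolR(30,Rjp); t2=jo+Rjp.apply([-.12,-.005,.075])+.019*Rt2.as_matrix()[:,2]
    best=min((ik(t2,Rt2,np.array(q0),x) for q0 in ([0,.4,0,1.6,0,1.1,0],[0,.4,.6,1.6,-.8,1.1,0],[0,.4,-.6,1.6,.8,1.1,0],[-.5,.4,-.6,1.6,1.6,1.1,1])),key=lambda k:k[1]*100+k[2])
    print(th,d,t2.round(3),best[0].round(2),best[1].round(4),best[2].round(2))
E
```

```text
t 3.8 q [0.928, 0.122, 0.617, 0.534, -0.119, 1.986, -0.021] p [0.0569, -0.4964, 0.8979] tilt 29.7 az -82.9
M [[0.994, 0.087, 0.061], [0.106, -0.865, -0.491], [0.01, 0.495, -0.869]]
[ 0.2372 -0.0276  0.5539 -0.0172  0.4668  0.0025  0.3053] 0.00032163548034838674
grasp tcp [ 0.4671 -0.4152  0.0585] [[0.995, 0.083, 0.048], [0.096, -0.862, -0.498], [0.0, 0.5, -0.866]]
grasp ik [-0.21  0.71  0.9   2.1  -0.4   0.26 -0.63] 2.956377401952752e-05 0.003904231223826067
70 (-0.015, 0.15, 0.115) [0.525 0.123 0.121] [ 0.06  0.44 -0.    2.1  -1.02  0.85 -0.85] 0.0 0.0
70 (-0.015, 0.15, 0.16) [0.525 0.123 0.166] [ 0.04  0.36  0.02  2.08 -0.96  0.91 -0.96] 0.0 0.0
70 (-0.2, 0.15, 0.2) [0.341 0.149 0.206] [ 0.03  0.01 -0.02  2.41 -0.97  0.89 -1.  ] 0.0 0.0
75 (-0.015, 0.15, 0.115) [0.525 0.123 0.116] [ 0.56  0.55 -0.58  2.08 -0.83  0.69 -0.97] 0.0 0.0
75 (-0.015, 0.15, 0.16) [0.525 0.123 0.161] [ 0.12  0.4  -0.04  2.09 -1.04  0.94 -0.85] 0.0 0.0
75 (-0.2, 0.15, 0.2) [0.341 0.149 0.201] [ 0.52  0.09 -0.47  2.42 -1.04  0.9  -0.87] 0.0 0.0
80 (-0.015, 0.15, 0.115) [0.525 0.123 0.111] [ 0.63  0.62 -0.63  2.09 -0.89  0.7  -0.87] 0.0 0.0
80 (-0.015, 0.15, 0.16) [0.525 0.123 0.156] [ 0.58  0.51 -0.56  2.07 -0.91  0.8  -0.92] 0.0 0.0
80 (-0.2, 0.15, 0.2) [0.341 0.149 0.196] [ 0.95  0.22 -0.89  2.42 -1.04  0.84 -0.81] 0.0001 0.01
```

Call:
play_rows([
  {"tx":0.02,"ty":-0.022,"tz":0.03,"yaw":0},
  {"tx":0.02,"ty":-0.022,"tz":0.03,"yaw":0},
  {"tx":0.02,"ty":-0.022,"tz":0.03,"yaw":0},
  {"tx":0.02,"ty":-0.022,"tz":0.03,"yaw":0},
  {"tx":0.02,"ty":-0.022,"tz":0.03,"yaw":0},
])

```text
time_s: 4.3
tool_pos: [0.1564, -0.4655, 0.7126]
eef_rot: [0.967, 0.05, 0.018, 0.251]
force: [1.1, -0.9, 0.1]
grip_width: 0.0851
grasp_force: 0.0
```

Call:
play_rows([
  {"tx":0.02,"ty":-0.022,"tz":0.03,"yaw":0},
  {"tx":0.02,"ty":-0.022,"tz":0.03,"yaw":0},
  {"tx":0.02,"ty":-0.022,"tz":0.03,"yaw":0},
  {"tx":0.02,"ty":-0.022,"tz":0.03,"yaw":0},
  {"tx":0.02,"ty":-0.022,"tz":0.03,"yaw":0},
])

```text
time_s: 4.8
tool_pos: [0.2548, -0.4321, 0.5288]
eef_rot: [0.967, 0.049, 0.018, 0.25]
force: [0.7, -0.6, 0.5]
grip_width: 0.0855
grasp_force: 0.0
```

Call:
play_rows([
  {"tx":0.02,"ty":-0.022,"tz":0.03,"yaw":0},
  {"tx":0.02,"ty":-0.022,"tz":0.03,"yaw":0},
  {"tx":0.02,"ty":-0.022,"tz":0.03,"yaw":0},
  {"tx":0.02,"ty":-0.022,"tz":0.03,"yaw":0},
  {"tx":0.02,"ty":-0.022,"tz":0.03,"yaw":0},
])

```text
time_s: 5.3
tool_pos: [0.3535, -0.3985, 0.3455]
eef_rot: [0.967, 0.049, 0.018, 0.25]
force: [0.6, -0.9, 0.9]
grip_width: 0.0853
grasp_force: 0.0
```

```bash
cat > go.py <<'E'
from model import *
def toolR(lean,Rj):
    l=np.radians(lean); z=np.array([0,-np.sin(l),-np.cos(l)]); xx=np.array([1.,0,0]); return Rj*R.from_matrix(np.c_[xx,np.cross(z,xx),z])
def to(target,back=0.):
    s=log(); M=R.from_quat(s["eef_rot"]).as_matrix(); d=M.T@(np.array(target)-s["tool_pos"]); d[2]-=back
    print("tool delta",d.round(4),"norm",np.linalg.norm(d).round(3)); return d
E
python3 -c "
from go import *
to([.4671,-.4152,.0585],.12)"
```

```text
t 5.3 q [0.506, -0.028, 0.035, 1.992, 0.506, 0.913, -1.188] p [0.3535, -0.3985, 0.3455] tilt 29.1 az -83.0
M [[0.994, 0.086, 0.06], [0.105, -0.87, -0.482], [0.01, 0.486, -0.874]]
tool delta [ 0.1083 -0.115   0.1457] norm 0.215
```

Call:
play_rows([
  {"tx":0.0217,"ty":-0.023,"tz":0.029,"yaw":0},
  {"tx":0.0217,"ty":-0.023,"tz":0.029,"yaw":0},
  {"tx":0.0217,"ty":-0.023,"tz":0.029,"yaw":0},
  {"tx":0.0217,"ty":-0.023,"tz":0.029,"yaw":0},
  {"tx":0.0217,"ty":-0.023,"tz":0.029,"yaw":0},
])

```text
time_s: 5.8
tool_pos: [0.4602, -0.3573, 0.164]
eef_rot: [0.967, 0.049, 0.018, 0.25]
force: [-0.3, -1.1, -0.1]
grip_width: 0.0853
grasp_force: 0.0
```

```bash
python3 -c "
from go import *
to([.4671,-.4152,.0585],.0)
p=camera_params('wrist'); im,d=get_image('wrist'); cv2.imwrite('pics/w1.png',im); np.savez('w1.npz',im=im,d=d,T=p['camera_from_world'])
print({k:p[k] for k in ('fx','fy','cx','cy')})
# project handle centreline & expected rim
T=p['camera_from_world']
def proj(P):
    c=(T@np.r_[P,1])[:3]; r=np.hypot(c[0],c[1]); t=np.arctan2(r,c[2]); return [round(p['cx']+p['fx']*t*c[0]/r),round(p['cy']+p['fy']*t*c[1]/r)]
Rj=R.from_euler('z',5.5,degrees=True); o=np.array([.5852,-.3893,0])
hw=np.array([0,.5,.866])*.015
for n,l in dict(htop_in=np.array([-.03,-.005,.075])+hw,htop_end=np.array([-.16,-.005,.075])+hw,grip=[-.12,-.005,.075],lip1=[-.032,-.075,.11],lip2=[.032,-.075,.11],back1=[-.032,.026,.11]).items(): print(n,proj(o+Rj.apply(l)))
"
```

```text
t 5.8 q [0.365, 0.299, -0.01, 2.075, 0.772, 0.671, -1.707] p [0.4602, -0.3573, 0.164] tilt 29.1 az -83.0
M [[0.994, 0.086, 0.059], [0.104, -0.87, -0.482], [0.01, 0.485, -0.874]]
tool delta [-0.0002 -0.0002  0.1206] norm 0.121
{'fx': 371.64829954431775, 'fy': 371.64829954431775, 'cx': 313.7477289224048, 'cy': 237.86226102302686}
htop_in [315, 103]
htop_end [314, 302]
grip [315, 239]
lip1 [431, 114]
lip2 [430, 25]
back1 [297, 102]
```

View pics/w1.png

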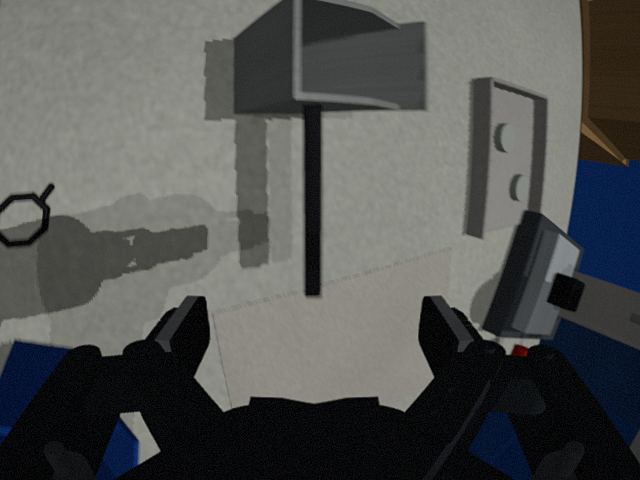

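The handle lies edge-on at columns 305–321, rows 105–297, and is centred between the fingers. This matches the prediction to about 3 mm. I'll advance and grip.

Call:
play_rows([
  {"tx":0,"ty":0,"tz":0.024,"yaw":0},
  {"tx":0,"ty":0,"tz":0.024,"yaw":0},
  {"tx":0,"ty":0,"tz":0.024,"yaw":0},
  {"tx":0,"ty":0,"tz":0.024,"yaw":0},
  {"tx":0,"ty":0,"tz":0.024,"yaw":0},
])

```text
time_s: 6.35
tool_pos: [0.4667, -0.416, 0.0599]
eef_rot: [0.967, 0.049, 0.018, 0.25]
force: [0.3, 0.8, -0.3]
grip_width: 0.0856
grasp_force: 0.0
```

Call:
play_rows([
  {"tx":0,"ty":0,"tz":0,"yaw":0},
  {"tx":0,"ty":0,"tz":0,"yaw":0},
  {"tx":0,"ty":0,"tz":0,"yaw":0},
  {"tx":0,"ty":0,"tz":0,"yaw":0},
  {"tx":0,"ty":0,"tz":0,"yaw":0},
], gripper=1, newtons=100)

```text
time_s: 6.85
tool_pos: [0.4678, -0.4156, 0.0626]
eef_rot: [0.967, 0.049, 0.019, 0.251]
force: [0.4, 0.1, -1.3]
grip_width: 0.0123
grasp_force: 2.2
```

Call:
play_rows([
  {"tx":0,"ty":0,"tz":0,"yaw":0},
  {"tx":0,"ty":0,"tz":0,"yaw":0},
  {"tx":0,"ty":0,"tz":0,"yaw":0},
  {"tx":0,"ty":0,"tz":0,"yaw":0},
  {"tx":0,"ty":0,"tz":0,"yaw":0},
])

```text
time_s: 7.35
tool_pos: [0.4673, -0.4161, 0.0621]
eef_rot: [0.967, 0.049, 0.019, 0.251]
force: [-2.5, 2.3, 5.7]
grip_width: 0.0102
grasp_force: 98.2
```

```bash
python3 -c "
from go import *
log()"
```

```text
t 7.35 q [0.378, 0.508, 0.102, 2.07, 0.967, 0.454, -1.87] p [0.4673, -0.4161, 0.0621] tilt 29.2 az -82.9
M [[0.995, 0.085, 0.061], [0.104, -0.869, -0.484], [0.011, 0.487, -0.873]]
```

Call:
play_rows([
  {"tx":0,"ty":0.005,"tz":-0.01,"yaw":0},
  {"tx":0,"ty":0.01,"tz":-0.02,"yaw":0},
  {"tx":0,"ty":0.01,"tz":-0.03,"yaw":0},
  {"tx":0,"ty":0,"tz":-0.038,"yaw":0},
  {"tx":0,"ty":0,"tz":-0.038,"yaw":0},
])

```text
time_s: 7.85
tool_pos: [0.4596, -0.3711, 0.1921]
eef_rot: [0.967, 0.049, 0.017, 0.25]
force: [1.2, 0.4, -3.6]
grip_width: 0.0106
grasp_force: 97.5
```

Call:
play_rows([
  {"tx":0,"ty":0,"tz":-0.04,"yaw":0},
  {"tx":0,"ty":0,"tz":-0.04,"yaw":0},
  {"tx":0,"ty":0,"tz":-0.04,"yaw":0},
  {"tx":0,"ty":0,"tz":-0.04,"yaw":0},
  {"tx":0,"ty":0,"tz":-0.04,"yaw":0},
])

```text
time_s: 8.35
tool_pos: [0.4478, -0.274, 0.3671]
eef_rot: [0.967, 0.05, 0.017, 0.25]
force: [0.2, -0.3, -2.7]
grip_width: 0.0106
grasp_force: 97.6
```

```bash
python3 -c "
from go import *
to([.40,.25,.6])
im,d=get_image('wrist'); cv2.imwrite('pics/w2.png',im)"
```

```text
t 8.35 q [0.328, 0.019, -0.138, 1.895, 0.541, 1.123, -1.491] p [0.4478, -0.274, 0.3671] tilt 29.0 az -83.2
M [[0.995, 0.088, 0.057], [0.104, -0.87, -0.482], [0.008, 0.485, -0.874]]
tool delta [ 0.009  -0.3472 -0.4588] norm 0.575
```

View pics/w2.png

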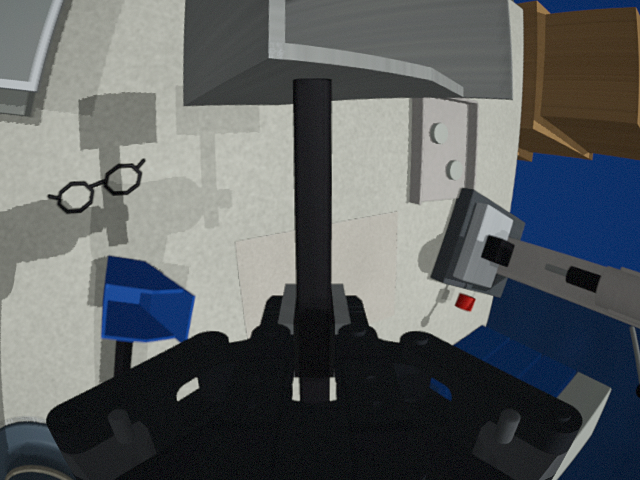

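The jug is held firmly with its handle square between the pads, and the blue jug at (145,300) is clear. I'll carry it to the +y side, high up.

Call:
play_rows([
  {"tx":0.001,"ty":-0.023,"tz":-0.03,"yaw":0},
  {"tx":0.001,"ty":-0.023,"tz":-0.03,"yaw":0},
  {"tx":0.001,"ty":-0.023,"tz":-0.03,"yaw":0},
  {"tx":0.001,"ty":-0.023,"tz":-0.03,"yaw":0},
  {"tx":0.001,"ty":-0.023,"tz":-0.03,"yaw":0},
])

```text
time_s: 8.9
tool_pos: [0.4341, -0.1009, 0.4415]
eef_rot: [0.967, 0.05, 0.017, 0.25]
force: [0.9, -0.7, -1.7]
grip_width: 0.0103
grasp_force: 98.2
```

Call:
play_rows([
  {"tx":0.001,"ty":-0.023,"tz":-0.03,"yaw":0},
  {"tx":0.001,"ty":-0.023,"tz":-0.03,"yaw":0},
  {"tx":0.001,"ty":-0.023,"tz":-0.03,"yaw":0},
  {"tx":0.001,"ty":-0.023,"tz":-0.03,"yaw":0},
  {"tx":0.001,"ty":-0.023,"tz":-0.03,"yaw":0},
])

```text
time_s: 9.4
tool_pos: [0.4206, 0.0719, 0.5168]
eef_rot: [0.967, 0.05, 0.017, 0.251]
force: [0.9, -0.1, -2.6]
grip_width: 0.0103
grasp_force: 98.1
```

Call:
play_rows([
  {"tx":0.001,"ty":-0.023,"tz":-0.03,"yaw":0},
  {"tx":0.001,"ty":-0.023,"tz":-0.03,"yaw":0},
  {"tx":0.001,"ty":-0.023,"tz":-0.03,"yaw":0},
  {"tx":0.001,"ty":-0.023,"tz":-0.03,"yaw":0},
  {"tx":0.001,"ty":-0.023,"tz":-0.03,"yaw":0},
])

```text
time_s: 9.9
tool_pos: [0.4169, 0.1917, 0.5619]
eef_rot: [0.966, 0.053, 0.011, 0.255]
force: [1.3, -0.0, -3.7]
grip_width: 0.0103
grasp_force: 98.1
```

```bash
python3 -c "
from go import *
to([-.03,.5,.65]); print(links())"
```

```text
t 9.9 q [-0.566, 0.123, -0.254, 1.364, 0.448, 1.981, -2.172] p [0.4169, 0.1917, 0.5619] tilt 29.5 az -84.4
M [[0.994, 0.096, 0.048], [0.107, -0.865, -0.491], [-0.005, 0.493, -0.87]]
tool delta [-0.4118 -0.2659 -0.2494] norm 0.55
(array([ 2.37943490e-01, -2.65373039e-02,  5.53810458e-01, -1.51565538e-02,
        4.66829023e-01, -5.01319157e-04,  3.05936690e-01]), np.float64(0.0003946940141034416))
```

```bash
cat >> go.py <<'E'
def rows(target,n,yaw=0.,s=None,pr=True):
    """constant world velocity to target over n rows with total yaw deg about tool z"""
    s=s or read_state(); Rm=R.from_quat(s["eef_rot"]); d=(np.array(target)-s["tool_pos"])/n; out=[]
    for i in range(n):
        t=Rm.as_matrix().T@d; out.append({"tx":round(t[0],3),"ty":round(t[1],3),"tz":round(t[2],3),"yaw":round(yaw/n,1)})
        Rm=Rm*R.from_euler("z",yaw/n,degrees=True)
    print("step",np.linalg.norm(d).round(3))
    for i in range(0,n,5): print(str(out[i:i+5]).replace("'",'"'))
E
python3 -c "
from go import *
rows([-.02,.50,.44],15,-75)"
```

```text
step 0.037
[{"tx": np.float64(-0.027), "ty": np.float64(-0.025), "tz": np.float64(-0.004), "yaw": -5.0}, {"tx": np.float64(-0.024), "ty": np.float64(-0.027), "tz": np.float64(-0.004), "yaw": -5.0}, {"tx": np.float64(-0.022), "ty": np.float64(-0.029), "tz": np.float64(-0.004), "yaw": -5.0}, {"tx": np.float64(-0.019), "ty": np.float64(-0.031), "tz": np.float64(-0.004), "yaw": -5.0}, {"tx": np.float64(-0.017), "ty": np.float64(-0.032), "tz": np.float64(-0.004), "yaw": -5.0}]
[{"tx": np.float64(-0.014), "ty": np.float64(-0.034), "tz": np.float64(-0.004), "yaw": -5.0}, {"tx": np.float64(-0.011), "ty": np.float64(-0.035), "tz": np.float64(-0.004), "yaw": -5.0}, {"tx": np.float64(-0.008), "ty": np.float64(-0.035), "tz": np.float64(-0.004), "yaw": -5.0}, {"tx": np.float64(-0.005), "ty": np.float64(-0.036), "tz": np.float64(-0.004), "yaw": -5.0}, {"tx": np.float64(-0.002), "ty": np.float64(-0.036), "tz": np.float64(-0.004), "yaw": -5.0}]
[{"tx": np.float64(0.002), "ty": np.float64(-0.036), "tz": np.float64(-0.004), "yaw": -5.0}, {"tx": np.float64(0.005), "ty": np.float64(-0.036), "tz": np.float64(-0.004), "yaw": -5.0}, {"tx": np.float64(0.008), "ty": np.float64(-0.035), "tz": np.float64(-0.004), "yaw": -5.0}, {"tx": np.float64(0.011), "ty": np.float64(-0.035), "tz": np.float64(-0.004), "yaw": -5.0}, {"tx": np.float64(0.014), "ty": np.float64(-0.034), "tz": np.float64(-0.004), "yaw": -5.0}]
```

Call:
play_rows([
  {"tx":-0.027,"ty":-0.025,"tz":-0.004,"yaw":-5},
  {"tx":-0.024,"ty":-0.027,"tz":-0.004,"yaw":-5},
  {"tx":-0.022,"ty":-0.029,"tz":-0.004,"yaw":-5},
  {"tx":-0.019,"ty":-0.031,"tz":-0.004,"yaw":-5},
  {"tx":-0.017,"ty":-0.032,"tz":-0.004,"yaw":-5},
])

```text
time_s: 10.4
tool_pos: [0.2836, 0.2874, 0.5212]
eef_rot: [0.936, 0.244, -0.04, 0.252]
force: [0.5, 0.9, -1.6]
grip_width: 0.0103
grasp_force: 98.1
```

Call:
play_rows([
  {"tx":-0.014,"ty":-0.034,"tz":-0.004,"yaw":-5},
  {"tx":-0.011,"ty":-0.035,"tz":-0.004,"yaw":-5},
  {"tx":-0.008,"ty":-0.035,"tz":-0.004,"yaw":-5},
  {"tx":-0.005,"ty":-0.036,"tz":-0.004,"yaw":-5},
  {"tx":-0.002,"ty":-0.036,"tz":-0.004,"yaw":-5},
])

```text
time_s: 10.9
tool_pos: [0.1406, 0.3937, 0.4761]
eef_rot: [0.86, 0.441, -0.094, 0.238]
force: [0.2, 1.4, -2.3]
grip_width: 0.0101
grasp_force: 98.1
```

Call:
play_rows([
  {"tx":0.002,"ty":-0.036,"tz":-0.004,"yaw":-5},
  {"tx":0.005,"ty":-0.036,"tz":-0.004,"yaw":-5},
  {"tx":0.008,"ty":-0.035,"tz":-0.004,"yaw":-5},
  {"tx":0.011,"ty":-0.035,"tz":-0.004,"yaw":-5},
  {"tx":0.014,"ty":-0.034,"tz":-0.004,"yaw":-5},
])

```text
time_s: 11.4
tool_pos: [-0.0003, 0.5005, 0.4304]
eef_rot: [0.744, 0.617, -0.143, 0.213]
force: [-0.2, 0.4, -3.1]
grip_width: 0.0105
grasp_force: 98.1
```

```bash
sed -i 's/round(t\[\([012]\)\],3)/round(float(t[\1]),3)/g' go.py; python3 -c "
from go import *
s=log(); rows(np.array(s['tool_pos'])+[0,0.02,.245],5,0)"
```

```text
t 11.4 q [-1.734, 0.344, 0.106, 1.366, -0.013, 1.951, -1.813] p [-0.0003, 0.5005, 0.4304] tilt 29.7 az -84.2
M [[0.199, 0.979, 0.05], [0.857, -0.149, -0.493], [-0.475, 0.141, -0.869]]
step 0.049
[{"tx": -0.02, "ty": 0.006, "tz": -0.045, "yaw": 0.0}, {"tx": -0.02, "ty": 0.006, "tz": -0.045, "yaw": 0.0}, {"tx": -0.02, "ty": 0.006, "tz": -0.045, "yaw": 0.0}, {"tx": -0.02, "ty": 0.006, "tz": -0.045, "yaw": 0.0}, {"tx": -0.02, "ty": 0.006, "tz": -0.045, "yaw": 0.0}]
```

Call:
play_rows([
  {"tx":-0.02,"ty":0.006,"tz":-0.045,"yaw":0},
  {"tx":-0.02,"ty":0.006,"tz":-0.045,"yaw":0},
  {"tx":-0.02,"ty":0.006,"tz":-0.045,"yaw":0},
  {"tx":-0.02,"ty":0.006,"tz":-0.045,"yaw":0},
  {"tx":-0.02,"ty":0.006,"tz":-0.045,"yaw":0},
])

```text
time_s: 11.9
tool_pos: [0.0084, 0.4729, 0.5219]
eef_rot: [0.756, 0.629, -0.089, 0.159]
force: [-0.9, 0.5, -2.3]
grip_width: 0.0103
grasp_force: 98.2
```

```bash
python3 -c "
from go import *
s=log(); rows(np.array(s['tool_pos'])+[0,0.02,.245],5,0)"
```

```text
t 11.9 q [-2.231, 0.232, 0.748, 1.339, -0.061, 1.985, -1.667] p [0.0084, 0.4729, 0.5219] tilt 20.9 az -79.5
M [[0.194, 0.979, 0.065], [0.923, -0.159, -0.352], [-0.334, 0.128, -0.934]]
step 0.049
[{"tx": -0.013, "ty": 0.006, "tz": -0.047, "yaw": 0.0}, {"tx": -0.013, "ty": 0.006, "tz": -0.047, "yaw": 0.0}, {"tx": -0.013, "ty": 0.006, "tz": -0.047, "yaw": 0.0}, {"tx": -0.013, "ty": 0.006, "tz": -0.047, "yaw": 0.0}, {"tx": -0.013, "ty": 0.006, "tz": -0.047, "yaw": 0.0}]
```

Call:
play_rows([
  {"tx":-0.009,"ty":0.02,"tz":-0.043,"yaw":0},
  {"tx":-0.009,"ty":0.02,"tz":-0.043,"yaw":0},
  {"tx":-0.008,"ty":0.02,"tz":-0.043,"yaw":0},
  {"tx":-0.007,"ty":0.02,"tz":-0.043,"yaw":0},
  {"tx":-0.006,"ty":0.02,"tz":-0.043,"yaw":0},
])

```text
time_s: 12.4
tool_pos: [0.0941, 0.4584, 0.6105]
eef_rot: [0.757, 0.644, -0.017, 0.105]
force: [0.3, 1.7, -2.9]
grip_width: 0.0104
grasp_force: 98.2
```

```bash
python3 -c "
from go import *
s=log(); rows(np.array(s['tool_pos'])+[0.02,0.02,.24],5,0)"
```

```text
t 12.4 q [-2.521, 0.199, 1.28, 1.235, -0.029, 1.985, -1.405] p [0.0941, 0.4584, 0.6105] tilt 12.2 az -58.6
M [[0.169, 0.979, 0.11], [0.972, -0.148, -0.181], [-0.161, 0.138, -0.977]]
step 0.048
[{"tx": -0.003, "ty": 0.01, "tz": -0.047, "yaw": 0.0}, {"tx": -0.003, "ty": 0.01, "tz": -0.047, "yaw": 0.0}, {"tx": -0.003, "ty": 0.01, "tz": -0.047, "yaw": 0.0}, {"tx": -0.003, "ty": 0.01, "tz": -0.047, "yaw": 0.0}, {"tx": -0.003, "ty": 0.01, "tz": -0.047, "yaw": 0.0}]
```

Call:
play_rows([
  {"tx":0.005,"ty":0.01,"tz":-0.046,"yaw":0},
  {"tx":0.005,"ty":0.01,"tz":-0.046,"yaw":0},
  {"tx":0.005,"ty":0.01,"tz":-0.046,"yaw":0},
  {"tx":0.005,"ty":0.01,"tz":-0.046,"yaw":0},
  {"tx":0.005,"ty":0.01,"tz":-0.046,"yaw":0},
])

```text
time_s: 12.9
tool_pos: [0.1366, 0.4807, 0.6928]
eef_rot: [0.757, 0.647, 0.065, 0.066]
force: [0.5, -0.2, -2.6]
grip_width: 0.0104
grasp_force: 98.8
```

```bash
python3 -c "
from go import *
s=log(); rows(np.array(s['tool_pos'])+[0.02,0.02,.24],5,0)"
```

```text
t 12.9 q [-2.41, 0.215, 1.287, 1.029, -0.035, 1.986, -1.307] p [0.1366, 0.4807, 0.6928] tilt 10.6 az -4.6
M [[0.153, 0.971, 0.184], [0.988, -0.153, -0.015], [0.014, 0.184, -0.983]]
step 0.048
[{"tx": 0.005, "ty": 0.012, "tz": -0.046, "yaw": 0.0}, {"tx": 0.005, "ty": 0.012, "tz": -0.046, "yaw": 0.0}, {"tx": 0.005, "ty": 0.012, "tz": -0.046, "yaw": 0.0}, {"tx": 0.005, "ty": 0.012, "tz": -0.046, "yaw": 0.0}, {"tx": 0.005, "ty": 0.012, "tz": -0.046, "yaw": 0.0}]
```

Call:
play_rows([
  {"tx":-0.003,"ty":-0.024,"tz":0.03,"yaw":0},
  {"tx":-0.003,"ty":-0.024,"tz":0.03,"yaw":0},
  {"tx":-0.003,"ty":-0.024,"tz":0.03,"yaw":0},
  {"tx":-0.003,"ty":-0.024,"tz":0.03,"yaw":0},
  {"tx":-0.003,"ty":-0.024,"tz":0.03,"yaw":0},
])

```text
time_s: 13.4
tool_pos: [0.0444, 0.4811, 0.5212]
eef_rot: [0.756, 0.648, 0.065, 0.065]
force: [1.2, 1.1, -2.7]
grip_width: 0.0104
grasp_force: 98.9
```

```bash
python3 -c "
from go import *
s=log(); rows(np.array(s['tool_pos'])+[0.0,0.02,.24],5,0)"
```

```text
t 13.4 q [-2.558, -0.005, 0.892, 1.509, 0.186, 1.667, -1.805] p [0.0444, 0.4811, 0.5212] tilt 10.6 az -4.7
M [[0.152, 0.971, 0.183], [0.988, -0.152, -0.015], [0.013, 0.183, -0.983]]
step 0.048
[{"tx": 0.005, "ty": 0.008, "tz": -0.047, "yaw": 0.0}, {"tx": 0.005, "ty": 0.008, "tz": -0.047, "yaw": 0.0}, {"tx": 0.005, "ty": 0.008, "tz": -0.047, "yaw": 0.0}, {"tx": 0.005, "ty": 0.008, "tz": -0.047, "yaw": 0.0}, {"tx": 0.005, "ty": 0.008, "tz": -0.047, "yaw": 0.0}]
```

Call:
play_rows([
  {"tx":0.01,"ty":0,"tz":0.01,"yaw":0},
  {"tx":0.01,"ty":0,"tz":0.01,"yaw":0},
  {"tx":0.01,"ty":0,"tz":0.01,"yaw":0},
  {"tx":0.01,"ty":0,"tz":0.01,"yaw":0},
  {"tx":0.01,"ty":0,"tz":0.01,"yaw":0},
])

```text
time_s: 13.9
tool_pos: [0.0628, 0.5317, 0.4746]
eef_rot: [0.757, 0.647, 0.066, 0.065]
force: [0.3, 0.3, -2.5]
grip_width: 0.0101
grasp_force: 98.9
```

```bash
python3 -c "
from go import *
s=log(); rows(np.array(s['tool_pos'])+[0.0,0.02,.24],5,0)"
```

```text
t 13.9 q [-2.453, 0.147, 0.962, 1.514, 0.066, 1.543, -1.653] p [0.0628, 0.5317, 0.4746] tilt 10.6 az -4.2
M [[0.154, 0.971, 0.184], [0.988, -0.154, -0.014], [0.015, 0.184, -0.983]]
step 0.048
[{"tx": 0.005, "ty": 0.008, "tz": -0.047, "yaw": 0.0}, {"tx": 0.005, "ty": 0.008, "tz": -0.047, "yaw": 0.0}, {"tx": 0.005, "ty": 0.008, "tz": -0.047, "yaw": 0.0}, {"tx": 0.005, "ty": 0.008, "tz": -0.047, "yaw": 0.0}, {"tx": 0.005, "ty": 0.008, "tz": -0.047, "yaw": 0.0}]
```

```bash
cat > sim.py <<'E'
from go import *
X=links()[0]
def fkq(q): A,r=chain(q); return A@X,r
def jac(q):
    p,r=fkq(q); J=np.zeros((6,7))
    for i in range(7):
        d=q.copy(); d[i]+=1e-5; p2,r2=fkq(d); J[:3,i]=(p2-p)/1e-5; J[3:,i]=(r2*r.inv()).as_rotvec()/1e-5
    return J,p,r
def step_dls(q,row,lam,w,n,mode=0):
    p,r=fkq(q); pt=p+r.apply([row[0],row[1],row[2]]); rt=r*R.from_euler("z",row[3],degrees=True)
    for _ in range(n):
        J,p,r=jac(q); e=np.r_[pt-p,w*(rt*r.inv()).as_rotvec()]; J[3:]*=w
        if mode==0: dq=J.T@np.linalg.solve(J@J.T+lam*np.eye(6),e); q=np.clip(q+dq,lo+.005,hi-.005)
        else: # active set
            act=np.ones(7,bool)
            for _ in range(4):
                Ja=J*act; dq=Ja.T@np.linalg.solve(Ja@Ja.T+lam*np.eye(6),e); bad=act&((q+dq>hi-.004)|(q+dq<lo+.004))
                if not bad.any(): break
                act&=~bad
            q=np.clip(q+dq,lo+.004,hi-.004)
    return q
if __name__=="__main__":
    tests=[(1.986,[1.2496,0.3737,0.2665,0.7209,-0.1093,1.9859,-0.0189],[[0,0,-.03,0]]*5,[1.1855,0.2758,0.3344,0.7116,-0.1083,1.9859,-0.0196]),
    (0,[1.1855,0.2758,0.3344,0.7116,-0.1083,1.9859,-0.0196],[[0,.008,-.049,0]]*5,[1.056,0.176,0.476,0.63,-0.113,1.986,-0.02]),
    (0,[-1.734,0.344,0.106,1.366,-0.013,1.951,-1.813],[[-.02,.006,-.045,0]]*5,[-2.231,0.232,0.748,1.339,-0.061,1.985,-1.667]),
    (0,[-2.231,0.232,0.748,1.339,-0.061,1.985,-1.667],[[-.008,.02,-.043,0]]*5,[-2.521,0.199,1.28,1.235,-0.029,1.985,-1.405]),
    (0,[-2.41,0.215,1.287,1.029,-0.035,1.986,-1.307],[[-.003,-.024,.03,0]]*5,[-2.558,-0.005,0.892,1.509,0.186,1.667,-1.805])]
    for mode in (0,1):
     for n in (1,5,20):
      for w in (.1,.3,1.):
       for lam in (1e-4,1e-3,1e-2):
        es=[]
        for _,q,rs,q2 in tests:
            q=np.array(q,float)
            for r_ in rs: q=step_dls(q,r_,lam,w,n,mode)
            es.append(np.abs(q-q2).max())
        print(mode,n,w,lam,np.round(es,3))
E
python3 sim.py | sort -k5 | awk '{print}' | python3 -c "
import sys,re
L=[(sum(map(float,re.findall(r'[\d.]+',l.split('[')[1]))),l.strip()) for l in sys.stdin]; L.sort(); [print(l) for l in L[:8]]"
```

```text
(0.418, '1 20 1.0 0.01 [0.062 0.104 0.093 0.126 0.033]')
(0.686, '1 20 0.3 0.01 [0.11  0.194 0.225 0.124 0.033]')
(0.772, '1 20 1.0 0.001 [0.062 0.106 0.095 0.115 0.394]')
(0.773, '1 5 1.0 0.001 [0.062 0.106 0.094 0.117 0.394]')
(0.798, '1 5 1.0 0.01 [0.06  0.102 0.323 0.265 0.048]')
(0.98, '1 1 1.0 0.001 [0.064 0.109 0.224 0.189 0.394]')
(0.989, '1 5 0.3 0.001 [0.109 0.192 0.159 0.135 0.394]')
(1.181, '1 20 0.3 0.001 [0.109 0.191 0.351 0.136 0.394]')
```

```bash
cat > sim2.py <<'E'
import numpy as np, json
from go import *
X=links()[0]
LO=lo+.004; HI=hi-.004
ys=np.array(S,float)
def fkj(q):
    c=np.cos(ys*q); s_=np.sin(ys*q); Rm=np.eye(3); p=np.array([0,0,X[0]]); ax=[];org=[]
    for i in range(7):
        k=2 if i%2==0 else 1
        ax.append(Rm[:,k]*ys[i]); org.append(p.copy())
        E=np.array([[c[i],-s_[i],0],[s_[i],c[i],0],[0,0,1]]) if k==2 else np.array([[c[i],0,s_[i]],[0,1,0],[-s_[i],0,c[i]]])
        Rm=Rm@E
        if i>0: p=p+Rm[:,k]*X[i]
    Rm=Rm@np.array([[0,-1,0],[1,0,0],[0,0,1.]])
    J=np.zeros((6,7))
    for i in range(7): J[:3,i]=np.cross(ax[i],p-org[i]); J[3:,i]=ax[i]
    return p,Rm,J
def rv(M):
    v=np.array([M[2,1]-M[1,2],M[0,2]-M[2,0],M[1,0]-M[0,1]])/2; n=np.linalg.norm(v); 
    return v if n<1e-9 else v/n*np.arctan2(n,(np.trace(M)-1)/2)
def step(q,row,lam=.01,w=1.,n=20,world=False):
    p,r,J=fkj(q); d=np.array(row[:3]); pt=p+(d if world else r@d); a=np.radians(row[3]); rt=r@np.array([[np.cos(a),-np.sin(a),0],[np.sin(a),np.cos(a),0],[0,0,1]])
    q0=q
    for _ in range(n):
        p,r,J=fkj(q); e=np.r_[pt-p,w*rv(rt@r.T)]
        if np.abs(e).max()<1e-4: break
        J[3:]*=w; act=np.ones(7,bool)
        for _ in range(4):
            Ja=J*act; dq=Ja.T@np.linalg.solve(Ja@Ja.T+lam*np.eye(6),e); bad=act&((q+dq>HI)|(q+dq<LO))
            if not bad.any(): break
            act&=~bad
        q=np.clip(q+dq,LO,HI)
    d=q-q0; k=np.max(np.abs(d)/(.07*np.array([2.57,2.57,3.14,3.14,3.14,3.14,3.14])))
    return q0+d/max(1,k)
Mt=toolR(30,R.identity()).as_matrix(); W=Mt.T@np.array([0,-np.sin(np.radians(24)),np.cos(np.radians(24))])
E
cat > tune.py <<'E'
from sim2 import *
tests=[([1.2496,0.3737,0.2665,0.7209,-0.1093,1.9859,-0.0189],[[0,0,-.03,0]]*5,[1.1855,0.2758,0.3344,0.7116,-0.1083,1.9859,-0.0196]),
([1.1855,0.2758,0.3344,0.7116,-0.1083,1.9859,-0.0196],[[0,.008,-.049,0]]*5,[1.056,0.176,0.476,0.63,-0.113,1.986,-0.02]),
([-1.734,0.344,0.106,1.366,-0.013,1.951,-1.813],[[-.02,.006,-.045,0]]*5,[-2.231,0.232,0.748,1.339,-0.061,1.985,-1.667]),
([-2.231,0.232,0.748,1.339,-0.061,1.985,-1.667],[[-.008,.02,-.043,0]]*5,[-2.521,0.199,1.28,1.235,-0.029,1.985,-1.405]),
([-2.521,0.199,1.28,1.235,-0.029,1.985,-1.405],[[.005,.01,-.046,0]]*5,[-2.41,0.215,1.287,1.029,-0.035,1.986,-1.307]),
([-2.41,0.215,1.287,1.029,-0.035,1.986,-1.307],[[-.003,-.024,.03,0]]*5,[-2.558,-0.005,0.892,1.509,0.186,1.667,-1.805])]
out=[]
for n in (20,60):
  for w in (.6,1.,1.5):
    for lam in (.003,.01,.03,.1):
        es=[];ez=[]
        for q,rs,q2 in tests:
            q=np.array(q,float)
            for r_ in rs: q=step(q,r_,lam,w,n)
            es.append(np.abs(q-q2).max()); ez.append(np.degrees(np.linalg.norm(fkj(q)[1][:,2]-fkj(np.array(q2))[1][:,2])))
        out.append((sum(ez),n,w,lam,np.round(es,3),np.round(ez,1)))
out.sort(key=lambda t:t[0]); [print(o) for o in out[:5]]
E
python3 tune.py
```

```text
(np.float64(2.1297332728843115), 60, 0.6, 0.01, array([0.004, 0.006, 0.039, 0.01 , 0.016, 0.034]), array([0.1, 0. , 0.7, 0.8, 0.3, 0.1]))
(np.float64(3.111581741844211), 60, 0.6, 0.03, array([0.019, 0.036, 0.058, 0.016, 0.016, 0.035]), array([0.1, 0. , 1.7, 0.8, 0.3, 0.1]))
(np.float64(3.1124973572282832), 20, 0.6, 0.01, array([0.019, 0.037, 0.059, 0.017, 0.016, 0.034]), array([0.1, 0. , 1.7, 0.8, 0.3, 0.1]))
(np.float64(3.4086158742886723), 20, 0.6, 0.03, array([0.041, 0.086, 0.312, 0.209, 0.016, 0.04 ]), array([0.1, 0.1, 1.9, 0.9, 0.3, 0.1]))
(np.float64(3.4433578908458577), 60, 0.6, 0.1, array([0.043, 0.09 , 0.337, 0.23 , 0.016, 0.041]), array([0.1, 0.1, 1.9, 0.9, 0.3, 0.1]))
```

```bash
nproc; sed -i 's/lam=.01,w=1.,n=20/lam=.01,w=.6,n=60/' sim2.py; cat > beam.py <<'E'
from sim2 import *
import multiprocessing as mp, sys
def roll(a):
    q,row,n=a; wz=1; zs=[]
    for _ in range(n):
        q=step(q,row); p,r,_=fkj(q); wz=min(wz,(r@W)[2])
        if wz<.13 or p[2]<.33 or np.hypot(*p[:2])<.25 or p[0]>.42 or p[2]>1.15: return None
    return q
def cost(q,tgt):
    p,r,_=fkj(q); return np.linalg.norm(r[:2,2]-tgt)
def search(q0,tgt,depth=6,width=16,samp=36,seed=0,yawmax=0):
    rng=np.random.default_rng(seed); beam=[(cost(q0,tgt),q0,[])]; best=beam[0]
    with mp.Pool() as P:
        for d in range(depth):
            jobs=[];src=[]
            for c,q,h in beam:
                for _ in range(samp):
                    v=rng.normal(size=3); v*=.048/np.linalg.norm(v); n=int(rng.choice([5,5,10])); y=float(rng.choice([0,0,-6,6])) if yawmax else 0.
                    row=[*v.round(3),y]; jobs.append((q,row,n)); src.append((h,row,n))
            res=P.map(roll,jobs,chunksize=4)
            new=[(cost(q,tgt),q,h+[(row,n)]) for q,(h,row,n) in zip(res,src) if q is not None]+beam
            new.sort(key=lambda t:t[0]); beam=new[:width]; rest=new[width:]
            if rest: beam+= [rest[i] for i in rng.choice(len(rest),min(8,len(rest)),replace=False)]
            print(d,round(beam[0][0],3),flush=True)
            if beam[0][0]<.04: break
    return beam[0]
E
cat > run1.py <<'E'
from beam import *
q0=np.array(read_state()["joint_pos"]); 
t=np.array([.095,.675])
c,q,h=search(q0,t,yawmax=1)
for r_,n in h: print(n,[float(x) for x in r_])
p,r,_=fkj(q); print(q.round(3),p.round(3),r.round(3).tolist(),(r@W)[2])
json.dump(q.tolist(),open("qplan.json","w"))
E
time timeout 570 python3 run1.py
```

```text
4
0 0.529
1 0.296
2 0.096
3 0.009
10 [-0.004, -0.023, -0.042, -6.0]
5 [0.022, 0.026, -0.033, -6.0]
10 [-0.029, 0.023, -0.03, 0.0]
5 [-0.007, 0.034, -0.034, -6.0]
[-1.638  0.277  0.553  0.153 -0.365  1.986  0.535] [0.082 0.538 0.974] [[-0.902, -0.422, 0.089], [-0.26, 0.697, 0.669], [-0.344, 0.58, -0.738]] 0.9033472361257658
real	0m28.794s
user	1m52.028s
sys	0m0.117s
```

```bash
sed 's/yawmax=1/yawmax=0,seed=3/' run1.py > run2.py; time timeout 570 python3 run2.py
```

```text
0 0.507
1 0.28
2 0.05
3 0.002
10 [0.037, -0.007, -0.03, 0.0]
10 [0.029, -0.036, 0.015, 0.0]
10 [0.033, 0.004, -0.035, 0.0]
5 [0.039, -0.028, 0.003, 0.0]
[-2.045  0.872  1.281  0.123 -0.877  1.534 -1.858] [-0.251  0.94   0.668] [[0.027, 0.995, 0.094], [0.732, -0.084, 0.676], [0.681, 0.05, -0.731]] 0.4701148777539501
real	0m29.385s
user	1m54.592s
sys	0m0.129s
```

```bash
python3 - <<'E'
from h import *
z=np.load("scene0.npz"); P,u,v=cloud("scene",z["d"],np.ones((480,640),bool))
for y0,y1 in ((.3,.7),(.7,1.),(1.,1.3)):
    k=(P[:,1]>y0)&(P[:,1]<y1)&(P[:,2]>.15)&(P[:,0]>-1.5)
    print(y0,k.sum(),np.percentile(P[k],[1,50,99],axis=0).round(2).tolist() if k.any() else "")
E
```

```text
0.3 1655 [[-0.73, 0.3, 0.15], [-0.66, 0.51, 0.17], [-0.64, 0.7, 0.19]]
0.7 1524 [[-0.77, 0.7, 0.15], [-0.68, 0.85, 0.17], [-0.64, 1.0, 0.2]]
1.0 704 [[-0.81, 1.0, 0.15], [-0.65, 1.07, 0.17], [-0.63, 1.11, 0.22]]
```

Nothing stands near that path; the closest things are at x ≤ -0.63. I'll run the planned leaning sequence and compare with the model after each part.

Call:
play_rows([
  {"tx":0.037,"ty":-0.007,"tz":-0.03,"yaw":0},
  {"tx":0.037,"ty":-0.007,"tz":-0.03,"yaw":0},
  {"tx":0.037,"ty":-0.007,"tz":-0.03,"yaw":0},
  {"tx":0.037,"ty":-0.007,"tz":-0.03,"yaw":0},
  {"tx":0.037,"ty":-0.007,"tz":-0.03,"yaw":0},
])

```text
time_s: 14.4
tool_pos: [0.0323, 0.7072, 0.5942]
eef_rot: [0.756, 0.647, 0.072, 0.07]
force: [-0.4, 1.6, -5.0]
grip_width: 0.0103
grasp_force: 98.6
```

Call:
play_rows([
  {"tx":0.037,"ty":-0.007,"tz":-0.03,"yaw":0},
  {"tx":0.037,"ty":-0.007,"tz":-0.03,"yaw":0},
  {"tx":0.037,"ty":-0.007,"tz":-0.03,"yaw":0},
  {"tx":0.037,"ty":-0.007,"tz":-0.03,"yaw":0},
  {"tx":0.037,"ty":-0.007,"tz":-0.03,"yaw":0},
])

```text
time_s: 14.9
tool_pos: [0.0064, 0.7924, 0.623]
eef_rot: [0.746, 0.653, 0.13, 0.01]
force: [0.4, 0.9, -1.3]
grip_width: 0.0106
grasp_force: 98.6
```

Call:
play_rows([
  {"tx":0.029,"ty":-0.036,"tz":0.015,"yaw":0},
  {"tx":0.029,"ty":-0.036,"tz":0.015,"yaw":0},
  {"tx":0.029,"ty":-0.036,"tz":0.015,"yaw":0},
  {"tx":0.029,"ty":-0.036,"tz":0.015,"yaw":0},
  {"tx":0.029,"ty":-0.036,"tz":0.015,"yaw":0},
])

```text
time_s: 15.4
tool_pos: [-0.1028, 0.8791, 0.5206]
eef_rot: [0.746, 0.652, 0.136, 0.003]
force: [0.6, -0.2, -1.9]
grip_width: 0.0102
grasp_force: 98.6
```

```bash
cat > cmp.py <<'E'
from sim2 import *
L=json.load(open("log.json")); q=np.array(L[-1][0])
for _ in range(10): q=step(q,[.037,-.007,-.03,0])
for _ in range(5): q=step(q,[.029,-.036,.015,0])
print("sim",q.round(3),fkj(q)[1][:,2].round(3)); log()
q=np.array(read_state()["joint_pos"])
for row,n in (([.029,-.036,.015,0],5),([.033,.004,-.035,0],10),([.039,-.028,.003,0],5)):
    for _ in range(n): q=step(q,row)
    print("then",q.round(3),fkj(q)[0].round(3),fkj(q)[1][:,2].round(3))
E
python3 cmp.py
```

```text
sim [-1.879  0.961  0.754  0.123 -0.437  1.873 -1.803] [ 0.203  0.245 -0.948]
t 15.4 q [-1.86, 0.966, 1.224, 0.102, -0.903, 1.986, -1.758] p [-0.1028, 0.8791, 0.5206] tilt 15.7 az 40.1
M [[0.112, 0.972, 0.206], [0.973, -0.149, 0.174], [0.2, 0.181, -0.963]]
then [-1.962  1.118  1.232  0.104 -0.923  1.766 -1.896] [-0.219  0.959  0.393] [ 0.189  0.268 -0.945]
then [-1.927  0.825  1.257  0.104 -0.911  1.781 -1.77 ] [-0.145  0.882  0.667] [ 0.141  0.501 -0.854]
then [-2.009  0.892  1.267  0.104 -0.889  1.592 -1.856] [-0.233  0.94   0.64 ] [ 0.11   0.621 -0.776]
```

Call:
play_rows([
  {"tx":0.029,"ty":-0.036,"tz":0.015,"yaw":0},
  {"tx":0.029,"ty":-0.036,"tz":0.015,"yaw":0},
  {"tx":0.029,"ty":-0.036,"tz":0.015,"yaw":0},
  {"tx":0.029,"ty":-0.036,"tz":0.015,"yaw":0},
  {"tx":0.029,"ty":-0.036,"tz":0.015,"yaw":0},
])

```text
time_s: 15.9
tool_pos: [-0.2225, 0.883, 0.4282]
eef_rot: [0.749, 0.656, 0.091, 0.015]
force: [0.2, 0.4, -2.9]
grip_width: 0.0104
grasp_force: 99.4
```

Call:
play_rows([
  {"tx":0.033,"ty":0.004,"tz":-0.035,"yaw":0},
  {"tx":0.033,"ty":0.004,"tz":-0.035,"yaw":0},
  {"tx":0.033,"ty":0.004,"tz":-0.035,"yaw":0},
  {"tx":0.033,"ty":0.004,"tz":-0.035,"yaw":0},
  {"tx":0.033,"ty":0.004,"tz":-0.035,"yaw":0},
])

```text
time_s: 16.4
tool_pos: [-0.1619, 0.8646, 0.5402]
eef_rot: [0.745, 0.656, 0.114, -0.036]
force: [-0.3, 0.0, -2.5]
grip_width: 0.0106
grasp_force: 99.4
```

Call:
play_rows([
  {"tx":0.033,"ty":0.004,"tz":-0.035,"yaw":0},
  {"tx":0.033,"ty":0.004,"tz":-0.035,"yaw":0},
  {"tx":0.033,"ty":0.004,"tz":-0.035,"yaw":0},
  {"tx":0.033,"ty":0.004,"tz":-0.035,"yaw":0},
  {"tx":0.033,"ty":0.004,"tz":-0.035,"yaw":0},
])

```text
time_s: 16.9
tool_pos: [-0.1145, 0.832, 0.6375]
eef_rot: [0.737, 0.656, 0.139, -0.082]
force: [-0.1, 0.3, -2.6]
grip_width: 0.0102
grasp_force: 99.6
```

```bash
cat > cmp2.py <<'E'
from sim2 import *
log(); q=np.array(read_state()["joint_pos"])
for k in range(10):
    q=step(q,[.039,-.028,.003,0])
    print("then",q.round(3),fkj(q)[0].round(3),fkj(q)[1][:,2].round(3), (fkj(q)[1]@W)[2].round(2))
E
python3 cmp2.py
```

```text
t 16.9 q [-1.865, 0.828, 1.287, 0.101, -1.042, 1.986, -1.766] p [-0.1145, 0.832, 0.6375] tilt 18.6 az 72.2
M [[0.1, 0.99, 0.097], [0.945, -0.125, 0.303], [0.312, 0.062, -0.948]]
then [-1.885  0.849  1.284  0.104 -1.036  1.942 -1.785] [-0.133  0.85   0.624] [ 0.094  0.327 -0.94 ] 0.6
then [-1.901  0.868  1.286  0.104 -1.036  1.9   -1.804] [-0.151  0.867  0.612] [ 0.09   0.351 -0.932] 0.59
then [-1.916  0.886  1.286  0.104 -1.036  1.858 -1.822] [-0.168  0.882  0.6  ] [ 0.084  0.375 -0.923] 0.58
then [-1.931  0.902  1.286  0.104 -1.036  1.816 -1.838] [-0.185  0.897  0.59 ] [ 0.077  0.4   -0.913] 0.56
then [-1.944  0.918  1.286  0.104 -1.036  1.775 -1.854] [-0.201  0.911  0.581] [ 0.069  0.425 -0.902] 0.55
then [-1.956  0.931  1.286  0.104 -1.036  1.735 -1.868] [-0.217  0.924  0.574] [ 0.06   0.451 -0.891] 0.53
then [-1.968  0.944  1.286  0.104 -1.036  1.695 -1.881] [-0.232  0.935  0.568] [ 0.05   0.476 -0.878] 0.52
then [-1.979  0.954  1.286  0.104 -1.036  1.656 -1.894] [-0.247  0.946  0.563] [ 0.039  0.501 -0.865] 0.5
then [-1.99   0.964  1.286  0.104 -1.036  1.618 -1.905] [-0.261  0.956  0.559] [ 0.028  0.526 -0.85 ] 0.48
then [-2.001  0.972  1.286  0.104 -1.036  1.581 -1.916] [-0.275  0.965  0.557] [ 0.016  0.55  -0.835] 0.46
```

```bash
time timeout 500 python3 run2.py; python3 - <<'E'
from sim2 import *
q0=np.array(read_state()["joint_pos"])
for v in ((0,-.02,.045),(0,0,.049),(.01,-.03,.037),(-.01,-.02,.043)):
    q=q0.copy()
    r0=fkj(q)[1]; t=(r0.T@np.array(v)).round(3)
    for _ in range(10): q=step(q,[*t,0])
    print(v,t,q.round(2),fkj(q)[0].round(2),fkj(q)[1][:,2].round(3))
E
```

```text
0 0.11
1 0.003
10 [0.043, 0.012, -0.018, 0.0]
5 [0.045, 0.0, 0.017, 0.0]
[-1.629  0.843  1.168  0.104 -1.036  1.503 -1.587] [0.063 0.974 0.688] [[0.06, 0.994, 0.097], [0.728, -0.11, 0.677], [0.683, 0.029, -0.73]] 0.4526690680195703
(0, -0.02, 0.045) [-0.005  0.005 -0.049] [-1.93  0.47  0.55  0.1  -0.24  1.99 -1.78] [-0.09  0.66  0.88] [ 0.055  0.572 -0.818]
(0, 0, 0.049) [ 0.015  0.003 -0.046] [-1.86  0.5   1.29  0.1  -1.04  1.99 -1.7 ] [-0.06  0.66  0.88] [ 0.015  0.583 -0.812]
(0.01, -0.03, 0.037) [-0.016  0.016 -0.043] [-2.55  0.1   1.01  0.65  0.01  1.99 -1.66] [-0.    0.49  0.87] [ 0.095  0.432 -0.897]
(-0.01, -0.02, 0.043) [-0.006 -0.005 -0.048] [-2.07  0.5   0.62  0.1  -0.25  1.99 -1.87] [-0.18  0.66  0.87] [ 0.04   0.567 -0.823]
real	0m12.898s
user	0m49.805s
sys	0m0.135s
```

Call:
play_rows([
  {"tx":0.012,"ty":0.006,"tz":-0.046,"yaw":0},
  {"tx":0.012,"ty":0.006,"tz":-0.046,"yaw":0},
  {"tx":0.012,"ty":0.006,"tz":-0.046,"yaw":0},
  {"tx":0.012,"ty":0.006,"tz":-0.046,"yaw":0},
  {"tx":0.012,"ty":0.006,"tz":-0.046,"yaw":0},
])

```text
time_s: 17.4
tool_pos: [-0.0812, 0.7578, 0.7708]
eef_rot: [0.722, 0.651, 0.178, -0.152]
force: [0.6, 0.2, -2.9]
grip_width: 0.0108
grasp_force: 99.5
```

Call:
play_rows([
  {"tx":0.012,"ty":0.006,"tz":-0.046,"yaw":0},
  {"tx":0.012,"ty":0.006,"tz":-0.046,"yaw":0},
  {"tx":0.012,"ty":0.006,"tz":-0.046,"yaw":0},
  {"tx":0.012,"ty":0.006,"tz":-0.046,"yaw":0},
  {"tx":0.012,"ty":0.006,"tz":-0.046,"yaw":0},
])

```text
time_s: 17.9
tool_pos: [-0.0435, 0.6631, 0.8883]
eef_rot: [0.702, 0.641, 0.219, -0.218]
force: [0.1, -0.4, -2.4]
grip_width: 0.0104
grasp_force: 99.6
```

```bash
cat > opt.py <<'E'
from sim2 import *
log(); q0=np.array(read_state()["joint_pos"])
for v in ((.02,0,.045),(0,0,.049),(.02,-.02,.04),(-.01,-.02,.043),(.03,.0,.03)):
    q=q0.copy(); t=(fkj(q)[1].T@np.array(v)).round(3)
    for k in range(10):
        q=step(q,[*t,0])
        if k in(4,9): print(v,t,q.round(2),fkj(q)[0].round(2),fkj(q)[1][:,2].round(3))
E
python3 opt.py
```

```text
t 17.9 q [-1.836, 0.493, 1.288, 0.101, -1.041, 1.987, -1.68] p [-0.0435, 0.6631, 0.8883] tilt 36.0 az 87.2
M [[0.082, 0.996, 0.029], [0.805, -0.083, 0.587], [0.587, -0.025, -0.809]]
(0.02, 0, 0.045) [ 0.028  0.019 -0.036] [-1.66  0.37  1.18  0.1  -1.04  1.98 -1.57] [0.06 0.58 0.96] [ 0.032  0.679 -0.733]
(0.02, 0, 0.045) [ 0.028  0.019 -0.036] [-1.41  0.25  0.99  0.11 -1.04  1.95 -1.47] [0.14 0.49 1.02] [ 0.048  0.768 -0.638]
(0, 0, 0.049) [ 0.029 -0.001 -0.04 ] [-1.85  0.36  1.29  0.1  -1.04  1.99 -1.66] [-0.02  0.58  0.97] [-0.002  0.684 -0.729]
(0, 0, 0.049) [ 0.029 -0.001 -0.04 ] [-1.85  0.23  1.29  0.1  -1.04  1.99 -1.64] [0.   0.48 1.03] [-0.032  0.77  -0.637]
(0.02, -0.02, 0.04) [ 0.009  0.021 -0.044] [-1.74  0.31  1.28  0.17 -1.04  1.99 -1.52] [0.06 0.54 0.98] [ 0.027  0.698 -0.716]
(0.02, -0.02, 0.04) [ 0.009  0.021 -0.044] [-1.46  0.14  1.08  0.22 -1.04  1.99 -1.39] [0.15 0.4  1.05] [ 0.042  0.792 -0.61 ]
(-0.01, -0.02, 0.043) [ 0.008 -0.009 -0.047] [-1.99  0.32  0.62  0.1  -0.27  1.99 -1.76] [-0.08  0.56  0.97] [ 0.017  0.686 -0.728]
(-0.01, -0.02, 0.043) [ 0.008 -0.009 -0.047] [-2.45  0.19  1.03  0.1  -0.23  1.99 -1.79] [-0.11  0.43  1.05] [-0.006  0.8   -0.599]
(0.03, 0.0, 0.03) [ 0.02   0.029 -0.023] [-1.54  0.41  1.1   0.11 -1.04  1.96 -1.51] [0.1  0.61 0.94] [ 0.033  0.653 -0.756]
(0.03, 0.0, 0.03) [ 0.02   0.029 -0.023] [-1.2   0.36  0.84  0.12 -1.04  1.93 -1.37] [0.23 0.55 0.97] [ 0.053  0.722 -0.69 ]
```

Call:
play_rows([
  {"tx":0.028,"ty":0.02,"tz":-0.036,"yaw":0},
  {"tx":0.028,"ty":0.02,"tz":-0.036,"yaw":0},
  {"tx":0.028,"ty":0.02,"tz":-0.036,"yaw":0},
  {"tx":0.028,"ty":0.02,"tz":-0.036,"yaw":0},
  {"tx":0.028,"ty":0.02,"tz":-0.036,"yaw":0},
])

```text
time_s: 18.4
tool_pos: [0.0605, 0.5799, 0.9609]
eef_rot: [0.689, 0.628, 0.256, -0.255]
force: [0.6, -0.3, -2.0]
grip_width: 0.01
grasp_force: 99.6
```

```bash
cat > pour.py <<'E'
from sim2 import *
s=log(); q0=np.array(s["joint_pos"]); M0=R.from_quat(s["eef_rot"]).as_matrix(); z=M0[:,2]
h=R.from_euler("z",-7.9,degrees=True); Hm=h.as_matrix(); ho=np.array([.6459,.0157,0])
# yaw (about tool z) which minimises W height = full pour
def Ry(M,a): a=np.radians(a); return M@np.array([[np.cos(a),-np.sin(a),0],[np.sin(a),np.cos(a),0],[0,0,1]])
ws=[(a,(Ry(M0,a)@W)[2]) for a in range(-180,180,1)]; a0=min(ws,key=lambda t:t[1]); print("full pour yaw",a0, "slope",np.degrees(np.arcsin(-a0[1])))
corn=np.array([[x,y,zz] for x in(-.032,.032) for y,zz in((-.026,0),(.026,0),(.026,.11),(-.075,.11))]+[[-.16,-.005,.075]])
G=np.array([-.12,-.005,.075])
def pts(M): # corners rel. to TCP in hood frame axes
    Mj=M@Mt.T
    return (Hm.T@(Mj@(corn-G).T -.019*M[:,2:])).T, Hm.T@Mj
for a in (0,30,45,60,70,a0[0]-20,a0[0]-10,a0[0],a0[0]+10):
    c,Mj=pts(Ry(M0,a)); print(a,"W",round((Ry(M0,a)@W)[2],2),"jx",Mj[:,0].round(2),"minmax",(c[:8].min(0)*1000).round(),(c[:8].max(0)*1000).round(),"lip",(c[3]*1000).round(),(c[7]*1000).round())
E
python3 pour.py
```

```text
t 18.4 q [-1.64, 0.367, 1.172, 0.102, -1.041, 1.987, -1.563] p [0.0605, 0.5799, 0.9609] tilt 42.4 az 87.2
M [[0.079, 0.996, 0.033], [0.735, -0.08, 0.674], [0.674, -0.029, -0.738]]
full pour yaw (88, np.float64(-0.11150862925581832)) slope 6.4022887421171575
0 W 0.41 jx [-0.02  0.74  0.67] minmax [-70.  21.  18.] [ 77. 149. 151.] lip [77. 60. 68.] [ 75. 107. 111.]
30 W 0.14 jx [0.48 0.67 0.57] minmax [-16.  18.  15.] [142. 146. 138.] lip [111.  24.  32.] [142.  67.  69.]
45 W 0.03 jx [0.69 0.56 0.46] minmax [12.  2.  8.] [162. 137. 122.] lip [118.   2.  12.] [162.  38.  41.]
60 W -0.05 jx [0.85 0.42 0.31] minmax [ 40. -20.  -9.] [171. 123. 101.] lip [116. -20.  -9.] [171.   6.  11.]
70 W -0.09 jx [0.93 0.31 0.2 ] minmax [ 57. -35. -22.] [171. 110.  85.] lip [111. -35. -22.] [171. -16.  -9.]
68 W -0.08 jx [0.92 0.33 0.23] minmax [ 53. -32. -19.] [171. 113.  88.] lip [112. -32. -19.] [171. -11.  -5.]
78 W -0.1 jx [0.97 0.21 0.11] minmax [ 69. -47. -32.] [166.  98.  71.] lip [104. -47. -32.] [166. -33. -24.]
88 W -0.11 jx [ 1.    0.08 -0.01] minmax [ 82. -60. -43.] [157.  80.  54.] lip [ 93. -60. -43.] [157. -54. -43.]
98 W -0.1 jx [ 0.99 -0.05 -0.12] minmax [ 79. -74. -60.] [156.  64.  43.] lip [ 79. -71. -52.] [142. -74. -60.]
```

```bash
cat > path.py <<'E'
from sim2 import *
h=R.from_euler("z",-7.9,degrees=True); ho=np.array([.6459,.0157,0])
def H(x,y,z): return ho+h.apply([x,y,z])
def line(q,target,n,yaw,pr=True,p0=None,Rm=None):
    p,r,_=fkj(q); d=(np.array(target)-p)/n; Rm=R.from_matrix(r); out=[]; wmin=1
    for i in range(n):
        t=Rm.as_matrix().T@d; row=[round(float(v),3) for v in t]+[round(yaw/n,1)]; out.append(row); Rm=Rm*R.from_euler("z",row[3],degrees=True)
        q=step(q,row); wmin=min(wmin,(fkj(q)[1]@W)[2])
    p2,r2,_=fkj(q)
    print("n",n,"step",np.linalg.norm(d).round(3),"end",p2.round(3),"want",np.round(target,3),"q",q.round(2),"z",r2[:,2].round(3),"W",(r2@W)[2].round(2),wmin.round(2))
    if pr:
        for i in range(0,n,5): print(json.dumps([dict(zip(("tx","ty","tz","yaw"),r_)) for r_ in out[i:i+5]]))
    return q
E
python3 - <<'E'
from path import *
z=np.load("top0.npz"); P,u,v=cloud("top",z["d"],np.ones((480,640),bool))
for n,(x0,x1,y0,y1) in dict(disc=(235,275,250,290),cyl=(318,338,283,303),glasses=(390,455,262,295),sjug=(145,190,205,245),shandle=(160,182,248,308)).items():
    k=(u>x0)&(u<x1)&(v>y0)&(v<y1)&(P[:,2]>.006); print(n,np.percentile(P[k],[1,99],axis=0).round(3).tolist())
s=read_state(); M=R.from_quat(s["eef_rot"]).as_matrix(); T=np.linalg.inv(camera_params("wrist")["camera_from_world"]); print("cam in tool",(M.T@(T[:3,3]-s["tool_pos"])).round(3))
q=np.array(s["joint_pos"])
q=line(q,[.25,.42,.65],10,0,0)
q=line(q,H(-.24,.06,.30),10,20,0)
q=line(q,H(-.24,.06,.062),5,20,0)
q=line(q,H(-.155,.06,.062),5,0,0)
q=line(q,H(-.155,.06,.11),10,48,0)
E
```

```text
disc [[0.437, 0.137, 0.01], [0.503, 0.203, 0.023]]
cyl [[0.414, 0.011, 0.007], [0.441, 0.04, 0.032]]
glasses [[0.427, -0.223, 0.006], [0.488, -0.101, 0.011]]
sjug [[0.516, 0.293, 0.006], [0.585, 0.374, 0.068]]
shandle [[0.396, 0.312, 0.019], [0.505, 0.345, 0.048]]
cam in tool [ 0.071  0.001 -0.142]
n 10 step 0.04 end [0.163 0.464 0.793] want [0.25 0.42 0.65] q [-2.03 -0.32  0.48  1.29  0.12  1.34 -1.65] z [ 0.019  0.711 -0.703] W 0.33 0.33
n 10 step 0.066 end [0.374 0.233 0.485] want [0.416 0.108 0.3  ] q [-0.79 -0.23  0.5   1.92 -0.65  1.23 -0.51] z [ 0.009  0.688 -0.726] W 0.23 0.23
n 5 step 0.089 end [0.411 0.146 0.188] want [0.416 0.108 0.062] q [-0.33  0.22  0.43  2.27 -1.    1.04  0.17] z [ 0.007  0.664 -0.748] W 0.14 0.13
n 5 step 0.033 end [0.498 0.094 0.064] want [0.501 0.096 0.062] q [ 0.08  0.56  0.06  2.11 -1.04  0.92  0.37] z [ 0.007  0.663 -0.748] W 0.14 0.14
n 10 step 0.005 end [0.5   0.099 0.108] want [0.501 0.096 0.11 ] q [-0.03  0.48  0.2   2.1  -1.03  1.01 -0.53] z [ 0.008  0.664 -0.748] W -0.09 -0.09
```

```bash
python3 - <<'E'
from path import *
q=np.array(read_state()["joint_pos"])
q=line(q,[.20,.48,.72],10,0)
q=line(q,[.36,.28,.45],10,15)
E
```

```text
n 10 step 0.03 end [0.15  0.506 0.807] want [0.2  0.48 0.72] q [-2.43 -0.33  0.68  1.21  0.32  1.4  -1.76] z [ 0.026  0.702 -0.712] W 0.36 0.36
[{"tx": -0.022, "ty": 0.015, "tz": 0.012, "yaw": 0.0}, {"tx": -0.022, "ty": 0.015, "tz": 0.012, "yaw": 0.0}, {"tx": -0.022, "ty": 0.015, "tz": 0.012, "yaw": 0.0}, {"tx": -0.022, "ty": 0.015, "tz": 0.012, "yaw": 0.0}, {"tx": -0.022, "ty": 0.015, "tz": 0.012, "yaw": 0.0}]
[{"tx": -0.022, "ty": 0.015, "tz": 0.012, "yaw": 0.0}, {"tx": -0.022, "ty": 0.015, "tz": 0.012, "yaw": 0.0}, {"tx": -0.022, "ty": 0.015, "tz": 0.012, "yaw": 0.0}, {"tx": -0.022, "ty": 0.015, "tz": 0.012, "yaw": 0.0}, {"tx": -0.022, "ty": 0.015, "tz": 0.012, "yaw": 0.0}]
n 10 step 0.047 end [0.34  0.322 0.519] want [0.36 0.28 0.45] q [-1.17 -0.31  0.53  1.9  -0.5   1.06 -0.82] z [ 0.022  0.697 -0.717] W 0.25 0.25
[{"tx": -0.038, "ty": 0.026, "tz": 0.01, "yaw": 1.5}, {"tx": -0.037, "ty": 0.027, "tz": 0.01, "yaw": 1.5}, {"tx": -0.037, "ty": 0.028, "tz": 0.01, "yaw": 1.5}, {"tx": -0.036, "ty": 0.029, "tz": 0.01, "yaw": 1.5}, {"tx": -0.035, "ty": 0.03, "tz": 0.01, "yaw": 1.5}]
[{"tx": -0.034, "ty": 0.031, "tz": 0.01, "yaw": 1.5}, {"tx": -0.034, "ty": 0.032, "tz": 0.01, "yaw": 1.5}, {"tx": -0.033, "ty": 0.032, "tz": 0.01, "yaw": 1.5}, {"tx": -0.032, "ty": 0.033, "tz": 0.01, "yaw": 1.5}, {"tx": -0.031, "ty": 0.034, "tz": 0.01, "yaw": 1.5}]
```

```bash
python3 - <<'E'
from path import *
q=np.array(read_state()["joint_pos"])
for mid in ([.30,.62,.80],[.35,.70,.65],[.2,.75,.75]):
  q1=line(q,mid,10,0,0)
  q1=line(q1,[.48,.42,.45],10,15,0)
  q1=line(q1,H(-.26,.06,.28),10,15,0)
E
```

```text
n 10 step 0.029 end [0.293 0.618 0.81 ] want [0.3  0.62 0.8 ] q [-1.78  0.29  1.23  0.85 -0.82  1.58 -1.  ] z [ 0.032  0.676 -0.736] W 0.41 0.41
n 10 step 0.045 end [0.479 0.422 0.448] want [0.48 0.42 0.45] q [-1.56  0.2   1.25  1.75 -0.96  1.18 -0.38] z [ 0.032  0.676 -0.736] W 0.27 0.27
n 10 step 0.036 end [0.397 0.111 0.28 ] want [0.397 0.111 0.28 ] q [-1.08  0.03  1.29  2.22 -0.83  1.21  0.02] z [ 0.032  0.676 -0.736] W 0.14 0.14
n 10 step 0.044 end [0.33  0.696 0.679] want [0.35 0.7  0.65] q [-1.78  0.35  1.15  1.1  -0.86  1.32 -0.87] z [ 0.029  0.687 -0.726] W 0.4 0.4
n 10 step 0.039 end [0.481 0.419 0.451] want [0.48 0.42 0.45] q [-1.54  0.19  1.23  1.75 -0.97  1.18 -0.38] z [ 0.03   0.687 -0.726] W 0.25 0.25
n 10 step 0.036 end [0.397 0.111 0.28 ] want [0.397 0.111 0.28 ] q [-1.06  0.05  1.29  2.22 -0.86  1.24  0.05] z [ 0.029  0.687 -0.726] W 0.12 0.12
n 10 step 0.03 end [0.193 0.741 0.762] want [0.2  0.75 0.75] q [-1.95  0.4   1.23  0.86 -0.8   1.44 -1.14] z [ 0.031  0.677 -0.735] W 0.41 0.41
n 10 step 0.053 end [0.476 0.418 0.45 ] want [0.48 0.42 0.45] q [-1.58  0.18  1.26  1.76 -0.94  1.17 -0.39] z [ 0.031  0.677 -0.735] W 0.27 0.27
n 10 step 0.036 end [0.396 0.108 0.283] want [0.397 0.111 0.28 ] q [-1.08  0.02  1.29  2.22 -0.82  1.21  0.01] z [ 0.031  0.677 -0.735] W 0.14 0.14
```

```bash
python3 - <<'E'
from path import *
q=np.array(read_state()["joint_pos"])
q=line(q,[.30,.62,.80],10,0)
q=line(q,[.48,.42,.45],10,15)
E
```

```text
n 10 step 0.029 end [0.293 0.618 0.81 ] want [0.3  0.62 0.8 ] q [-1.78  0.29  1.23  0.85 -0.82  1.58 -1.  ] z [ 0.032  0.676 -0.736] W 0.41 0.41
[{"tx": -0.006, "ty": 0.024, "tz": 0.015, "yaw": 0.0}, {"tx": -0.006, "ty": 0.024, "tz": 0.015, "yaw": 0.0}, {"tx": -0.006, "ty": 0.024, "tz": 0.015, "yaw": 0.0}, {"tx": -0.006, "ty": 0.024, "tz": 0.015, "yaw": 0.0}, {"tx": -0.006, "ty": 0.024, "tz": 0.015, "yaw": 0.0}]
[{"tx": -0.006, "ty": 0.024, "tz": 0.015, "yaw": 0.0}, {"tx": -0.006, "ty": 0.024, "tz": 0.015, "yaw": 0.0}, {"tx": -0.006, "ty": 0.024, "tz": 0.015, "yaw": 0.0}, {"tx": -0.006, "ty": 0.024, "tz": 0.015, "yaw": 0.0}, {"tx": -0.006, "ty": 0.024, "tz": 0.015, "yaw": 0.0}]
n 10 step 0.045 end [0.479 0.422 0.448] want [0.48 0.42 0.45] q [-1.56  0.2   1.25  1.75 -0.96  1.18 -0.38] z [ 0.032  0.676 -0.736] W 0.27 0.27
[{"tx": -0.037, "ty": 0.021, "tz": 0.014, "yaw": 1.5}, {"tx": -0.037, "ty": 0.022, "tz": 0.014, "yaw": 1.5}, {"tx": -0.036, "ty": 0.023, "tz": 0.014, "yaw": 1.5}, {"tx": -0.036, "ty": 0.024, "tz": 0.014, "yaw": 1.5}, {"tx": -0.035, "ty": 0.025, "tz": 0.014, "yaw": 1.5}]
[{"tx": -0.034, "ty": 0.026, "tz": 0.014, "yaw": 1.5}, {"tx": -0.034, "ty": 0.027, "tz": 0.014, "yaw": 1.5}, {"tx": -0.033, "ty": 0.028, "tz": 0.014, "yaw": 1.5}, {"tx": -0.032, "ty": 0.029, "tz": 0.014, "yaw": 1.5}, {"tx": -0.031, "ty": 0.029, "tz": 0.014, "yaw": 1.5}]
```

Call:
play_rows([
  {"tx":-0.006,"ty":0.024,"tz":0.015,"yaw":0},
  {"tx":-0.006,"ty":0.024,"tz":0.015,"yaw":0},
  {"tx":-0.006,"ty":0.024,"tz":0.015,"yaw":0},
  {"tx":-0.006,"ty":0.024,"tz":0.015,"yaw":0},
  {"tx":-0.006,"ty":0.024,"tz":0.015,"yaw":0},
])

```text
time_s: 18.9
tool_pos: [0.1733, 0.5994, 0.8867]
eef_rot: [0.689, 0.628, 0.256, -0.257]
force: [1.4, -0.0, -1.4]
grip_width: 0.0103
grasp_force: 99.6
```

Call:
play_rows([
  {"tx":-0.006,"ty":0.024,"tz":0.015,"yaw":0},
  {"tx":-0.006,"ty":0.024,"tz":0.015,"yaw":0},
  {"tx":-0.006,"ty":0.024,"tz":0.015,"yaw":0},
  {"tx":-0.006,"ty":0.024,"tz":0.015,"yaw":0},
  {"tx":-0.006,"ty":0.024,"tz":0.015,"yaw":0},
])

```text
time_s: 19.4
tool_pos: [0.293, 0.6185, 0.8075]
eef_rot: [0.689, 0.627, 0.256, -0.257]
force: [-0.4, -0.1, -2.3]
grip_width: 0.0103
grasp_force: 99.6
```

Call:
play_rows([
  {"tx":-0.037,"ty":0.021,"tz":0.014,"yaw":1.5},
  {"tx":-0.037,"ty":0.022,"tz":0.014,"yaw":1.5},
  {"tx":-0.036,"ty":0.023,"tz":0.014,"yaw":1.5},
  {"tx":-0.036,"ty":0.024,"tz":0.014,"yaw":1.5},
  {"tx":-0.035,"ty":0.025,"tz":0.014,"yaw":1.5},
])

```text
time_s: 19.9
tool_pos: [0.3846, 0.5192, 0.6246]
eef_rot: [0.729, 0.581, 0.239, -0.274]
force: [1.1, -0.2, -3.3]
grip_width: 0.0106
grasp_force: 99.6
```

Call:
play_rows([
  {"tx":-0.034,"ty":0.026,"tz":0.014,"yaw":1.5},
  {"tx":-0.034,"ty":0.027,"tz":0.014,"yaw":1.5},
  {"tx":-0.033,"ty":0.028,"tz":0.014,"yaw":1.5},
  {"tx":-0.032,"ty":0.029,"tz":0.014,"yaw":1.5},
  {"tx":-0.031,"ty":0.029,"tz":0.014,"yaw":1.5},
])

```text
time_s: 20.4
tool_pos: [0.4778, 0.4216, 0.4443]
eef_rot: [0.765, 0.532, 0.221, -0.288]
force: [-0.2, 0.9, -3.4]
grip_width: 0.0102
grasp_force: 99.6
```

```bash
cat > run3.py <<'E'
from path import *
s=log(); q=np.array(s["joint_pos"])
q=line(q,H(-.25,.06,.28),10,12)
q=line(q,H(-.25,.06,.062),10,13)
q=line(q,H(-.165,.06,.062),10,0)
q=line(q,H(-.165,.06,.112),10,53)
E
python3 run3.py; python3 pour.py | tail -10
```

```text
t 20.4 q [-1.553, 0.192, 1.235, 1.76, -0.958, 1.17, -0.375] p [0.4778, 0.4216, 0.4443] tilt 42.6 az 87.3
M [[0.336, 0.941, 0.031], [0.686, -0.268, 0.676], [0.645, -0.206, -0.736]]
n 10 step 0.036 end [0.406 0.112 0.279] want [0.407 0.109 0.28 ] q [-1.04  0.1   1.28  2.21 -0.88  1.26  0.12] z [ 0.031  0.676 -0.736] W 0.16 0.16
[{"tx": -0.034, "ty": 0.005, "tz": -0.009, "yaw": 1.2}, {"tx": -0.034, "ty": 0.006, "tz": -0.009, "yaw": 1.2}, {"tx": -0.034, "ty": 0.006, "tz": -0.009, "yaw": 1.2}, {"tx": -0.034, "ty": 0.007, "tz": -0.009, "yaw": 1.2}, {"tx": -0.034, "ty": 0.008, "tz": -0.009, "yaw": 1.2}]
[{"tx": -0.034, "ty": 0.009, "tz": -0.009, "yaw": 1.2}, {"tx": -0.034, "ty": 0.009, "tz": -0.009, "yaw": 1.2}, {"tx": -0.033, "ty": 0.01, "tz": -0.009, "yaw": 1.2}, {"tx": -0.033, "ty": 0.011, "tz": -0.009, "yaw": 1.2}, {"tx": -0.033, "ty": 0.011, "tz": -0.009, "yaw": 1.2}]
n 10 step 0.022 end [0.407 0.108 0.081] want [0.407 0.109 0.062] q [ 0.31  0.45 -0.2   2.31 -1.04  0.78  0.25] z [ 0.025  0.673 -0.739] W 0.07 0.07
[{"tx": -0.013, "ty": 0.007, "tz": 0.016, "yaw": 1.3}, {"tx": -0.013, "ty
[... 2204 characters left out ...]
0.] lip [116. -21.  -9.] [171.   6.  11.]
60 W -0.1 jx [0.96 0.25 0.14] minmax [ 65. -42. -28.] [168. 103.  76.] lip [107. -42. -28.] [168. -27. -19.]
70 W -0.11 jx [0.99 0.12 0.03] minmax [ 79. -56. -40.] [160.  86.  58.] lip [ 97. -56. -40.] [160. -48. -38.]
52 W -0.08 jx [0.91 0.34 0.23] minmax [ 52. -31. -18.] [171. 114.  89.] lip [113. -31. -18.] [171.  -9.  -3.]
62 W -0.11 jx [0.97 0.22 0.12] minmax [ 68. -45. -31.] [167.  99.  72.] lip [105. -45. -31.] [167. -31. -23.]
72 W -0.12 jx [1.  0.1 0. ] minmax [ 81. -58. -42.] [158.  82.  55.] lip [ 94. -58. -42.] [158. -52. -42.]
82 W -0.11 jx [ 0.99 -0.03 -0.11] minmax [ 80. -72. -59.] [156.  65.  44.] lip [ 80. -70. -52.] [144. -72. -59.]
```

Call:
play_rows([
  {"tx":-0.034,"ty":0.005,"tz":-0.009,"yaw":1.2},
  {"tx":-0.034,"ty":0.006,"tz":-0.009,"yaw":1.2},
  {"tx":-0.034,"ty":0.006,"tz":-0.009,"yaw":1.2},
  {"tx":-0.034,"ty":0.007,"tz":-0.009,"yaw":1.2},
  {"tx":-0.034,"ty":0.008,"tz":-0.009,"yaw":1.2},
])

```text
time_s: 20.9
tool_pos: [0.4413, 0.2667, 0.3624]
eef_rot: [0.792, 0.491, 0.206, -0.299]
force: [0.9, 0.4, -2.3]
grip_width: 0.0102
grasp_force: 99.7
```

Call:
play_rows([
  {"tx":-0.034,"ty":0.009,"tz":-0.009,"yaw":1.2},
  {"tx":-0.034,"ty":0.009,"tz":-0.009,"yaw":1.2},
  {"tx":-0.033,"ty":0.01,"tz":-0.009,"yaw":1.2},
  {"tx":-0.033,"ty":0.011,"tz":-0.009,"yaw":1.2},
  {"tx":-0.033,"ty":0.011,"tz":-0.009,"yaw":1.2},
])

```text
time_s: 21.4
tool_pos: [0.4055, 0.1116, 0.2797]
eef_rot: [0.816, 0.45, 0.191, -0.31]
force: [1.2, -0.2, -3.1]
grip_width: 0.0104
grasp_force: 99.7
```

```bash
python3 - <<'E'
from path import *
s=log(); q=np.array(s["joint_pos"])
for n in (10,15):
  print("--"); q1=line(q,H(-.25,.06,.062),n,13,n==15)
im,d=get_image("scene"); cv2.imwrite("pics/s3.png",im[60:420,60:600])
E
```

```text
t 21.4 q [-1.04, 0.083, 1.272, 2.209, -0.868, 1.244, 0.113] p [0.4055, 0.1116, 0.2797] tilt 42.6 az 87.2
M [[0.523, 0.852, 0.033], [0.616, -0.404, 0.677], [0.59, -0.334, -0.736]]
--
n 10 step 0.022 end [0.407 0.108 0.083] want [0.407 0.109 0.062] q [ 0.3   0.44 -0.19  2.31 -1.04  0.79  0.25] z [ 0.026  0.673 -0.739] W 0.07 0.07
--
n 15 step 0.015 end [0.406 0.113 0.06 ] want [0.407 0.109 0.062] q [ 0.42  0.51 -0.35  2.32 -1.04  0.68  0.24] z [ 0.031  0.675 -0.737] W 0.06 0.06
[{"tx": -0.009, "ty": 0.005, "tz": 0.011, "yaw": 0.9}, {"tx": -0.009, "ty": 0.005, "tz": 0.011, "yaw": 0.9}, {"tx": -0.008, "ty": 0.005, "tz": 0.011, "yaw": 0.9}, {"tx": -0.008, "ty": 0.005, "tz": 0.011, "yaw": 0.9}, {"tx": -0.008, "ty": 0.005, "tz": 0.011, "yaw": 0.9}]
[{"tx": -0.008, "ty": 0.006, "tz": 0.011, "yaw": 0.9}, {"tx": -0.008, "ty": 0.006, "tz": 0.011, "yaw": 0.9}, {"tx": -0.008, "ty": 0.006, "tz": 0.011, "yaw": 0.9}, {"tx": -0.008, "ty": 0.006, "tz": 0.011, "yaw": 0.9}, {"tx": -0.008, "ty": 0.006, "tz": 0.011, "yaw": 0.9}]
[{"tx": -0.008, "ty": 0.006, "tz": 0.011, "yaw": 0.9}, {"tx": -0.008, "ty": 0.006, "tz": 0.011, "yaw": 0.9}, {"tx": -0.008, "ty": 0.006, "tz": 0.011, "yaw": 0.9}, {"tx": -0.007, "ty": 0.007, "tz": 0.011, "yaw": 0.9}, {"tx": -0.007, "ty": 0.007, "tz": 0.011, "yaw": 0.9}]
```

View pics/s3.png

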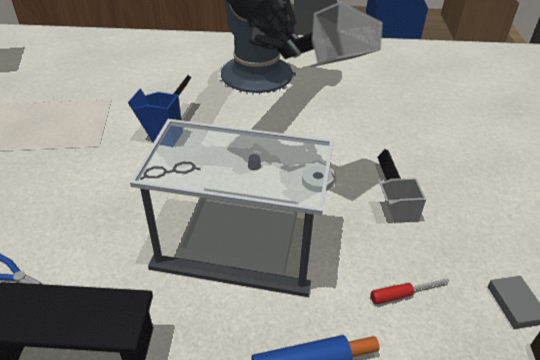

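The jug, at (345,35) in the crop, is held in front of the hood with clear space below it. I'll lower it into the gap.

Call:
play_rows([
  {"tx":-0.009,"ty":0.005,"tz":0.011,"yaw":0.9},
  {"tx":-0.009,"ty":0.005,"tz":0.011,"yaw":0.9},
  {"tx":-0.008,"ty":0.005,"tz":0.011,"yaw":0.9},
  {"tx":-0.008,"ty":0.005,"tz":0.011,"yaw":0.9},
  {"tx":-0.008,"ty":0.005,"tz":0.011,"yaw":0.9},
])

```text
time_s: 21.95
tool_pos: [0.4058, 0.114, 0.2051]
eef_rot: [0.834, 0.417, 0.177, -0.315]
force: [0.1, 0.4, -2.5]
grip_width: 0.0103
grasp_force: 99.7
```

Call:
play_rows([
  {"tx":-0.008,"ty":0.006,"tz":0.011,"yaw":0.9},
  {"tx":-0.008,"ty":0.006,"tz":0.011,"yaw":0.9},
  {"tx":-0.008,"ty":0.006,"tz":0.011,"yaw":0.9},
  {"tx":-0.008,"ty":0.006,"tz":0.011,"yaw":0.9},
  {"tx":-0.008,"ty":0.006,"tz":0.011,"yaw":0.9},
])

```text
time_s: 22.45
tool_pos: [0.4072, 0.1143, 0.1329]
eef_rot: [0.849, 0.385, 0.166, -0.321]
force: [0.2, -0.1, -3.1]
grip_width: 0.0103
grasp_force: 99.7
```

Call:
play_rows([
  {"tx":-0.008,"ty":0.006,"tz":0.011,"yaw":0.9},
  {"tx":-0.008,"ty":0.006,"tz":0.011,"yaw":0.9},
  {"tx":-0.008,"ty":0.006,"tz":0.011,"yaw":0.9},
  {"tx":-0.007,"ty":0.007,"tz":0.011,"yaw":0.9},
  {"tx":-0.007,"ty":0.007,"tz":0.011,"yaw":0.9},
])

```text
time_s: 22.95
tool_pos: [0.4075, 0.1143, 0.0583]
eef_rot: [0.864, 0.351, 0.153, -0.327]
force: [0.5, 0.6, -3.1]
grip_width: 0.0101
grasp_force: 99.7
```

```bash
cat > chk.py <<'E'
from path import *
corn=np.array([[x,y,zz] for x in(-.032,.032) for y,zz in((-.026,0),(.026,0),(.026,.11),(-.075,.11))])
Gp=np.array([-.12,-.005,.075])
def where(q):
    p,r,_=fkj(q); c=(h.inv().apply((r@Mt.T@(corn-Gp).T).T+p-.019*r[:,2]-ho)*1000).round()
    print("tcp hood",(h.inv().apply(p-ho)*1000).round(),"jug min",c.min(0),"max",c.max(0),"lip",c[3],c[7],"W",(r@W)[2].round(3))
E
python3 - <<'E'
from chk import *
s=log(); q=np.array(s["joint_pos"]); where(q)
q=line(q,H(-.165,.06,.064),10,0); where(q)
q=line(q,H(-.165,.06,.114),10,54); where(q)
E
```

```text
t 22.95 q [0.432, 0.513, -0.371, 2.319, -1.033, 0.665, 0.237] p [0.4075, 0.1143, 0.0583] tilt 42.3 az 87.0
M [[0.707, 0.706, 0.035], [0.506, -0.54, 0.673], [0.494, -0.458, -0.739]]
tcp hood [-250.   65.   58.] jug min [-246.   74.   69.] max [-93. 204. 186.] lip [-133.   74.   77.] [-93. 112. 108.] W 0.064
n 10 step 0.009 end [0.492 0.095 0.058] want [0.491 0.098 0.064] q [ 0.38  0.58 -0.3   2.13 -0.92  0.75  0.11] z [ 0.036  0.673 -0.739] W 0.06 0.06
[{"tx": 0.005, "ty": 0.007, "tz": -0.001, "yaw": 0.0}, {"tx": 0.005, "ty": 0.007, "tz": -0.001, "yaw": 0.0}, {"tx": 0.005, "ty": 0.007, "tz": -0.001, "yaw": 0.0}, {"tx": 0.005, "ty": 0.007, "tz": -0.001, "yaw": 0.0}, {"tx": 0.005, "ty": 0.007, "tz": -0.001, "yaw": 0.0}]
[{"tx": 0.005, "ty": 0.007, "tz": -0.001, "yaw": 0.0}, {"tx": 0.005, "ty": 0.007, "tz": -0.001, "yaw": 0.0}, {"tx": 0.005, "ty": 0.007, "tz": -0.001, "yaw": 0.0}, {"tx": 0.005, "ty": 0.007, "tz": -0.001, "yaw": 0.0}, {"tx": 0.005, "ty": 0.007, "tz": -0.001, "yaw": 0.0}]
tcp hood [-164.   58.   58.] jug min [-160.   66.   69.] max [ -7. 197. 185.] lip [-47.  66.  76.] [ -7. 105. 108.] W 0.064
n 10 step 0.006 end [0.491 0.098 0.114] want [0.491 0.098 0.114] q [ 0.22  0.46 -0.1   2.13 -0.96  0.9  -0.87] z [ 0.037  0.673 -0.738] W -0.11 -0.11
[{"tx": 0.003, "ty": -0.003, "tz": -0.004, "yaw": 5.4}, {"tx": 0.003, "ty": -0.003, "tz": -0.004, "yaw": 5.4}, {"tx": 0.002, "ty": -0.003, "tz": -0.004, "yaw": 5.4}, {"tx": 0.002, "ty": -0.003, "tz": -0.004, "yaw": 5.4}, {"tx": 0.002, "ty": -0.004, "tz": -0.004, "yaw": 5.4}]
[{"tx": 0.001, "ty": -0.004, "tz": -0.004, "yaw": 5.4}, {"tx": 0.001, "ty": -0.004, "tz": -0.004, "yaw": 5.4}, {"tx": 0.001, "ty": -0.004, "tz": -0.004, "yaw": 5.4}, {"tx": 0.0, "ty": -0.004, "tz": -0.004, "yaw": 5.4}, {"tx": -0.0, "ty": -0.004, "tz": -0.004, "yaw": 5.4}]
tcp hood [-165.   61.  114.] jug min [-81.  -7.  60.] max [ -9. 128. 161.] lip [-81.  -7.  65.] [-17.  -7.  60.] W -0.108
```

Call:
play_rows([
  {"tx":0.005,"ty":0.007,"tz":-0.001,"yaw":0},
  {"tx":0.005,"ty":0.007,"tz":-0.001,"yaw":0},
  {"tx":0.005,"ty":0.007,"tz":-0.001,"yaw":0},
  {"tx":0.005,"ty":0.007,"tz":-0.001,"yaw":0},
  {"tx":0.005,"ty":0.007,"tz":-0.001,"yaw":0},
])

```text
time_s: 23.45
tool_pos: [0.4499, 0.1059, 0.0591]
eef_rot: [0.863, 0.351, 0.152, -0.329]
force: [-0.2, 0.1, -3.1]
grip_width: 0.0106
grasp_force: 99.6
```

Call:
play_rows([
  {"tx":0.005,"ty":0.007,"tz":-0.001,"yaw":0},
  {"tx":0.005,"ty":0.007,"tz":-0.001,"yaw":0},
  {"tx":0.005,"ty":0.007,"tz":-0.001,"yaw":0},
  {"tx":0.005,"ty":0.007,"tz":-0.001,"yaw":0},
  {"tx":0.005,"ty":0.007,"tz":-0.001,"yaw":0},
])

```text
time_s: 23.95
tool_pos: [0.4915, 0.0964, 0.0584]
eef_rot: [0.863, 0.351, 0.152, -0.33]
force: [-0.4, 0.8, -2.3]
grip_width: 0.0104
grasp_force: 99.7
```

```bash
python3 - <<'E'
from chk import *
s=log(); q=np.array(s["joint_pos"]); where(q)
q=line(q,H(-.165,.06,.116),10,50); where(q)
E
```

```text
t 23.95 q [0.38, 0.582, -0.301, 2.128, -0.921, 0.755, 0.106] p [0.4915, 0.0964, 0.0584] tilt 42.6 az 87.4
M [[0.708, 0.706, 0.031], [0.505, -0.536, 0.676], [0.494, -0.463, -0.736]]
tcp hood [-164.   59.   58.] jug min [-160.   68.   69.] max [ -7. 198. 186.] lip [-47.  68.  76.] [ -7. 106. 108.] W 0.059
n 10 step 0.006 end [0.49  0.099 0.114] want [0.491 0.098 0.116] q [ 0.23  0.46 -0.11  2.12 -0.95  0.9  -0.8 ] z [ 0.032  0.676 -0.736] W -0.11 -0.11
[{"tx": 0.003, "ty": -0.003, "tz": -0.004, "yaw": 5.0}, {"tx": 0.003, "ty": -0.003, "tz": -0.004, "yaw": 5.0}, {"tx": 0.002, "ty": -0.003, "tz": -0.004, "yaw": 5.0}, {"tx": 0.002, "ty": -0.003, "tz": -0.004, "yaw": 5.0}, {"tx": 0.002, "ty": -0.004, "tz": -0.004, "yaw": 5.0}]
[{"tx": 0.001, "ty": -0.004, "tz": -0.004, "yaw": 5.0}, {"tx": 0.001, "ty": -0.004, "tz": -0.004, "yaw": 5.0}, {"tx": 0.001, "ty": -0.004, "tz": -0.004, "yaw": 5.0}, {"tx": 0.0, "ty": -0.004, "tz": -0.004, "yaw": 5.0}, {"tx": 0.0, "ty": -0.004, "tz": -0.004, "yaw": 5.0}]
tcp hood [-166.   61.  114.] jug min [-82.  -1.  67.] max [-11. 137. 165.] lip [-76.  -1.  69.] [-13.   2.  67.] W -0.115
```

Call:
play_rows([
  {"tx":0.004,"ty":-0.002,"tz":-0.004,"yaw":4.8},
  {"tx":0.004,"ty":-0.002,"tz":-0.004,"yaw":4.8},
  {"tx":0.003,"ty":-0.003,"tz":-0.004,"yaw":4.8},
  {"tx":0.003,"ty":-0.003,"tz":-0.004,"yaw":4.8},
  {"tx":0.002,"ty":-0.004,"tz":-0.004,"yaw":4.8},
])

```text
time_s: 24.45
tool_pos: [0.4955, 0.0985, 0.0878]
eef_rot: [0.918, 0.162, 0.079, -0.354]
force: [0.0, 0.5, -3.2]
grip_width: 0.0105
grasp_force: 99.8
```

Call:
play_rows([
  {"tx":0.001,"ty":-0.004,"tz":-0.004,"yaw":4.8},
  {"tx":0.001,"ty":-0.004,"tz":-0.004,"yaw":4.8},
  {"tx":0.001,"ty":-0.004,"tz":-0.004,"yaw":4.8},
  {"tx":0.001,"ty":-0.004,"tz":-0.004,"yaw":4.8},
  {"tx":0,"ty":-0.004,"tz":-0.004,"yaw":4.8},
])

```text
time_s: 24.95
tool_pos: [0.4946, 0.1002, 0.1164]
eef_rot: [0.931, -0.032, 0.004, -0.363]
force: [0.4, 0.1, -2.6]
grip_width: 0.0103
grasp_force: 99.8
```

Call:
play_rows([
  {"tx":0,"ty":0,"tz":0,"yaw":0},
  {"tx":0,"ty":0,"tz":0,"yaw":0},
  {"tx":0,"ty":0,"tz":0,"yaw":0},
  {"tx":0,"ty":0,"tz":0,"yaw":0},
  {"tx":0,"ty":0,"tz":0,"yaw":0},
])

```text
time_s: 25.45
tool_pos: [0.4945, 0.1001, 0.1159]
eef_rot: [0.931, -0.031, 0.005, -0.363]
force: [0.1, 0.5, -1.9]
grip_width: 0.0102
grasp_force: 99.7
```

Call:
play_rows([
  {"tx":0,"ty":0,"tz":0,"yaw":0},
  {"tx":0,"ty":0,"tz":0,"yaw":0},
  {"tx":0,"ty":0,"tz":0,"yaw":0},
  {"tx":0,"ty":0,"tz":0,"yaw":0},
  {"tx":0,"ty":0,"tz":0,"yaw":0},
])

```text
time_s: 25.95
tool_pos: [0.4947, 0.1, 0.1162]
eef_rot: [0.931, -0.031, 0.005, -0.363]
force: [0.0, 0.4, -2.1]
grip_width: 0.0106
grasp_force: 99.7
```

```bash
python3 - <<'E'
from chk import *
s=log(); q=np.array(s["joint_pos"]); where(q)
im,d=get_image("scene"); a=cv2.resize(im[170:360,180:400],None,fx=1.8,fy=1.8,interpolation=3)
for n in ("ball1_center",):
    for m in masks_of("scene",n): print(n,m["score"],m["bbox"])
it,d=get_image("top"); b=cv2.resize(it[70:250,230:450],None,fx=1.8,fy=1.8,interpolation=3)
for m in masks_of("top","ball1_center"): print("top",m["score"],m["bbox"])
b=b[:a.shape[0]]; a=a[:b.shape[0]]; cv2.imwrite("pics/p1.png",np.hstack([a,b]))
E
```

```text
t 25.95 q [0.228, 0.46, -0.119, 2.112, -0.944, 0.902, -0.785] p [0.4947, 0.1, 0.1162] tilt 42.6 az 87.3
M [[0.998, -0.053, 0.031], [-0.06, -0.735, 0.676], [-0.013, -0.676, -0.736]]
tcp hood [-161.   63.  116.] jug min [-79.   2.  72.] max [ -5. 142. 169.] lip [-69.   2.  73.] [-5.  7. 72.] W -0.114
```

View pics/p1.png

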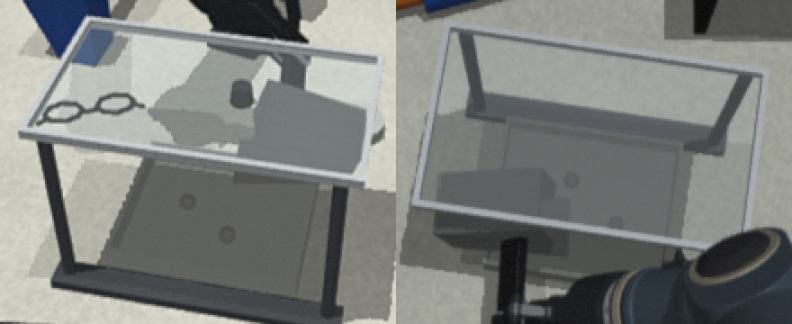

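Both balls are in the tray, at (188,201) and (227,235) in the left crop. Next I'll back out and find which 30° lean direction works for setting the jug down on the -y side.

```bash
cat > place.py <<'E'
from chk import *
def want(a,jc,tilt=30.,dz=0.003):
    # jug upright, tips azimuth a deg => jug -y at a => jug yaw a+90
    Rj=R.from_euler("z",a+90,degrees=True); Rt=toolR(tilt,Rj); g=np.array([*jc,dz])+Rj.apply(Gp); return g+.019*Rt.as_matrix()[:,2],Rt
if __name__=="__main__":
    q0s=[[0.3,.5,0,1.8,0,.8,x] for x in(-2,0,2)]+[[.3,.5,.5,1.8,1,.8,0],[.3,.5,-.5,1.8,-.8,.8,0],[.3,.6,0,1.8,3,.8,0]]
    jc=H(-.03,-.25,0)[:2]; print(jc)
    for a in range(-180,180,20):
        t,Rt=want(a,jc); b=min((ik(t,Rt,np.array(q0,float),X) for q0 in q0s),key=lambda k:k[1]*100+k[2])
        print(a,t.round(2),b[0].round(2),b[1].round(3),b[2].round(1))
    q=np.array(read_state()["joint_pos"]); q=line(q,H(-.262,.065,.118),5,0); where(q)
E
python3 place.py
```

```text
[ 0.58182358 -0.22780403]
-180 [ 0.57 -0.11  0.06] [-0.34  0.88  0.71  1.58 -0.38  1.4  -2.66] 0.0 0.0
-160 [ 0.53 -0.12  0.06] [-0.21  0.72  0.37  1.71 -0.01  1.22 -2.66] 0.0 0.0
-140 [ 0.49 -0.15  0.06] [-0.13  0.62  0.19  1.86  0.27  1.08 -2.57] 0.0 0.0
-120 [ 0.47 -0.18  0.06] [-0.12  0.55  0.17  2.01  0.48  0.91 -2.42] 0.0 0.0
-100 [ 0.46 -0.22  0.06] [-0.07  0.48  0.16  2.14  0.72  0.72 -2.27] 0.0 0.0
-80 [ 0.47 -0.26  0.06] [-0.6   0.68  1.02  2.26 -0.36  0.26 -0.83] 0.0 0.0
-60 [ 0.49 -0.3   0.06] [ 0.23  0.42  0.07  2.25  1.36  0.33 -2.04] 0.0 0.0
-40 [ 0.52 -0.33  0.06] [ 0.61  0.45 -0.21  2.2   1.63  0.22 -1.83] 0.0 0.0
-20 [ 0.55 -0.35  0.06] [ 1.01  0.57 -0.61  2.08  1.36  0.21 -1.08] 0.0 0.0
0 [ 0.6  -0.35  0.06] [ 0.68  0.56 -0.12  1.96 -0.91  0.28  1.44] 0.0 0.0
20 [ 0.64 -0.34  0.06] [ 0.68  0.63 -0.11  1.81 -0.79  0.51  1.61] 0.0 0.0
40 [ 0.67 -0.31  0.06] [ 0.66  0.71 -0.13  1.65 -0.65  0.73  1.75] 0.0 0.0
60 [ 0.69 -0.28  0.06] [ 0.63  0.78 -0.16  1.51 -0.52  0.92  1.89] 0.0 0.0
80 [ 0.7  -0.23  0.06] [ 0.58  0.84 -0.19  1.39 -0.41  1.1   2.05] 0.0 0.0
100 [ 0.7  -0.19  0.06] [ 0.51  0.87 -0.22  1.32 -0.3   1.25  2.23] 0.0 0.0
120 [ 0.68 -0.16  0.06] [ 0.44  0.89 -0.24  1.3  -0.18  1.35  2.42] 0.0 0.0
140 [ 0.65 -0.13  0.06] [ 0.38  0.87 -0.26  1.33 -0.06  1.41  2.63] 0.0 0.0
160 [ 0.61 -0.11  0.06] [ 0.51  0.91 -0.62  1.4   0.29  1.47  2.66] 0.0 0.0
n 5 step 0.02 end [0.396 0.117 0.121] want [0.395 0.116 0.118] q [ 0.25  0.34 -0.15  2.33 -1.02  0.85 -0.69] z [ 0.031  0.676 -0.736] W -0.11 -0.11
[{"tx": -0.02, "ty": -0.002, "tz": 0.001, "yaw": 0.0}, {"tx": -0.02, "ty": -0.002, "tz": 0.001, "yaw": 0.0}, {"tx": -0.02, "ty": -0.002, "tz": 0.001, "yaw": 0.0}, {"tx": -0.02, "ty": -0.002, "tz": 0.001, "yaw": 0.0}, {"tx": -0.02, "ty": -0.002, "tz": 0.001, "yaw": 0.0}]
tcp hood [-262.   66.  121.] jug min [-179.    5.   76.] max [-106.  145.  174.] lip [-169.    5.   77.] [-106.   10.   76.] W -0.114
```

Call:
play_rows([
  {"tx":-0.02,"ty":-0.002,"tz":0.001,"yaw":0},
  {"tx":-0.02,"ty":-0.002,"tz":0.001,"yaw":0},
  {"tx":-0.02,"ty":-0.002,"tz":0.001,"yaw":0},
  {"tx":-0.02,"ty":-0.002,"tz":0.001,"yaw":0},
  {"tx":-0.02,"ty":-0.002,"tz":0.001,"yaw":0},
])

```text
time_s: 26.65
tool_pos: [0.3949, 0.117, 0.1207]
eef_rot: [0.931, -0.031, 0.005, -0.363]
force: [-0.2, -0.5, -2.6]
grip_width: 0.0106
grasp_force: 99.7
```

```bash
cat > run4.py <<'E'
from place import *
import beam
s=log(); q=np.array(s["joint_pos"]); where(q)
q=line(q,[.40,.02,.50],15,-100)
def roll(a):
    q,row,n=a
    for _ in range(n):
        q=step(q,row); p,r,_=fkj(q)
        if p[2]<.42 or np.hypot(*p[:2])<.3 or p[0]>.6 or p[2]>1.1 or p[1]>.25 or p[0]<-.1: return None
    return q
def cost(q,t):
    p,r,_=fkj(q); z=r[:2,2]; az=np.degrees(np.arctan2(z[1],z[0])); return abs(np.linalg.norm(z)-.495)*2+max(0,abs(az-70)-30)*.01+abs(r[2,0])*0+.02*abs(q[0]) 
beam.roll=roll; beam.cost=cost
for sd in (1,2):
    c,q1,hh=beam.search(q,None,depth=3,width=12,samp=40,seed=sd)
    for r_,n in hh: print(n,[float(x) for x in r_])
    p,r,_=fkj(q1); print(q1.round(2),p.round(3),r[:,2].round(3),"heading",r[:,0].round(2))
E
python3 run4.py
```

```text
t 26.65 q [0.291, 0.34, -0.196, 2.327, -1.007, 0.834, -0.698] p [0.3949, 0.117, 0.1207] tilt 42.6 az 87.3
M [[0.998, -0.053, 0.032], [-0.061, -0.735, 0.676], [-0.013, -0.676, -0.736]]
tcp hood [-263.   66.  121.] jug min [-180.    6.   76.] max [-106.  145.  174.] lip [-170.    6.   77.] [-106.   10.   76.] W -0.114
n 15 step 0.026 end [0.4   0.019 0.499] want [0.4  0.02 0.5 ] q [ 0.47 -0.05 -0.11  1.77 -0.71  1.67  0.49] z [ 0.032  0.675 -0.737] W 0.52 -0.11
[{"tx": 0.0, "ty": -0.012, "tz": -0.023, "yaw": -6.7}, {"tx": 0.002, "ty": -0.012, "tz": -0.023, "yaw": -6.7}, {"tx": 0.003, "ty": -0.012, "tz": -0.023, "yaw": -6.7}, {"tx": 0.005, "ty": -0.011, "tz": -0.023, "yaw": -6.7}, {"tx": 0.006, "ty": -0.011, "tz": -0.023, "yaw": -6.7}]
[{"tx": 0.007, "ty": -0.01, "tz": -0.023, "yaw": -6.7}, {"tx": 0.008, "ty": -0.009, "tz": -0.023, "yaw": -6.7}, {"tx": 0.009, "ty": -0.008, "tz": -0.023, "yaw": -6.7}, {"tx": 0.01, "ty": -0.007, "tz": -0.023, "yaw": -6.7}, {"tx": 0.011, "ty": -0.006, "tz": -0.023, "yaw": -6.7}]
[{"tx": 0.012, "ty": -0.004, "tz": -0.023, "yaw": -6.7}, {"tx": 0.012, "ty": -0.003, "tz": -0.023, "yaw": -6.7}, {"tx": 0.012, "ty": -0.002, "tz": -0.023, "yaw": -6.7}, {"tx": 0.012, "ty": -0.0, "tz": -0.023, "yaw": -6.7}, {"tx": 0.012, "ty": 0.001, "tz": -0.023, "yaw": -6.7}]
0 0.255
1 0.216
2 0.008
5 [0.017, -0.013, -0.043, 0.0]
10 [-0.015, -0.029, -0.035, 0.0]
10 [-0.032, 0.011, -0.034, 0.0]
[-0.33 -0.32  1.15  1.27 -0.25  1.98  0.7 ] [ 0.196 -0.334  0.682] [ 0.366  0.335 -0.868] heading [-0.06  0.94  0.34]
0 0.326
1 0.121
2 0.009
5 [-0.016, -0.017, -0.042, 0.0]
5 [0.022, 0.011, -0.041, 0.0]
10 [-0.038, -0.004, -0.029, 0.0]
[-0.36 -0.29  1.22  1.42 -0.24  1.98  0.81] [ 0.199 -0.318  0.611] [ 0.244  0.432 -0.868] heading [-0.12  0.9   0.41]
```

Call:
play_rows([
  {"tx":0,"ty":-0.012,"tz":-0.023,"yaw":-6.7},
  {"tx":0.002,"ty":-0.012,"tz":-0.023,"yaw":-6.7},
  {"tx":0.003,"ty":-0.012,"tz":-0.023,"yaw":-6.7},
  {"tx":0.005,"ty":-0.011,"tz":-0.023,"yaw":-6.7},
  {"tx":0.006,"ty":-0.011,"tz":-0.023,"yaw":-6.7},
])

```text
time_s: 27.15
tool_pos: [0.3969, 0.0836, 0.2476]
eef_rot: [0.9, 0.242, 0.11, -0.346]
force: [0.9, -1.1, -2.2]
grip_width: 0.0102
grasp_force: 99.6
```

Call:
play_rows([
  {"tx":0.007,"ty":-0.01,"tz":-0.023,"yaw":-6.7},
  {"tx":0.008,"ty":-0.009,"tz":-0.023,"yaw":-6.7},
  {"tx":0.009,"ty":-0.008,"tz":-0.023,"yaw":-6.7},
  {"tx":0.01,"ty":-0.007,"tz":-0.023,"yaw":-6.7},
  {"tx":0.011,"ty":-0.006,"tz":-0.023,"yaw":-6.7},
])

```text
time_s: 27.65
tool_pos: [0.3978, 0.0506, 0.3734]
eef_rot: [0.792, 0.491, 0.205, -0.299]
force: [0.2, -0.2, -1.9]
grip_width: 0.0101
grasp_force: 99.6
```

Call:
play_rows([
  {"tx":0.012,"ty":-0.004,"tz":-0.023,"yaw":-6.7},
  {"tx":0.012,"ty":-0.003,"tz":-0.023,"yaw":-6.7},
  {"tx":0.012,"ty":-0.002,"tz":-0.023,"yaw":-6.7},
  {"tx":0.012,"ty":0,"tz":-0.023,"yaw":-6.7},
  {"tx":0.012,"ty":0.001,"tz":-0.023,"yaw":-6.7},
])

```text
time_s: 28.15
tool_pos: [0.3998, 0.0177, 0.4994]
eef_rot: [0.617, 0.698, 0.282, -0.227]
force: [-0.4, 0.3, -2.7]
grip_width: 0.0103
grasp_force: 99.7
```

```bash
sed -i 's/^q=line(q,\[.40.*$//; s/abs(r\[2,0\])\*0+.02\*abs(q\[0\])/.02*abs(q[2])/; s/seed=sd/seed=sd+5/; s/samp=40/samp=60/' run4.py; python3 run4.py
```

```text
t 28.15 q [0.473, -0.049, -0.113, 1.762, -0.708, 1.674, 0.499] p [0.3998, 0.0177, 0.4994] tilt 42.5 az 87.4
M [[-0.135, 0.99, 0.031], [0.734, 0.079, 0.675], [0.666, 0.114, -0.737]]
tcp hood [-244.  -32.  499.] jug min [-344.  -15.  514.] max [-188.  110.  647.] lip [-188.   38.  577.] [-203.   83.  620.] W 0.525
0 0.317
1 0.17
2 0.029
5 [0.021, 0.003, -0.043, 0.0]
10 [-0.03, -0.026, -0.026, 0.0]
10 [-0.015, -0.006, -0.045, 0.0]
[-0.22 -0.3   1.24  1.31 -0.25  1.99  0.9 ] [ 0.142 -0.368  0.655] [ 0.381  0.316 -0.869] heading [-0.06  0.95  0.32]
0 0.289
1 0.16
2 0.012
5 [-0.005, -0.016, -0.045, 0.0]
5 [-0.004, -0.004, -0.048, 0.0]
10 [-0.024, 0.036, -0.02, 0.0]
[ 0.46  0.11  0.09  1.12 -0.56  1.98  0.45] [ 0.458 -0.15   0.677] [ 0.146  0.467 -0.872] heading [-0.15  0.88  0.45]
```

Call:
play_rows([
  {"tx":-0.005,"ty":-0.016,"tz":-0.045,"yaw":0},
  {"tx":-0.005,"ty":-0.016,"tz":-0.045,"yaw":0},
  {"tx":-0.005,"ty":-0.016,"tz":-0.045,"yaw":0},
  {"tx":-0.005,"ty":-0.016,"tz":-0.045,"yaw":0},
  {"tx":-0.005,"ty":-0.016,"tz":-0.045,"yaw":0},
])

```text
time_s: 28.65
tool_pos: [0.3393, -0.0911, 0.6006]
eef_rot: [0.625, 0.701, 0.271, -0.211]
force: [1.2, 1.5, -2.1]
grip_width: 0.0102
grasp_force: 99.7
```

Call:
play_rows([
  {"tx":-0.004,"ty":-0.004,"tz":-0.048,"yaw":0},
  {"tx":-0.004,"ty":-0.004,"tz":-0.048,"yaw":0},
  {"tx":-0.004,"ty":-0.004,"tz":-0.048,"yaw":0},
  {"tx":-0.004,"ty":-0.004,"tz":-0.048,"yaw":0},
  {"tx":-0.004,"ty":-0.004,"tz":-0.048,"yaw":0},
])

```text
time_s: 29.15
tool_pos: [0.315, -0.1166, 0.6736]
eef_rot: [0.621, 0.717, 0.263, -0.175]
force: [-1.7, 0.8, 0.2]
grip_width: 0.0102
grasp_force: 99.7
```

Call:
play_rows([
  {"tx":-0.024,"ty":0.036,"tz":-0.02,"yaw":0},
  {"tx":-0.024,"ty":0.036,"tz":-0.02,"yaw":0},
  {"tx":-0.024,"ty":0.036,"tz":-0.02,"yaw":0},
  {"tx":-0.024,"ty":0.036,"tz":-0.02,"yaw":0},
  {"tx":-0.024,"ty":0.036,"tz":-0.02,"yaw":0},
])

```text
time_s: 29.65
tool_pos: [0.3923, -0.1573, 0.6858]
eef_rot: [0.635, 0.711, 0.272, -0.13]
force: [0.0, -0.4, -2.2]
grip_width: 0.0106
grasp_force: 99.7
```

```bash
python3 - <<'E'
from sim2 import *
s=log(); q=np.array(s["joint_pos"])
for k in range(8):
    q=step(q,[-.024,.036,-.02,0]); z=fkj(q)[1][:,2]; print(k+1,q.round(2),fkj(q)[0].round(3),z.round(3),np.degrees(np.arccos(-z[2])).round(1))
E
```

```text
t 29.65 q [-1.083, -0.334, 1.288, 1.249, -0.309, 1.917, 0.196] p [0.3923, -0.1573, 0.6858] tilt 35.1 az 73.8
M [[-0.161, 0.974, 0.161], [0.832, 0.046, 0.552], [0.531, 0.223, -0.818]]
1 [-1.08 -0.33  1.29  1.24 -0.3   1.9   0.2 ] [ 0.399 -0.16   0.688] [ 0.188  0.537 -0.822] 34.7
2 [-1.08 -0.33  1.29  1.23 -0.29  1.88  0.2 ] [ 0.407 -0.163  0.692] [ 0.214  0.522 -0.826] 34.3
3 [-1.09 -0.33  1.29  1.22 -0.28  1.86  0.19] [ 0.414 -0.168  0.697] [ 0.24   0.506 -0.828] 34.1
4 [-1.09 -0.33  1.29  1.2  -0.26  1.84  0.19] [ 0.42  -0.172  0.702] [ 0.267  0.49  -0.83 ] 33.9
5 [-1.09 -0.33  1.29  1.19 -0.25  1.83  0.19] [ 0.425 -0.177  0.708] [ 0.293  0.474 -0.831] 33.8
6 [-1.1  -0.33  1.29  1.17 -0.23  1.82  0.18] [ 0.43  -0.183  0.715] [ 0.319  0.457 -0.83 ] 33.9
7 [-1.1  -0.33  1.29  1.15 -0.22  1.8   0.18] [ 0.435 -0.189  0.722] [ 0.344  0.44  -0.83 ] 34.0
8 [-1.1  -0.33  1.29  1.13 -0.21  1.79  0.18] [ 0.439 -0.195  0.73 ] [ 0.37   0.422 -0.828] 34.1
```

```bash
sed -i 's/depth=3/depth=2/' run4.py; python3 run4.py
```

```text
t 29.65 q [-1.083, -0.334, 1.288, 1.249, -0.309, 1.917, 0.196] p [0.3923, -0.1573, 0.6858] tilt 35.1 az 73.8
M [[-0.161, 0.974, 0.161], [0.832, 0.046, 0.552], [0.531, 0.223, -0.818]]
tcp hood [-227. -206.  686.] jug min [-328. -174.  682.] max [-178.  -56.  817.] lip [-178. -130.  762.] [-195.  -78.  796.] W 0.661
0 0.026
10 [-0.033, -0.034, -0.009, 0.0]
[-0.13 -0.33  1.29  1.61 -0.09  1.96  1.16] [ 0.064 -0.344  0.517] [ 0.201  0.452 -0.869] heading [-0.14  0.89  0.43]
0 0.05
1 0.009
5 [0.047, 0.009, 0.004, 0.0]
10 [-0.015, 0.039, -0.023, 0.0]
[ 0.08  0.13  0.04  0.79 -0.53  1.96 -0.05] [0.509 0.044 0.805] [ 0.234  0.441 -0.866] heading [-0.16  0.9   0.41]
```

Call:
play_rows([
  {"tx":0.047,"ty":0.009,"tz":0.004,"yaw":0},
  {"tx":0.047,"ty":0.009,"tz":0.004,"yaw":0},
  {"tx":0.047,"ty":0.009,"tz":0.004,"yaw":0},
  {"tx":0.047,"ty":0.009,"tz":0.004,"yaw":0},
  {"tx":0.047,"ty":0.009,"tz":0.004,"yaw":0},
])

```text
time_s: 30.15
tool_pos: [0.4011, 0.0513, 0.8053]
eef_rot: [0.636, 0.71, 0.273, -0.13]
force: [0.1, 0.0, -1.8]
grip_width: 0.0106
grasp_force: 99.7
```

Call:
play_rows([
  {"tx":-0.015,"ty":0.039,"tz":-0.023,"yaw":0},
  {"tx":-0.015,"ty":0.039,"tz":-0.023,"yaw":0},
  {"tx":-0.015,"ty":0.039,"tz":-0.023,"yaw":0},
  {"tx":-0.015,"ty":0.039,"tz":-0.023,"yaw":0},
  {"tx":-0.015,"ty":0.039,"tz":-0.023,"yaw":0},
])

```text
time_s: 30.65
tool_pos: [0.4445, 0.0072, 0.8455]
eef_rot: [0.628, 0.716, 0.289, -0.101]
force: [-0.9, 3.5, -2.5]
grip_width: 0.0103
grasp_force: 99.7
```

```bash
python3 - <<'E'
from place import *
s=log(); q=np.array(s["joint_pos"])
for k in range(5):
    q1=q; q=step(q,[-.015,.039,-.023,0]); z=fkj(q)[1][:,2]; print(k+1,q.round(2),fkj(q)[0].round(3),z.round(3),np.degrees(np.arccos(-z[2])).round(1))
E
```

```text
t 30.65 q [-1.702, -0.328, 1.282, 0.806, -0.14, 1.985, -0.319] p [0.4445, 0.0072, 0.8455] tilt 35.6 az 68.1
M [[-0.191, 0.957, 0.218], [0.84, 0.045, 0.541], [0.508, 0.286, -0.813]]
1 [-1.69 -0.33  1.28  0.79 -0.13  1.99 -0.3 ] [ 0.445 -0.003  0.851] [ 0.244  0.533 -0.81 ] 35.9
2 [-1.68 -0.33  1.28  0.77 -0.12  1.99 -0.29] [ 0.446 -0.013  0.857] [ 0.27   0.525 -0.807] 36.2
3 [-1.67 -0.33  1.28  0.75 -0.11  1.99 -0.28] [ 0.447 -0.023  0.864] [ 0.296  0.517 -0.803] 36.6
4 [-1.66 -0.33  1.28  0.73 -0.09  1.99 -0.28] [ 0.448 -0.032  0.871] [ 0.322  0.508 -0.798] 37.0
5 [-1.66 -0.33  1.28  0.71 -0.08  1.99 -0.27] [ 0.448 -0.041  0.878] [ 0.349  0.499 -0.793] 37.5
```

```bash
cat > run5.py <<'E'
from place import *
s=log(); q=np.array(s["joint_pos"]); M0=R.from_quat(s["eef_rot"]).as_matrix()
def up(M): return (M@Mt.T)[2,2]
ya=max(np.arange(-200,201,.5),key=lambda y:up((R.from_matrix(M0)*R.from_euler("z",y,degrees=True)).as_matrix()))
Mf=(R.from_matrix(M0)*R.from_euler("z",ya,degrees=True)).as_matrix(); Rj=Mf@Mt.T
jc=H(-.03,-.25,0); 
low=(Rj@corn.T)[2].min()
jo=jc-np.array([0,0,low-.002]); tcp=jo+Rj@Gp+.019*Mf[:,2]
print("yaw",ya,"tilt",np.degrees(np.arccos(up(Mf))).round(1),"jx",Rj[:,0].round(2),"tcp",tcp.round(3),"low",low)
import sys
for mid in ([.45,-.35,.65],[.60,-.30,.60],[.5,-.2,.5]):
    print("mid",mid); q1=line(q,mid,15,ya*.5,0); q1=line(q1,tcp+[0,0,.15],15,ya*.5,0); q1=line(q1,tcp,10,0,0)
E
python3 run5.py
```

```text
t 30.65 q [-1.702, -0.328, 1.282, 0.806, -0.14, 1.985, -0.319] p [0.4445, 0.0072, 0.8455] tilt 35.6 az 68.1
M [[-0.191, 0.957, 0.218], [0.84, 0.045, 0.541], [0.508, 0.286, -0.813]]
yaw -60.5 tilt 5.6 jx [-0.93  0.37  0.  ] tcp [ 0.696 -0.265  0.064] low -0.0025904025223805983
mid [0.45, -0.35, 0.65]
n 15 step 0.027 end [ 0.359 -0.255  0.621] want [ 0.45 -0.35  0.65] q [-0.78 -0.33  1.28  1.41 -0.3   1.78  1.05] z [ 0.307  0.481 -0.821] W 0.91 0.72
n 15 step 0.035 end [ 0.5   -0.126  0.323] want [ 0.696 -0.265  0.214] q [-1.05 -0.33  1.28  2.08 -0.17  0.77  1.46] z [ 0.457  0.303 -0.837] W 0.88 0.88
n 10 step 0.035 end [ 0.509 -0.171  0.223] want [ 0.696 -0.265  0.064] q [-0.51  0.24  1.15  2.17 -0.97  0.84  2.31] z [ 0.459  0.208 -0.863] W 0.84 0.84
mid [0.6, -0.3, 0.6]
n 15 step 0.028 end [ 0.451 -0.199  0.582] want [ 0.6 -0.3  0.6] q [-0.95 -0.33  1.28  1.5  -0.28  1.54  0.94] z [ 0.353  0.463 -0.813] W 0.93 0.73
n 15 step 0.03 end [ 0.5   -0.137  0.32 ] want [ 0.696 -0.265  0.214] q [-1.01 -0.33  1.28  2.1  -0.21  0.73  1.51] z [ 0.493  0.295 -0.819] W 0.89 0.89
n 10 step 0.035 end [ 0.539 -0.181  0.196] want [ 0.696 -0.265  0.064] q [-0.15  0.28  0.75  2.13 -1.03  0.77  2.35] z [ 0.471  0.228 -0.852] W 0.85 0.85
mid [0.5, -0.2, 0.5]
n 15 step 0.027 end [ 0.444 -0.158  0.503] want [ 0.5 -0.2  0.5] q [-0.96 -0.33  1.28  1.68 -0.29  1.46  0.97] z [ 0.268  0.507 -0.819] W 0.9 0.72
n 15 step 0.027 end [ 0.486 -0.134  0.333] want [ 0.696 -0.265  0.214] q [-1.01 -0.33  1.28  2.05 -0.21  0.86  1.51] z [ 0.426  0.338 -0.839] W 0.9 0.9
n 10 step 0.037 end [ 0.515 -0.164  0.225] want [ 0.696 -0.265  0.064] q [-0.51  0.25  1.15  2.17 -1.    0.85  2.33] z [ 0.466  0.226 -0.855] W 0.85 0.85
```

```bash
cat > run6.py <<'E'
from place import *
import beam
s=log(); q=np.array(s["joint_pos"]); 
qg=np.array([.6,.55,-.15,1.5,-.5,1.2])
def roll(a):
    q,row,n=a
    for _ in range(n):
        q=step(q,row); p,r,_=fkj(q)
        if p[2]<.40 or np.hypot(*p[:2])<.3 or p[2]>1.15 or p[0]<-.1: return None
    return q
def cost(q,t):
    p,r,_=fkj(q); z=r[:2,2]; az=np.degrees(np.arctan2(z[1],z[0]))
    return 4*max(0,abs(np.linalg.norm(z)-.52)-.03)+max(0,abs(az-70)-35)*.02+.1*np.abs(q[:6]-qg).dot([2,1,2,.5,.5,.5])
beam.roll=roll; beam.cost=cost
for sd in (1,2,3):
    c,q1,hh=beam.search(q,None,depth=3,width=12,samp=60,seed=sd)
    for r_,n in hh: print(n,[float(x) for x in r_])
    p,r,_=fkj(q1); print(q1.round(2),p.round(3),r[:,2].round(3))
E
timeout 570 python3 run6.py
```

```text
t 30.65 q [-1.702, -0.328, 1.282, 0.806, -0.14, 1.985, -0.319] p [0.4445, 0.0072, 0.8455] tilt 35.6 az 68.1
M [[-0.191, 0.957, 0.218], [0.84, 0.045, 0.541], [0.508, 0.286, -0.813]]
0 0.707
1 0.173
2 0.117
10 [-0.043, 0.01, -0.02, 0.0]
5 [0.028, -0.006, 0.039, 0.0]
10 [-0.035, 0.03, -0.013, 0.0]
[ 0.72  0.47 -0.16  0.62 -0.49  1.99  0.47] [ 0.589 -0.316  0.677] [ 0.282  0.406 -0.87 ]
0 0.378
1 0.195
2 0.13
10 [0.005, -0.035, 0.033, 0.0]
5 [0.003, 0.044, -0.019, 0.0]
10 [-0.042, 0.004, 0.023, 0.0]
[ 0.45  0.37 -0.03  1.32 -0.58  1.5   0.64] [ 0.646 -0.154  0.447] [ 0.203  0.519 -0.83 ]
0 0.688
1 0.196
2 0.113
5 [-0.003, -0.012, 0.046, 0.0]
10 [0.005, 0.045, -0.017, 0.0]
10 [-0.044, -0.017, -0.01, 0.0]
[ 0.73  0.43 -0.15  0.83 -0.48  1.99  0.58] [ 0.556 -0.304  0.615] [ 0.155  0.468 -0.87 ]
```

Call:
play_rows([
  {"tx":-0.003,"ty":-0.012,"tz":0.046,"yaw":0},
  {"tx":-0.003,"ty":-0.012,"tz":0.046,"yaw":0},
  {"tx":-0.003,"ty":-0.012,"tz":0.046,"yaw":0},
  {"tx":-0.003,"ty":-0.012,"tz":0.046,"yaw":0},
  {"tx":-0.003,"ty":-0.012,"tz":0.046,"yaw":0},
])

```text
time_s: 31.15
tool_pos: [0.4422, 0.1012, 0.6398]
eef_rot: [0.635, 0.709, 0.29, -0.101]
force: [0.7, 0.6, -1.8]
grip_width: 0.0103
grasp_force: 99.7
```

```bash
cat > fwd.py <<'E'
from sim2 import *
import sys
log(); q=np.array(read_state()["joint_pos"])
for row,n in eval(sys.argv[1]):
    for _ in range(n): q=step(q,row)
    z=fkj(q)[1][:,2]; print(row,n,q.round(2),fkj(q)[0].round(3),z.round(3),np.degrees(np.arccos(-z[2])).round(1))
E
python3 fwd.py "[([.005,.045,-.017,0],5),([.005,.045,-.017,0],5),([-.044,-.017,-.01,0],5),([-.044,-.017,-.01,0],5)]"
```

```text
t 31.15 q [-1.027, -0.316, 0.739, 1.526, -0.269, 1.451, -0.182] p [0.4422, 0.1012, 0.6398] tilt 35.8 az 67.3
M [[-0.173, 0.959, 0.226], [0.842, 0.024, 0.539], [0.512, 0.283, -0.811]]
[0.005, 0.045, -0.017, 0] 5 [-0.6   0.29  1.11  0.89 -0.98  1.95  0.11] [0.59  0.088 0.762] [ 0.235  0.54  -0.808] 36.1
[0.005, 0.045, -0.017, 0] 5 [-0.06  0.45  0.02  0.46 -0.53  1.97 -0.18] [0.66  0.13  0.758] [ 0.163  0.466 -0.869] 29.6
[-0.044, -0.017, -0.01, 0] 5 [ 0.3   0.33  0.06  0.83 -0.58  1.94  0.26] [ 0.608 -0.094  0.686] [ 0.163  0.466 -0.87 ] 29.6
[-0.044, -0.017, -0.01, 0] 5 [ 0.77  0.45 -0.18  0.81 -0.46  1.99  0.57] [ 0.556 -0.317  0.614] [ 0.164  0.466 -0.87 ] 29.6
```

Call:
play_rows([
  {"tx":0.005,"ty":0.045,"tz":-0.017,"yaw":0},
  {"tx":0.005,"ty":0.045,"tz":-0.017,"yaw":0},
  {"tx":0.005,"ty":0.045,"tz":-0.017,"yaw":0},
  {"tx":0.005,"ty":0.045,"tz":-0.017,"yaw":0},
  {"tx":0.005,"ty":0.045,"tz":-0.017,"yaw":0},
])

```text
time_s: 31.65
tool_pos: [0.5895, 0.0894, 0.7581]
eef_rot: [0.642, 0.702, 0.291, -0.103]
force: [-0.0, 1.2, -0.8]
grip_width: 0.0106
grasp_force: 99.7
```

Call:
play_rows([
  {"tx":0.005,"ty":0.045,"tz":-0.017,"yaw":0},
  {"tx":0.005,"ty":0.045,"tz":-0.017,"yaw":0},
  {"tx":0.005,"ty":0.045,"tz":-0.017,"yaw":0},
  {"tx":0.005,"ty":0.045,"tz":-0.017,"yaw":0},
  {"tx":0.005,"ty":0.045,"tz":-0.017,"yaw":0},
])

```text
time_s: 32.15
tool_pos: [0.7179, 0.0854, 0.812]
eef_rot: [0.642, 0.684, 0.337, -0.081]
force: [4.6, 25.3, 21.9]
grip_width: 0.0101
grasp_force: 99.3
```

```bash
sed -i 's/^for mid in.*$/for mid in ([.60,-.10,.60],[.62,-.20,.45],[.66,-.28,.50]):/' run5.py; python3 run5.py; python3 fwd.py "[([.005,.045,-.017,0],3),([-.044,-.017,-.01,0],5),([-.044,-.017,-.01,0],5)]"
```

```text
t 32.15 q [0.047, 0.62, 0.379, 0.1, -1.043, 1.985, -0.276] p [0.7179, 0.0854, 0.812] tilt 40.6 az 60.4
M [[-0.162, 0.933, 0.322], [0.823, -0.052, 0.565], [0.544, 0.356, -0.76]]
yaw -57.0 tilt 10.6 jx [-0.87  0.49 -0.  ] tcp [ 0.688 -0.284  0.067] low -0.0048509780325675725
mid [0.6, -0.1, 0.6]
n 15 step 0.02 end [ 0.601 -0.098  0.608] want [ 0.6 -0.1  0.6] q [ 0.09  0.19  0.43  1.27 -0.79  1.65  0.98] z [ 0.321  0.566 -0.76 ] W 0.91 0.75
n 15 step 0.029 end [ 0.689 -0.28   0.213] want [ 0.688 -0.284  0.217] q [ 0.39  0.67  0.34  1.45 -0.94  1.35  2.09] z [ 0.32   0.565 -0.76 ] W 0.97 0.92
n 10 step 0.015 end [ 0.687 -0.284  0.065] want [ 0.688 -0.284  0.067] q [ 0.42  0.83  0.29  1.52 -1.02  1.19  2.28] z [ 0.319  0.565 -0.761] W 0.97 0.97
mid [0.62, -0.2, 0.45]
n 15 step 0.031 end [ 0.617 -0.193  0.466] want [ 0.62 -0.2   0.45] q [ 0.24  0.32  0.43  1.42 -0.84  1.56  1.27] z [ 0.322  0.566 -0.759] W 0.91 0.74
n 15 step 0.018 end [ 0.69  -0.281  0.215] want [ 0.688 -0.284  0.217] q [ 0.4   0.67  0.32  1.44 -0.93  1.34  2.08] z [ 0.321  0.566 -0.76 ] W 0.97 0.92
n 10 step 0.015 end [ 
[... 458 characters left out ...]
2
n 10 step 0.015 end [ 0.688 -0.284  0.066] want [ 0.688 -0.284  0.067] q [ 0.46  0.83  0.23  1.51 -0.98  1.17  2.25] z [ 0.32   0.566 -0.76 ] W 0.97 0.97
t 32.15 q [0.047, 0.62, 0.379, 0.1, -1.043, 1.985, -0.276] p [0.7179, 0.0854, 0.812] tilt 40.6 az 60.4
M [[-0.162, 0.933, 0.322], [0.823, -0.052, 0.565], [0.544, 0.356, -0.76]]
[0.005, 0.045, -0.017, 0] 3 [ 0.08  0.63  0.36  0.1  -1.04  1.89 -0.25] [0.75  0.071 0.817] [ 0.398  0.579 -0.712] 44.6
[-0.044, -0.017, -0.01, 0] 5 [ 0.2   0.39  0.38  0.82 -0.95  1.77  0.3 ] [ 0.698 -0.114  0.705] [ 0.399  0.579 -0.711] 44.7
[-0.044, -0.017, -0.01, 0] 5 [ 0.48  0.48  0.41  0.98 -0.98  1.82  0.7 ] [ 0.639 -0.312  0.581] [ 0.399  0.579 -0.711] 44.7
```

```bash
cat > run7.py <<'E'
from place import *
s=log(); q0=np.array(s["joint_pos"])
def up(q,v,n):
    for k in range(n):
        t=(fkj(q)[1].T@np.array(v)).round(3) if k%5==0 else t
        q=step(q,[*t,0])
        if k%5==4: z=fkj(q)[1][:,2]; print("   up",t,q.round(2),fkj(q)[0].round(2),z.round(3),np.degrees(np.arccos(-z[2])).round(1))
    return q
for m1,m2 in (([.5,-.3,.6],[.2,-.55,.55]),([.5,-.35,.5],[.3,-.5,.5]),([.5,-.3,.5],[.1,-.6,.45])):
    print(m1,m2)
    q=line(q0,m1,15,-15,0); q=line(q,m2,10,-15,0); up(q,(0,0,.048),10)
E
python3 run7.py
```

```text
t 32.15 q [0.047, 0.62, 0.379, 0.1, -1.043, 1.985, -0.276] p [0.7179, 0.0854, 0.812] tilt 40.6 az 60.4
M [[-0.162, 0.933, 0.322], [0.823, -0.052, 0.565], [0.544, 0.356, -0.76]]
[0.5, -0.3, 0.6] [0.2, -0.55, 0.55]
n 15 step 0.033 end [ 0.506 -0.288  0.601] want [ 0.5 -0.3  0.6] q [ 0.42  0.29  0.52  1.18 -0.84  1.92  1.05] z [ 0.322  0.565 -0.76 ] W 0.84 0.74
n 10 step 0.041 end [ 0.282 -0.483  0.545] want [ 0.2  -0.55  0.55] q [ 1.8   0.62 -1.16  1.04 -0.14  1.99  1.14] z [ 0.288  0.586 -0.758] W 0.88 0.85
   up [ 0.018  0.026 -0.036] [ 1.87  0.52 -1.38  0.93 -0.23  1.99  0.91] [ 0.31 -0.41  0.69] [ 0.419  0.521 -0.744] 42.0
   up [ 0.013  0.029 -0.036] [ 1.79  0.43 -1.38  0.7  -0.35  1.99  0.71] [ 0.34 -0.35  0.82] [ 0.558  0.462 -0.689] 46.5
[0.5, -0.35, 0.5] [0.3, -0.5, 0.5]
n 15 step 0.039 end [ 0.507 -0.335  0.507] want [ 0.5  -0.35  0.5 ] q [ 0.47  0.36  0.53  1.3  -0.83  1.83  1.22] z [ 0.322  0.566 -0.759] W 0.84 0.74
n 10 step 0.027 end [ 0.302 -0.497  0.496] want [ 0.3 -0.5  0.5] q [ 1.19  0.43  0.04  1.17 -0.59  1.99  1.69] z [ 0.323  0.565 -0.759] W 0.91 0.85
   up [ 0.014  0.028 -0.036] [ 1.63  0.66 -1.06  1.01 -0.14  1.99  1.17] [ 0.34 -0.48  0.52] [ 0.227  0.623 -0.749] 41.5
   up [ 0.019  0.026 -0.036] [ 1.74  0.58 -1.38  0.91 -0.18  1.99  0.89] [ 0.35 -0.41  0.67] [ 0.356  0.572 -0.739] 42.3
[0.5, -0.3, 0.5] [0.1, -0.6, 0.45]
n 15 step 0.036 end [ 0.507 -0.283  0.507] want [ 0.5 -0.3  0.5] q [ 0.38  0.28  0.53  1.4  -0.8   1.76  1.18] z [ 0.322  0.566 -0.759] W 0.84 0.74
n 10 step 0.052 end [ 0.187 -0.537  0.45 ] want [ 0.1  -0.6   0.45] q [ 1.63  0.52 -0.44  1.16 -0.33  1.99  1.66] z [ 0.29   0.591 -0.753] W 0.89 0.85
   up [ 0.017  0.026 -0.036] [ 1.97  0.69 -1.35  1.09 -0.05  1.99  1.13] [ 0.22 -0.5   0.54] [ 0.323  0.573 -0.753] 41.1
   up [ 0.017  0.027 -0.036] [ 2.    0.51 -1.38  0.97 -0.25  1.99  1.  ] [ 0.26 -0.43  0.68] [ 0.45   0.496 -0.743] 42.0
```

```bash
cat > run8.py <<'E'
from place import *
import beam
s=log(); q0=np.array(s["joint_pos"]); qg=np.array([.5,.5,.0,1.4,-.5,1.3])
def roll(a):
    q,row,n=a
    for _ in range(n):
        q=step(q,row); p,r,_=fkj(q)
        if p[2]<.40 or np.hypot(*p[:2])<.35 or p[2]>1.1 or p[0]<0: return None
    return q
def cost(q,t):
    p,r,_=fkj(q); z=r[:2,2]; az=np.degrees(np.arctan2(z[1],z[0]))
    return 4*max(0,abs(np.linalg.norm(z)-.5)-.02)+max(0,abs(az-60)-45)*.02+.04*np.abs(q[:6]-qg).dot([2,1,2,.5,.5,.5])
beam.roll=roll; beam.cost=cost
rng=np.random.default_rng(0); out=[]
for sd in (1,2,3,4,5):
    c,q1,hh=beam.search(q0,None,depth=3,width=12,samp=50,seed=sd)
    ws=[]
    for k in range(5):
        q=np.clip(q0+rng.normal(size=7)*.015,LO,HI)
        for row,n in hh:
            for _ in range(n): q=step(q,row)
        ws.append(cost(q,None))
    out.append((max(ws),c,q1,hh))
out.sort(key=lambda t:t[0])
for w,c,q1,hh in out[:2]:
    print(w,c); 
    for r_,n in hh: print(n,[float(x) for x in r_])
    p,r,_=fkj(q1); print(q1.round(2),p.round(3),r[:,2].round(3))
E
timeout 575 python3 run8.py | grep -v "^[012] "
```

```text
t 32.15 q [0.047, 0.62, 0.379, 0.1, -1.043, 1.985, -0.276] p [0.7179, 0.0854, 0.812] tilt 40.6 az 60.4
M [[-0.162, 0.933, 0.322], [0.823, -0.052, 0.565], [0.544, 0.356, -0.76]]
0.09637931054849425 0.08164474676937765
10 [0.018, -0.043, 0.011, 0.0]
5 [-0.022, -0.041, -0.013, 0.0]
5 [-0.03, -0.037, -0.003, 0.0]
[ 0.24 -0.27 -0.2   1.56 -0.6   1.74  0.03] [0.324 0.135 0.637] [ 0.083  0.506 -0.859]
0.21538319316252835 0.10261874386603662
5 [-0.002, -0.039, -0.028, 0.0]
5 [0.027, 0.033, -0.022, 0.0]
10 [0.008, -0.045, 0.015, 0.0]
[-0.11 -0.29 -0.19  1.4  -0.47  1.65 -0.31] [0.311 0.217 0.714] [ 0.2    0.479 -0.855]
```

Call:
play_rows([
  {"tx":0.018,"ty":-0.043,"tz":0.011,"yaw":0},
  {"tx":0.018,"ty":-0.043,"tz":0.011,"yaw":0},
  {"tx":0.018,"ty":-0.043,"tz":0.011,"yaw":0},
  {"tx":0.018,"ty":-0.043,"tz":0.011,"yaw":0},
  {"tx":0.018,"ty":-0.043,"tz":0.011,"yaw":0},
])

```text
time_s: 32.65
tool_pos: [0.5579, 0.1934, 0.7611]
eef_rot: [0.642, 0.685, 0.336, -0.077]
force: [-0.6, 0.1, -0.7]
grip_width: 0.0106
grasp_force: 99.8
```

Call:
play_rows([
  {"tx":0.018,"ty":-0.043,"tz":0.011,"yaw":0},
  {"tx":0.018,"ty":-0.043,"tz":0.011,"yaw":0},
  {"tx":0.018,"ty":-0.043,"tz":0.011,"yaw":0},
  {"tx":0.018,"ty":-0.043,"tz":0.011,"yaw":0},
  {"tx":0.018,"ty":-0.043,"tz":0.011,"yaw":0},
])

```text
time_s: 33.15
tool_pos: [0.3602, 0.3096, 0.6903]
eef_rot: [0.642, 0.685, 0.336, -0.077]
force: [0.8, -0.1, -1.4]
grip_width: 0.0103
grasp_force: 99.7
```

```bash
python3 fwd.py "[([-.022,-.041,-.013,0],5),([-.03,-.037,-.003,0],5)]"
```

```text
t 33.15 q [-0.747, -0.28, 0.072, 1.515, -0.23, 1.247, -0.607] p [0.3602, 0.3096, 0.6903] tilt 40.3 az 59.8
M [[-0.165, 0.931, 0.326], [0.827, -0.049, 0.559], [0.537, 0.361, -0.762]]
[-0.022, -0.041, -0.013, 0] 5 [-0.22 -0.28 -0.19  1.49 -0.45  1.47 -0.39] [0.328 0.267 0.683] [ 0.225  0.519 -0.825] 34.4
[-0.03, -0.037, -0.003, 0] 5 [ 0.17 -0.28 -0.2   1.57 -0.57  1.7  -0.02] [0.322 0.152 0.633] [ 0.093  0.492 -0.865] 30.1
```

Call:
play_rows([
  {"tx":-0.022,"ty":-0.041,"tz":-0.013,"yaw":0},
  {"tx":-0.022,"ty":-0.041,"tz":-0.013,"yaw":0},
  {"tx":-0.022,"ty":-0.041,"tz":-0.013,"yaw":0},
  {"tx":-0.022,"ty":-0.041,"tz":-0.013,"yaw":0},
  {"tx":-0.022,"ty":-0.041,"tz":-0.013,"yaw":0},
])

```text
time_s: 33.65
tool_pos: [0.3267, 0.2859, 0.6454]
eef_rot: [0.636, 0.695, 0.319, -0.102]
force: [-2.4, 1.4, -1.6]
grip_width: 0.0104
grasp_force: 99.7
```

```bash
python3 fwd.py "[([-.03,-.037,-.003,0],1),([-.03,-.037,-.003,0],1),([-.03,-.037,-.003,0],1),([-.03,-.037,-.003,0],1),([-.03,-.037,-.003,0],1)]"
```

```text
t 33.65 q [-0.242, -0.33, -0.195, 1.635, -0.499, 1.299, -0.352] p [0.3267, 0.2859, 0.6454] tilt 39.1 az 65.3
M [[-0.169, 0.95, 0.264], [0.819, -0.013, 0.574], [0.548, 0.313, -0.776]]
[-0.03, -0.037, -0.003, 0] 1 [-0.22 -0.33 -0.18  1.66 -0.52  1.32 -0.3 ] [0.329 0.273 0.628] [ 0.237  0.567 -0.789] 37.9
[-0.03, -0.037, -0.003, 0] 1 [-0.16 -0.33 -0.18  1.69 -0.55  1.34 -0.23] [0.33  0.257 0.61 ] [ 0.211  0.562 -0.8  ] 36.9
[-0.03, -0.037, -0.003, 0] 1 [-0.09 -0.33 -0.18  1.73 -0.58  1.38 -0.15] [0.33  0.237 0.592] [ 0.186  0.558 -0.809] 36.0
[-0.03, -0.037, -0.003, 0] 1 [-0.01 -0.33 -0.18  1.76 -0.61  1.41 -0.06] [0.329 0.214 0.573] [ 0.16   0.557 -0.815] 35.4
[-0.03, -0.037, -0.003, 0] 1 [ 0.09 -0.33 -0.19  1.8  -0.64  1.46  0.04] [0.327 0.188 0.554] [ 0.136  0.557 -0.82 ] 35.0
```

Call:
play_rows([
  {"tx":-0.03,"ty":-0.037,"tz":-0.003,"yaw":0},
  {"tx":-0.03,"ty":-0.037,"tz":-0.003,"yaw":0},
  {"tx":-0.03,"ty":-0.037,"tz":-0.003,"yaw":0},
  {"tx":-0.03,"ty":-0.037,"tz":-0.003,"yaw":0},
  {"tx":-0.03,"ty":-0.037,"tz":-0.003,"yaw":0},
])

```text
time_s: 34.15
tool_pos: [0.3177, 0.2848, 0.5365]
eef_rot: [0.641, 0.701, 0.285, -0.132]
force: [-1.9, 2.7, -1.2]
grip_width: 0.0105
grasp_force: 99.7
```

```bash
sed -i 's/^for mid in.*$/for mid in ([.55,.0,.50],[.50,-.15,.50]):/' run5.py; python3 run5.py; python3 - <<'E'
from sim2 import *
q0=np.array(read_state()["joint_pos"]); r=fkj(q0)[1]
for v in ((-.03,-.035,0),(-.045,-.01,0),(0,-.045,0),(-.03,-.03,.025),(-.03,-.02,-.03)):
    q=q0.copy(); t=(r.T@np.array(v)).round(3)
    for k in range(5): q=step(q,[*t,0])
    z=fkj(q)[1][:,2]; print(v,t,q.round(2),fkj(q)[0].round(3),z.round(3),np.degrees(np.arccos(-z[2])).round(1))
E
```

```text
t 34.15 q [-0.068, -0.334, -0.304, 1.848, -0.618, 1.229, -0.191] p [0.3177, 0.2848, 0.5365] tilt 36.6 az 72.4
M [[-0.144, 0.973, 0.18], [0.823, 0.016, 0.568], [0.55, 0.23, -0.803]]
yaw -67.5 tilt 6.6 jx [-0.95  0.3  -0.  ] tcp [ 0.698 -0.256  0.065] low -0.0030486216943266136
mid [0.55, 0.0, 0.5]
n 15 step 0.025 end [ 0.55  -0.001  0.499] want [0.55 0.   0.5 ] q [ 0.07  0.1   0.21  1.57 -0.66  1.48  1.01] z [ 0.181  0.567 -0.803] W 0.87 0.68
n 15 step 0.027 end [ 0.697 -0.26   0.218] want [ 0.698 -0.256  0.215] q [ 0.42  0.69  0.2   1.34 -0.75  1.4   2.07] z [ 0.181  0.567 -0.804] W 0.95 0.88
n 10 step 0.015 end [ 0.698 -0.254  0.061] want [ 0.698 -0.256  0.065] q [ 0.44  0.85  0.16  1.43 -0.8   1.2   2.23] z [ 0.18   0.567 -0.804] W 0.95 0.95
mid [0.5, -0.15, 0.5]
n 15 step 0.032 end [ 0.502 -0.147  0.496] want [ 0.5  -0.15  0.5 ] q [ 0.15  0.15  0.46  1.53 -0.67  1.67  1.28] z [ 0.181  0.567 -0.804] W 0.87 0.67
n 15 step 0.024 end [ 0.697 -0.258  0.219] want [ 0.698 -0.256  0.215] q [ 0.34  0.7   0.34  1.35 -0.83  1.44  2.12] z [ 0.181  0.566 -0.804] W 0.95 0.88
n 10 step 0.015 end [ 0.696 -0.259  0.069] want [ 0.698 -0.256  0.065] q [ 0.36  0.85  0.3   1.44 -0.89  1.26  2.28] z [ 0.18   0.567 -0.804] W 0.95 0.95
(-0.03, -0.035, 0) [-0.024 -0.03  -0.025] [ 0.32 -0.33 -0.19  1.8  -0.66  1.65  0.2 ] [0.303 0.125 0.554] [ 0.071  0.563 -0.823] 34.6
(-0.045, -0.01, 0) [-0.002 -0.044 -0.014] [-0.42 -0.33 -0.18  1.76 -0.48  1.34 -0.46] [0.255 0.312 0.564] [ 0.054  0.521 -0.852] 31.6
(0, -0.045, 0) [-0.037 -0.001 -0.026] [ 0.15 -0.3   0.05  1.83 -0.61  1.56  0.29] [0.337 0.063 0.54 ] [ 0.164  0.567 -0.807] 36.2
(-0.03, -0.03, 0.025) [-0.007 -0.024 -0.043] [ 0.22 -0.33 -0.17  1.49 -0.67  1.83 -0.05] [0.278 0.15  0.693] [ 0.094  0.554 -0.827] 34.2
(-0.03, -0.02, -0.03) [-0.029 -0.036  0.007] [-0.   -0.33 -0.21  2.19 -0.7   1.14  0.16] [0.289 0.212 0.376] [ 0.081  0.562 -0.823] 34.6
```

Call:
play_rows([
  {"tx":-0.002,"ty":-0.044,"tz":-0.014,"yaw":0},
  {"tx":-0.002,"ty":-0.044,"tz":-0.014,"yaw":0},
  {"tx":-0.002,"ty":-0.044,"tz":-0.014,"yaw":0},
  {"tx":-0.002,"ty":-0.044,"tz":-0.014,"yaw":0},
  {"tx":-0.002,"ty":-0.044,"tz":-0.014,"yaw":0},
])

```text
time_s: 34.65
tool_pos: [0.2908, 0.2885, 0.5083]
eef_rot: [0.644, 0.699, 0.259, -0.17]
force: [-3.0, 2.9, -1.4]
grip_width: 0.0102
grasp_force: 99.7
```

```bash
sed -i 's/^for mid in.*$/for mid in ([.55,.0,.50],):/; s/ya\*.5,0)/ya*.5)/g; s/line(q1,tcp,10,0,0)/line(q1,tcp,10,0)/' run5.py; python3 run5.py
```

```text
t 34.65 q [-0.25, -0.333, -0.193, 1.913, -0.609, 1.222, -0.247] p [0.2908, 0.2885, 0.5083] tilt 36.1 az 80.6
M [[-0.111, 0.989, 0.096], [0.813, 0.035, 0.582], [0.572, 0.143, -0.808]]
yaw -76.0 tilt 6.1 jx [-0.99  0.16 -0.  ] tcp [ 0.702 -0.239  0.065] low -0.0027848476957513316
mid [0.55, 0.0, 0.5]
n 15 step 0.026 end [0.548 0.001 0.499] want [0.55 0.   0.5 ] q [-0.07  0.14  0.37  1.53 -0.67  1.58  1.07] z [ 0.097  0.581 -0.808] W 0.85 0.61
[{"tx": -0.018, "ty": 0.016, "tz": -0.009, "yaw": -2.5}, {"tx": -0.019, "ty": 0.016, "tz": -0.009, "yaw": -2.5}, {"tx": -0.019, "ty": 0.015, "tz": -0.009, "yaw": -2.5}, {"tx": -0.02, "ty": 0.014, "tz": -0.009, "yaw": -2.5}, {"tx": -0.02, "ty": 0.013, "tz": -0.009, "yaw": -2.5}]
[{"tx": -0.021, "ty": 0.012, "tz": -0.009, "yaw": -2.5}, {"tx": -0.021, "ty": 0.011, "tz": -0.009, "yaw": -2.5}, {"tx": -0.022, "ty": 0.01, "tz": -0.009, "yaw": -2.5}, {"tx": -0.022, "ty": 0.009, "tz": -0.009, "yaw": -2.5}, {"tx": -0.023, "ty": 0.008, "tz": -0.009, "yaw": -2.5}]
[{"tx": -0.023, "ty": 0.007, "tz": -0.009, "yaw": -2.5}, {"tx": -0.023, "ty": 0.006, "tz": -0.00
[... 1163 characters left out ...]
 "yaw": -2.5}]
n 10 step 0.015 end [ 0.7   -0.242  0.064] want [ 0.702 -0.239  0.065] q [ 0.34  0.88  0.28  1.38 -0.83  1.32  2.34] z [ 0.096  0.581 -0.808] W 0.95 0.95
[{"tx": -0.0, "ty": -0.009, "tz": 0.012, "yaw": 0.0}, {"tx": -0.0, "ty": -0.009, "tz": 0.012, "yaw": 0.0}, {"tx": -0.0, "ty": -0.009, "tz": 0.012, "yaw": 0.0}, {"tx": -0.0, "ty": -0.009, "tz": 0.012, "yaw": 0.0}, {"tx": -0.0, "ty": -0.009, "tz": 0.012, "yaw": 0.0}]
[{"tx": -0.0, "ty": -0.009, "tz": 0.012, "yaw": 0.0}, {"tx": -0.0, "ty": -0.009, "tz": 0.012, "yaw": 0.0}, {"tx": -0.0, "ty": -0.009, "tz": 0.012, "yaw": 0.0}, {"tx": -0.0, "ty": -0.009, "tz": 0.012, "yaw": 0.0}, {"tx": -0.0, "ty": -0.009, "tz": 0.012, "yaw": 0.0}]
```

Call:
play_rows([
  {"tx":-0.018,"ty":0.016,"tz":-0.009,"yaw":-2.5},
  {"tx":-0.019,"ty":0.016,"tz":-0.009,"yaw":-2.5},
  {"tx":-0.019,"ty":0.015,"tz":-0.009,"yaw":-2.5},
  {"tx":-0.02,"ty":0.014,"tz":-0.009,"yaw":-2.5},
  {"tx":-0.02,"ty":0.013,"tz":-0.009,"yaw":-2.5},
])

```text
time_s: 35.15
tool_pos: [0.3832, 0.1825, 0.5053]
eef_rot: [0.575, 0.758, 0.277, -0.134]
force: [0.7, 0.1, -2.7]
grip_width: 0.0101
grasp_force: 99.7
```

Call:
play_rows([
  {"tx":-0.021,"ty":0.012,"tz":-0.009,"yaw":-2.5},
  {"tx":-0.021,"ty":0.011,"tz":-0.009,"yaw":-2.5},
  {"tx":-0.022,"ty":0.01,"tz":-0.009,"yaw":-2.5},
  {"tx":-0.022,"ty":0.009,"tz":-0.009,"yaw":-2.5},
  {"tx":-0.023,"ty":0.008,"tz":-0.009,"yaw":-2.5},
])

```text
time_s: 35.65
tool_pos: [0.466, 0.0844, 0.5032]
eef_rot: [0.489, 0.816, 0.29, -0.103]
force: [-0.0, -0.2, -1.7]
grip_width: 0.0103
grasp_force: 99.7
```

Call:
play_rows([
  {"tx":-0.023,"ty":0.007,"tz":-0.009,"yaw":-2.5},
  {"tx":-0.023,"ty":0.006,"tz":-0.009,"yaw":-2.5},
  {"tx":-0.024,"ty":0.005,"tz":-0.009,"yaw":-2.5},
  {"tx":-0.024,"ty":0.004,"tz":-0.009,"yaw":-2.5},
  {"tx":-0.024,"ty":0.003,"tz":-0.009,"yaw":-2.5},
])

```text
time_s: 36.15
tool_pos: [0.5491, -0.0144, 0.5004]
eef_rot: [0.397, 0.865, 0.3, -0.07]
force: [0.9, -0.6, -1.7]
grip_width: 0.0104
grasp_force: 99.7
```

```bash
sed -i '/^for mid/,$d; s/H(-.03,-.25,0)/H(-.03,-.265,0)/' run5.py; cat >> run5.py <<'E'
q=line(q,[tcp[0],tcp[1],.42],10,ya); where(q)
q=line(q,tcp+[0,0,.10],10,0); where(q)
q=line(q,tcp,10,0); where(q)
E
python3 run5.py
```

```text
t 36.15 q [-0.03, 0.141, 0.36, 1.521, -0.669, 1.58, 1.065] p [0.5491, -0.0144, 0.5004] tilt 35.9 az 78.5
M [[-0.675, 0.729, 0.116], [0.644, 0.505, 0.574], [0.359, 0.463, -0.81]]
yaw -38.0 tilt 5.9 jx [-0.98  0.2  -0.  ] tcp [ 0.699 -0.258  0.065] low -0.0027015004379652634
n 10 step 0.03 end [ 0.697 -0.258  0.423] want [ 0.699 -0.258  0.42 ] q [ 0.36  0.63  0.35  1.   -0.78  1.8   1.96] z [ 0.117  0.574 -0.811] W 0.95 0.87
[{"tx": -0.029, "ty": -0.005, "tz": -0.006, "yaw": -3.8}, {"tx": -0.028, "ty": -0.007, "tz": -0.006, "yaw": -3.8}, {"tx": -0.028, "ty": -0.009, "tz": -0.006, "yaw": -3.8}, {"tx": -0.027, "ty": -0.011, "tz": -0.006, "yaw": -3.8}, {"tx": -0.026, "ty": -0.012, "tz": -0.006, "yaw": -3.8}]
[{"tx": -0.025, "ty": -0.014, "tz": -0.006, "yaw": -3.8}, {"tx": -0.024, "ty": -0.016, "tz": -0.006, "yaw": -3.8}, {"tx": -0.023, "ty": -0.017, "tz": -0.006, "yaw": -3.8}, {"tx": -0.022, "ty": -0.019, "tz": -0.006, "yaw": -3.8}, {"tx": -0.021, "ty": -0.02, "tz": -0.006, "yaw": -3.8}]
tcp hood [  88. -264.  423.] jug min [ -66. -304.  360.] max [   4. -200.  480.] lip [   4. -204.  480
[... 964 characters left out ...]
z [ 0.116  0.574 -0.811] W 0.95 0.95
[{"tx": -0.0, "ty": -0.006, "tz": 0.008, "yaw": 0.0}, {"tx": -0.0, "ty": -0.006, "tz": 0.008, "yaw": 0.0}, {"tx": -0.0, "ty": -0.006, "tz": 0.008, "yaw": 0.0}, {"tx": -0.0, "ty": -0.006, "tz": 0.008, "yaw": 0.0}, {"tx": -0.0, "ty": -0.006, "tz": 0.008, "yaw": 0.0}]
[{"tx": -0.0, "ty": -0.006, "tz": 0.008, "yaw": 0.0}, {"tx": -0.0, "ty": -0.006, "tz": 0.008, "yaw": 0.0}, {"tx": -0.0, "ty": -0.006, "tz": 0.008, "yaw": 0.0}, {"tx": -0.0, "ty": -0.006, "tz": 0.008, "yaw": 0.0}, {"tx": -0.0, "ty": -0.006, "tz": 0.008, "yaw": 0.0}]
tcp hood [  90. -265.   65.] jug min [ -65. -305.    3.] max [   5. -201.  122.] lip [   5. -205.  122.] [ -59. -201.  122.] W 0.95
```

Call:
play_rows([
  {"tx":-0.029,"ty":-0.005,"tz":-0.006,"yaw":-3.8},
  {"tx":-0.028,"ty":-0.007,"tz":-0.006,"yaw":-3.8},
  {"tx":-0.028,"ty":-0.009,"tz":-0.006,"yaw":-3.8},
  {"tx":-0.027,"ty":-0.011,"tz":-0.006,"yaw":-3.8},
  {"tx":-0.026,"ty":-0.012,"tz":-0.006,"yaw":-3.8},
])

```text
time_s: 36.65
tool_pos: [0.6235, -0.1371, 0.4608]
eef_rot: [0.248, 0.918, 0.307, -0.02]
force: [-0.1, -0.5, -2.0]
grip_width: 0.0103
grasp_force: 99.7
```

Call:
play_rows([
  {"tx":-0.025,"ty":-0.014,"tz":-0.006,"yaw":-3.8},
  {"tx":-0.024,"ty":-0.016,"tz":-0.006,"yaw":-3.8},
  {"tx":-0.023,"ty":-0.017,"tz":-0.006,"yaw":-3.8},
  {"tx":-0.022,"ty":-0.019,"tz":-0.006,"yaw":-3.8},
  {"tx":-0.021,"ty":-0.02,"tz":-0.006,"yaw":-3.8},
])

```text
time_s: 37.15
tool_pos: [0.6972, -0.2586, 0.4221]
eef_rot: [0.093, 0.947, 0.307, 0.031]
force: [0.9, -0.1, -2.4]
grip_width: 0.0103
grasp_force: 99.7
```

Call:
play_rows([
  {"tx":0,"ty":-0.015,"tz":0.021,"yaw":0},
  {"tx":0,"ty":-0.015,"tz":0.021,"yaw":0},
  {"tx":0,"ty":-0.015,"tz":0.021,"yaw":0},
  {"tx":0,"ty":-0.015,"tz":0.021,"yaw":0},
  {"tx":0,"ty":-0.015,"tz":0.021,"yaw":0},
])

```text
time_s: 37.65
tool_pos: [0.6967, -0.2568, 0.2923]
eef_rot: [0.095, 0.947, 0.306, 0.031]
force: [0.9, -0.6, -2.3]
grip_width: 0.0103
grasp_force: 99.7
```

Call:
play_rows([
  {"tx":0,"ty":-0.015,"tz":0.021,"yaw":0},
  {"tx":0,"ty":-0.015,"tz":0.021,"yaw":0},
  {"tx":0,"ty":-0.015,"tz":0.021,"yaw":0},
  {"tx":0,"ty":-0.015,"tz":0.021,"yaw":0},
  {"tx":0,"ty":-0.015,"tz":0.021,"yaw":0},
])

```text
time_s: 38.15
tool_pos: [0.6969, -0.256, 0.1633]
eef_rot: [0.095, 0.947, 0.306, 0.031]
force: [-0.5, 0.0, -1.8]
grip_width: 0.0102
grasp_force: 99.7
```

```bash
python3 - <<'E'
from chk import *
s=log(); q=np.array(s["joint_pos"]); where(q); M=R.from_quat(s["eef_rot"]).as_matrix(); print("down in tool",(M.T@[0,0,-1]).round(3),"jug axis tilt",np.degrees(np.arccos((M@Mt.T)[2,2])).round(1))
im,d=get_image("scene"); im=im[120:420,0:400]; cv2.imwrite("pics/pl.png",cv2.resize(im,None,fx=2,fy=2))
E
```

```text
t 38.15 q [0.348, 0.775, 0.311, 1.337, -0.796, 1.423, 2.249] p [0.6969, -0.256, 0.1633] tilt 35.9 az 78.5
M [[-0.98, 0.16, 0.117], [0.198, 0.794, 0.574], [-0.001, 0.586, -0.81]]
tcp hood [  88. -262.  163.] jug min [ -67. -302.  101.] max [   3. -198.  221.] lip [   3. -202.  221.] [ -60. -198.  221.] W 0.95
down in tool [ 0.001 -0.586  0.81 ] jug axis tilt 5.9
```

View pics/pl.png

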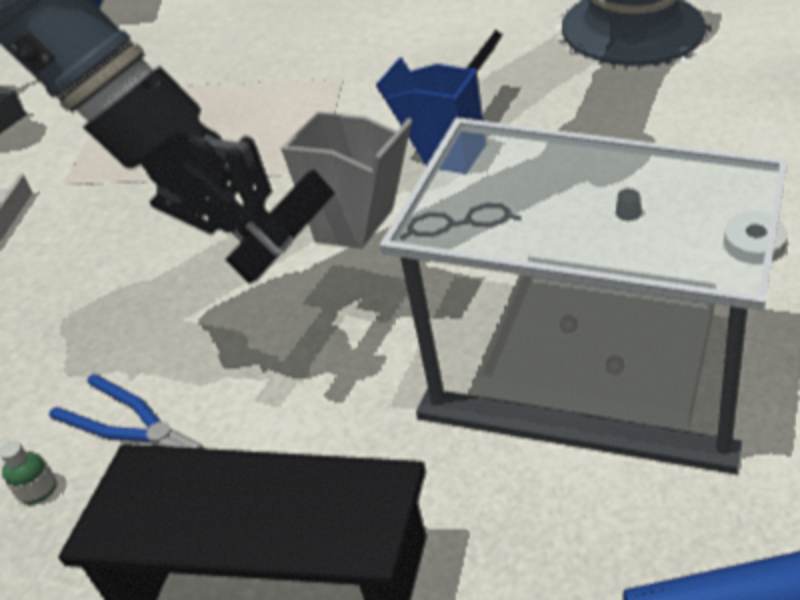

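The jug is near upright and clear of the shield, both balls are still in the tray at (569,324) and (615,365), and the bench below the jug is free. I'll lower it.

Call:
play_rows([
  {"tx":0,"ty":-0.007,"tz":0.01,"yaw":0},
  {"tx":0,"ty":-0.007,"tz":0.01,"yaw":0},
  {"tx":0,"ty":-0.007,"tz":0.01,"yaw":0},
  {"tx":0,"ty":-0.007,"tz":0.01,"yaw":0},
  {"tx":0,"ty":-0.007,"tz":0.01,"yaw":0},
])

```text
time_s: 38.7
tool_pos: [0.6984, -0.2515, 0.1033]
eef_rot: [0.092, 0.947, 0.307, 0.03]
force: [-0.1, 0.3, -2.3]
grip_width: 0.0105
grasp_force: 99.8
```

Call:
play_rows([
  {"tx":0,"ty":-0.006,"tz":0.008,"yaw":0},
  {"tx":0,"ty":-0.005,"tz":0.006,"yaw":0},
  {"tx":0,"ty":-0.003,"tz":0.004,"yaw":0},
  {"tx":0,"ty":-0.002,"tz":0.003,"yaw":0},
  {"tx":0,"ty":0,"tz":0,"yaw":0},
])

```text
time_s: 39.2
tool_pos: [0.6979, -0.252, 0.0771]
eef_rot: [0.092, 0.947, 0.307, 0.03]
force: [-0.1, 0.2, -2.4]
grip_width: 0.0105
grasp_force: 99.8
```

Call:
play_rows([
  {"tx":0,"ty":-0.001,"tz":0.002,"yaw":0},
  {"tx":0,"ty":-0.001,"tz":0.002,"yaw":0},
  {"tx":0,"ty":-0.001,"tz":0.001,"yaw":0},
  {"tx":0,"ty":-0.001,"tz":0.001,"yaw":0},
  {"tx":0,"ty":0,"tz":0,"yaw":0},
])

```text
time_s: 39.7
tool_pos: [0.6985, -0.2517, 0.0709]
eef_rot: [0.092, 0.947, 0.307, 0.03]
force: [0.9, -0.1, 1.0]
grip_width: 0.0104
grasp_force: 100.1
```

Call:
play_rows([
  {"tx":0,"ty":-0.0005,"tz":0.001,"yaw":0},
  {"tx":0,"ty":-0.0005,"tz":0.0005,"yaw":0},
  {"tx":0,"ty":-0.0005,"tz":0.0005,"yaw":0},
  {"tx":0,"ty":0,"tz":0,"yaw":0},
  {"tx":0,"ty":0,"tz":0,"yaw":0},
])

```text
time_s: 40.2
tool_pos: [0.6992, -0.2517, 0.0696]
eef_rot: [0.092, 0.947, 0.307, 0.031]
force: [2.9, 0.3, 6.4]
grip_width: 0.0103
grasp_force: 100.8
```

Call:
play_rows([
  {"tx":0,"ty":0,"tz":0,"yaw":0},
  {"tx":0,"ty":0,"tz":0,"yaw":0},
  {"tx":0,"ty":0,"tz":0,"yaw":0},
  {"tx":0,"ty":0,"tz":0,"yaw":0},
  {"tx":0,"ty":0,"tz":0,"yaw":0},
], gripper=-0.4, newtons=20)

```text
time_s: 40.7
tool_pos: [0.6978, -0.2519, 0.0674]
eef_rot: [0.092, 0.947, 0.307, 0.03]
force: [-0.0, 0.8, 0.2]
grip_width: 0.0596
grasp_force: 0.0
```

Call:
play_rows([
  {"tx":0,"ty":0,"tz":0,"yaw":0},
  {"tx":0,"ty":0,"tz":0,"yaw":0},
  {"tx":0,"ty":0,"tz":0,"yaw":0},
  {"tx":0,"ty":0,"tz":-0.01,"yaw":0},
  {"tx":0,"ty":0,"tz":-0.01,"yaw":0},
])

```text
time_s: 41.2
tool_pos: [0.6957, -0.2637, 0.0845]
eef_rot: [0.092, 0.947, 0.307, 0.03]
force: [0.3, -1.2, -0.0]
grip_width: 0.0597
grasp_force: 0.0
```

Call:
play_rows([
  {"tx":0,"ty":0,"tz":-0.02,"yaw":0},
  {"tx":0,"ty":0,"tz":-0.03,"yaw":0},
  {"tx":0,"ty":0,"tz":-0.03,"yaw":0},
  {"tx":0,"ty":0,"tz":-0.03,"yaw":0},
  {"tx":0,"ty":0,"tz":-0.03,"yaw":0},
])

```text
time_s: 41.7
tool_pos: [0.6795, -0.3456, 0.1995]
eef_rot: [0.093, 0.947, 0.306, 0.03]
force: [-0.3, 0.8, -0.2]
grip_width: 0.0597
grasp_force: 0.0
```

```bash
python3 - <<'E'
from chk import *
log()
im,d=get_image("scene"); cv2.imwrite("pics/end.png",cv2.resize(im[120:420,0:400],None,fx=2,fy=2))
for m in masks_of("scene","jug"):
    P,u,v=cloud("scene",d,m["pixels"]); print(round(m["score"],2),np.round(m["bbox"]),np.percentile(P,[2,50,98],axis=0).round(3).tolist())
E
```

```text
t 41.7 q [0.456, 0.814, 0.337, 1.18, -0.768, 1.573, 2.267] p [0.6795, -0.3456, 0.1995] tilt 35.8 az 78.7
M [[-0.981, 0.157, 0.114], [0.194, 0.796, 0.574], [-0.001, 0.585, -0.811]]
0.8 [220. 171.  60.  61.] [[0.212, -0.269, 0.019], [0.35, -0.216, 0.086], [0.37, -0.165, 0.11]]
0.7 [164. 261.  75.  88.] [[0.55, -0.277, 0.0], [0.621, -0.24, 0.079], [0.736, -0.185, 0.11]]
```

View pics/end.png

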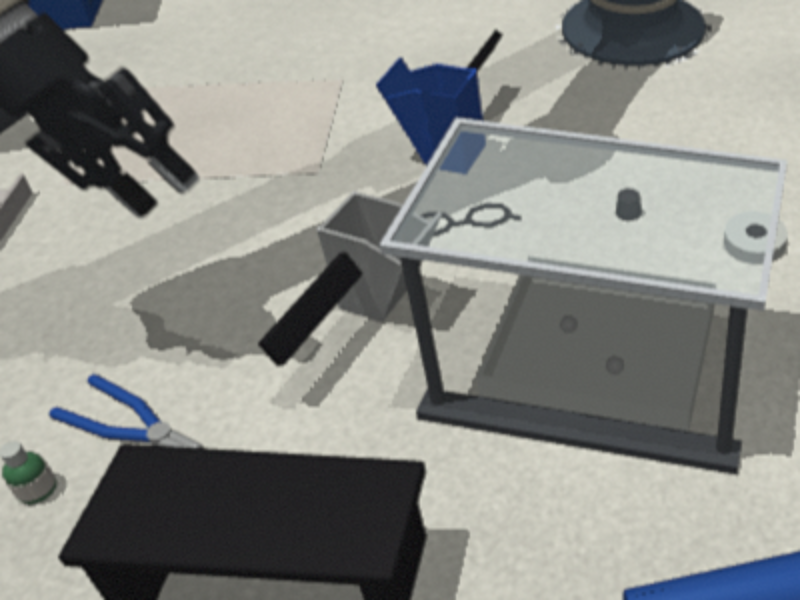

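The jug stands upright with its rim at 110 mm, at (370,255) in the crop, beside the tray and clear of the shield. Both balls lie in the tray and the gripper is clear, so I'm handing in.

```bash
python3 -c "
from plant import *
print(finish_job())"
```

```text
the job is handed in; nothing more can be done
None
```

I handed the job in at about 42 s: both balls are in the white tray, the taller steel jug stands upright beside it on the -y side, and I saw no contact with the shield or tray. Moves can't tilt the tool directly, so I got the lean by pressing the arm against its reach limits. I also tried one undocumented "roll" key, which was refused.

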